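Post-cure relief plates on the indexing rail and lean them on the easel

ROBOT

A 6-joint arm with a two-finger parallel gripper is mounted at the origin on a cart in front of the work surface, level with it; the furniture and walls round the work are solid. World frame = base frame: x ahead of the robot, y to its left, z up, the work surface at z = 0. Lengths are in m, angles in rad, forces in N, time in s.
With the tool pointing down it reaches from about 0.325 to 0.925 m from the base axis. Payload 3.1 kg.
Tool frame: the origin (TCP) lies midway between the tips of the shut fingers; the grasp point (between the pads) lies 19 mm behind it; z points along the fingers, y is the direction in which the jaws open and shut (so a half turn about z gives the same grasp; the last joint's range is limited). The gripper opens to 85 mm and grips with 20 to 120 N. Pads are 22 mm wide; open, the fingers measure 114 mm over their backs; the gripper's body (76 mm by 85 mm) begins 54 mm behind the grasp point. The pads swing forward as they close: fully open they stand 13 mm farther back than shut.
Start: joints at [-1.462, 0.217, 1.613, -0, 1.311, -0.112], TCP at [0.137, -0.61, 0.206] pointing down, gripper open.
Joint ranges: [-2.75, 2.75], [-0.78, 2.1], [0.31, 2.55], [-1.13, 4.27], [0.13, 2.63], [-2.58, 2.58]. Speed limits (rad/s): [2.79, 2.79, 3.14, 3.14, 3.14, 3.14].

INTERFACE

Orientations are given as a 3x3 rotation matrix whose columns are the frame's x, y, z axes.
In Python, from bench import arm gives the robot as it stands.
- The arm moves only by the tool step_arm, never from a script. Its argument "plan" is a list of rows, each a list of 4 numbers: the shift along the world's x, y, z in m, then the turn about the world's z in units of 10 degrees (1.0 is 10 degrees). A call has 1 to 12 rows; each row is the pose to reach, as a shift and turn from the pose commanded when the call began; what a row does not reach only later rows make up. A row lasts 1/8 s, in which the tool goes at most 62.5 mm and 10.7 degrees, less where a joint would pass 70% of its speed; a pose out of reach is approached as far as the arm can. A call with a gripper value outside its range is refused whole. "jaw" is the gripper command: -1 is fully open, 1 is shut, values between are in proportion, set as the call begins (left out, the last holds). The fingers move at their own pace and stop on an object; the grip force is fixed at half the most. Time passes only in rows, so rows that repeat a pose let the fingers close. It gives the time, the measured TCP pose, the force and the opening at its end, in the units of the state.
- arm.state(): the state, without advancing time (a new reading comes with each control period).
- arm.capture(name): name is "scene" or "top" or "wrist"; returns the picture (400x640x3 uint8, red, green, blue); there is no depth.
- arm.camera_model(name): a dict with "fx", "fy", "cx", "cy" (pixels), "world_to_cam" (4x4, takes a point from world to camera coordinates). Camera axes: x right, y down, z forward; pixel columns grow to the right and rows downward; lengths in m; the calibration is good to about 2 mm. A picture is of the moment at which its call begins: read the wrist's pose just before it. camera_model takes no time and is no camera call; for the wrist camera it gives the pose at the moment of the call.
- arm.sign_off(): hands the job in, once; it reports no verdict.
The state is a dict: "time": time; "qpos": joint angles; "joint_vel": joint speeds; "tau": joint torques, N m; "position": TCP position; "tool_rot": TCP orientation; "force": force on the tool from outside, world axes, zero at the start; "moment": the same for the moment, N m; "finger_gap": opening from 0.0 (shut) to 1.0 (fully open).
Only numpy, scipy, OpenCV 4.12 (cv2) and the standard library are available. Lean on these libraries where they do the work, as an engineer would, in place of code of your own. Each camera call takes 0.05 s, during which the arm holds its last target.

TASK

The relief plates lying on the right of the bench need their final light: slide the carriage home to the left end of its rail until it clicks in, and lay each plate flat in a nest of its own. Then push the carriage to its first, second and third lamp stop in turn, letting it click in and stand for at least two seconds at each (at all three, even if a nest is empty). At last slide it back home and lean every plate flat against the sloping easel with its lower edge down on the ledge; leave the lamp and the other things on the bench alone.

Things in the scene. Friction and masses are not known exactly. Their poses are not given: they have to be found in the camera images.
- plate_a: small relief printing plate, leaf image: flat block 70 x 48 x 10 mm along its x, y, z, about 65 g, the raised dark image 0.8 mm higher; origin at the centre of its underside, z out of the image side. May be absent. All plates have one outline; any plate may go in any nest and any place on the easel
- plate_b: small relief printing plate, ring image: flat block 70 x 48 x 10 mm along its x, y, z, about 65 g, the raised dark image 0.8 mm higher; origin at the centre of its underside, z out of the image side. May be absent. All plates have one outline; any plate may go in any nest and any place on the easel
- plate_c: small relief printing plate, image of parallel bars: flat block 70 x 48 x 10 mm along its x, y, z, about 65 g, the raised dark image 0.8 mm higher; origin at the centre of its underside, z out of the image side. May be absent. All plates have one outline; any plate may go in any nest and any place on the easel
- rail: fixed aluminium slide rail, 560 mm long, on the bench, running roughly left to right; origin on the bench top under the rail's middle line; its y axis runs along the rail to the robot's left, x away from the robot
- lamp: grey LED curing lamp on a rear post and arm, fixed to the rail; origin on the bench under the middle of its head, axes as the rail's. Head 86 mm across the rail, 58 mm along it, underside 112 mm above the bench; arm and post up to 200 mm
- carriage (a joint): carriage travel along the rail, m: 0 = home (left end), growing along the rail's -y. A sprung roller clicks into notches at 0 (home), 0.130, 0.215 and 0.300 (lamp stops: right-hand, middle, left-hand nest under the lamp); it draws the carriage in from about 4 mm either side, to within 1 mm; about 12 N to leave a notch, 2 N to slide. End stops 4 mm beyond the end notches
- handle (a point): middle of the black grip of the carriage's upright handle post, 80 mm above the bench: grip 21 mm diameter, from 58 to 98 mm above the bench, 125 mm from the carriage's middle line on the robot's side; the arm that carries it has its top 50 mm above the bench. Moves with the carriage
- nest_1 (a point): middle of the right-hand nest on the carriage bed (104 x 240 mm), 50 mm above the bench: where a plate's origin belongs, long side across the rail (rail x). Nests are 85 mm apart; round each, eight pins 5 mm thick, 6 mm high at (+-40.5, +-19) and (+-28, +-29.5) mm leave a plate 3 mm of play each way, and room for a finger 45 mm wide at its sides. Moves with the carriage, axes as the rail's
- nest_2 (a point): middle of the middle nest on the carriage bed (104 x 240 mm), 50 mm above the bench: where a plate's origin belongs, long side across the rail (rail x). Nests are 85 mm apart; round each, eight pins 5 mm thick, 6 mm high at (+-40.5, +-19) and (+-28, +-29.5) mm leave a plate 3 mm of play each way, and room for a finger 45 mm wide at its sides. Moves with the carriage, axes as the rail's
- nest_3 (a point): middle of the left-hand nest on the carriage bed (104 x 240 mm), 50 mm above the bench: where a plate's origin belongs, long side across the rail (rail x). Nests are 85 mm apart; round each, eight pins 5 mm thick, 6 mm high at (+-40.5, +-19) and (+-28, +-29.5) mm leave a plate 3 mm of play each way, and room for a finger 45 mm wide at its sides. Moves with the carriage, axes as the rail's
- easel: fixed wooden easel on the bench, 260 mm wide; origin on the bench under its middle; -x is its front, which faces the robot
- easel_board: the easel's sloping plywood face, leaning back 40 degrees from level. Origin: middle of the inner corner of face and ledge, 35 mm above the bench; x runs up the slope (104 mm of face), y along the ledge (130 mm either way), z squarely out of the face; the ledge stands 11 mm out. A plate resting with its short edge on the ledge has its origin at x = 0.035, z = 0
- tape: bystander, to be left where it stands: roll of masking tape, 118 mm wide, 25 high
- bowl: bystander, to be left where it stands: small glass bowl, 104 mm wide, 44 high
- folder: bystander, to be left where it stands: bone folder, 146 mm long, 8 high
- rubber_block: bystander, to be left where it stands: eraser, 46 x 23 x 13 mm
- lead_pencil: bystander, to be left where it stands: yellow pencil, 167 mm long, 8 high

How it is judged:
On the way, in this order (a step that is already met when the one before it is completed fails the run):
1. the carriage clicked in at home and every plate lying flat in a nest (value of joint carriage between -0.003 and 0.003 m and velocity of joint carriage between -0.02 and 0.02 m/s and (distance between plate_a and nest_1 below 0.012 m or distance between plate_a and nest_2 below 0.012 m or distance between plate_a and nest_3 below 0.012 m) and angle between each of plate_a, plate_b, plate_c's own z axis and vertical below 0.12 rad and (distance between plate_b and nest_1 below 0.012 m or distance between plate_b and nest_2 below 0.012 m or distance between plate_b and nest_3 below 0.012 m) and (distance between plate_c and nest_1 below 0.012 m or distance between plate_c and nest_2 below 0.012 m or distance between plate_c and nest_3 below 0.012 m) and linear speed of each of plate_a, plate_b, plate_c below 0.02 m/s), for 0.3 s.
2. the carriage in the first lamp stop for two seconds with every plate in its nest (value of joint carriage between 0.127 and 0.133 m and velocity of joint carriage between -0.02 and 0.02 m/s and (distance between plate_a and nest_1 below 0.012 m or distance between plate_a and nest_2 below 0.012 m or distance between plate_a and nest_3 below 0.012 m) and angle between each of plate_a, plate_b, plate_c's own z axis and vertical below 0.12 rad and (distance between plate_b and nest_1 below 0.012 m or distance between plate_b and nest_2 below 0.012 m or distance between plate_b and nest_3 below 0.012 m) and (distance between plate_c and nest_1 below 0.012 m or distance between plate_c and nest_2 below 0.012 m or distance between plate_c and nest_3 below 0.012 m)), for 1.8 s.
3. the carriage in the second lamp stop for two seconds with every plate in its nest (value of joint carriage between 0.212 and 0.218 m and velocity of joint carriage between -0.02 and 0.02 m/s and (distance between plate_a and nest_1 below 0.012 m or distance between plate_a and nest_2 below 0.012 m or distance between plate_a and nest_3 below 0.012 m) and angle between each of plate_a, plate_b, plate_c's own z axis and vertical below 0.12 rad and (distance between plate_b and nest_1 below 0.012 m or distance between plate_b and nest_2 below 0.012 m or distance between plate_b and nest_3 below 0.012 m) and (distance between plate_c and nest_1 below 0.012 m or distance between plate_c and nest_2 below 0.012 m or distance between plate_c and nest_3 below 0.012 m)), for 1.8 s.
4. the carriage in the third lamp stop for two seconds with every plate in its nest (value of joint carriage between 0.297 and 0.303 m and velocity of joint carriage between -0.02 and 0.02 m/s and (distance between plate_a and nest_1 below 0.012 m or distance between plate_a and nest_2 below 0.012 m or distance between plate_a and nest_3 below 0.012 m) and angle between each of plate_a, plate_b, plate_c's own z axis and vertical below 0.12 rad and (distance between plate_b and nest_1 below 0.012 m or distance between plate_b and nest_2 below 0.012 m or distance between plate_b and nest_3 below 0.012 m) and (distance between plate_c and nest_1 below 0.012 m or distance between plate_c and nest_2 below 0.012 m or distance between plate_c and nest_3 below 0.012 m)), for 1.8 s.
At the end, for the whole second after the job is handed in: The carriage is home (within 3 mm) and every plate lies still and flat on the easel's face (within 7 degrees and 6 mm), its lower edge within about 8 mm of the ledge and its middle on the board (value of joint carriage between -0.003 and 0.003 m and velocity of joint carriage between -0.02 and 0.02 m/s and x of plate_a in the frame of easel_board between 0.018 and 0.043 m and y of plate_a in the frame of easel_board between -0.128 and 0.128 m and z of plate_a in the frame of easel_board between -0.004 and 0.006 m and angle between the z axis of each of plate_a, plate_b, plate_c and the z axis of easel_board, either way round below 0.12 rad and linear speed of each of plate_a, plate_b, plate_c below 0.02 m/s and x of plate_b in the frame of easel_board between 0.018 and 0.043 m and y of plate_b in the frame of easel_board between -0.128 and 0.128 m and z of plate_b in the frame of easel_board between -0.004 and 0.006 m and x of plate_c in the frame of easel_board between 0.018 and 0.043 m and y of plate_c in the frame of easel_board between -0.128 and 0.128 m and z of plate_c in the frame of easel_board between -0.004 and 0.006 m); the robot touches nothing.
It fails at once if a bystander is moved by more than 4 cm (distance of any of tape, bowl, folder, rubber_block, lead_pencil from where it was at the start of the episode above 0.04 m).
It fails at once if the lamp is struck (more than 8 N) (contact force between lamp and the arm above 8 N or contact force between lamp and the fingers above 8 N).
Of plate_a, plate_b, plate_c only 2 to 3 are there at a start; the rules pass over those that are not, and their reading is None.
At some moment in a run one of plate_a, plate_b, plate_c may be knocked a few centimetres aside while the robot is not near it.
Once in a run the grip may slacken for a moment while it holds something.
It also fails if it takes over 210 s, if anything falls off the work surface, if the arm or the gripper's body presses on something with over 40 N, if the wrist force passes 120 N, or if a joint passes its speed limit or range.

## Working session

There is one attempt and no reset: what is moved stays moved. The work goes in short steps, Python scripts to look and compute and a tool call to move; the robot and the scene stay as the last step left them, time stands still between calls to the robot, and variables do not carry over. Pictures are saved under pics/ and viewed, and the job is handed in when it is done.

Besides the shell and the picture viewer there is one more tool, called after "Call:" as name([rows], argument=value, ...), one row to a line, values as JSON. step_arm: Moves the arm, as the interface text tells. Its arguments: {"type":"object","properties":{"plan":{"type":"array","items":{"type":"array","items":{"type":"number"}}},"jaw":{"type":"number"}},"required":["plan"]}

```bash
ls; mkdir -p pics
python3 - <<'E'
from bench import arm
import cv2
s=arm.state();print(s['time'],s['position'],s['finger_gap'],s['force'])
print(s['tool_rot'])
for n in("scene","top","wrist"):
    im=arm.capture(n);cv2.imwrite(f'pics/{n}0.png',im[:,:,::-1])
    m=arm.camera_model(n);print(n,m)
E
```

```text
pics
0.0 [ 0.1368282  -0.60894345  0.20435568] 0.9992633797243873 [ 0.20481509  0.78521744 -0.11737914]
[[ 9.75713395e-01  2.19050940e-01 -2.36790703e-04]
 [ 2.19050878e-01 -9.75710554e-01  2.37249789e-03]
 [ 2.88658704e-04 -2.36674718e-03 -9.99997158e-01]]
scene {'fx': 461.9088398445554, 'fy': 461.9088398445554, 'cx': 323.2143324133541, 'cy': 198.95074654413202, 'world_to_cam': array([[-0.65521117, -0.7553551 ,  0.0117045 ,  0.3197421 ],
       [-0.32209936,  0.26531418, -0.90876861,  0.21391755],
       [ 0.68333763, -0.59920536, -0.41713621,  0.89772778],
       [ 0.        ,  0.        ,  0.        ,  1.        ]])}
top {'fx': 454.5893122740601, 'fy': 454.5893122740601, 'cx': 313.8674728169691, 'cy': 199.35831973761952, 'world_to_cam': array([[ 2.65617264e-02, -9.99643337e-01,  2.77025361e-03,
         6.87789022e-04],
       [-9.97684081e-01, -2.66830518e-02, -6.25658849e-02,
         5.08165644e-01],
       [ 6.26174888e-02, -1.10198001e-03, -9.98036991e-01,
         1.40400600e+00],
       [ 0.00000000e+00,  0.00000000e+00,  0.00000000e+00,
         1.00000000e+00]])}
wrist {'fx': 298.5966958262104, 'fy': 298.5966958262104, 'cx': 320.896376931031, 'cy': 199.37474826698363, 'world_to_cam': array([[ 2.19222316e-01, -9.75674653e-01, -7.39880435e-04,
        -6.24094161e-01],
       [-9.26934179e-01, -2.08507486e-01,  3.11957778e-01,
        -4.06576428e-02],
       [-3.04523568e-01, -6.77022862e-02, -9.50095678e-01,
         3.79195767e-01],
       [ 0.00000000e+00,  0.00000000e+00,  0.00000000e+00,
         1.00000000e+00]])}
```

View pics/top0.png

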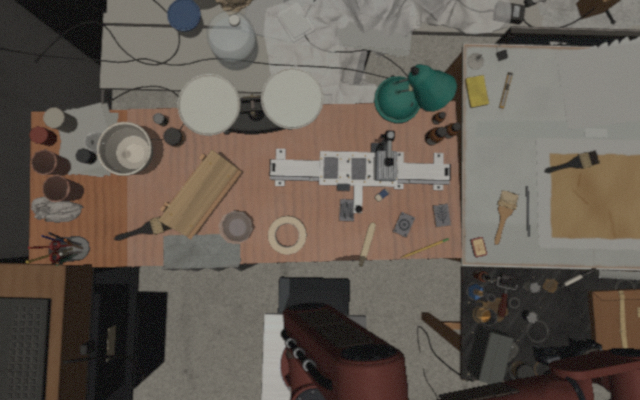

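View pics/scene0.png

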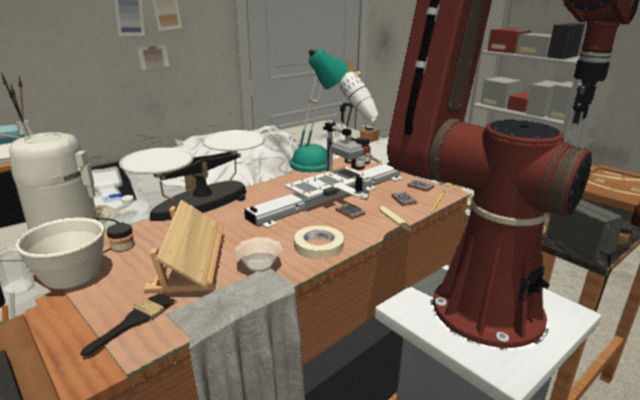

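View pics/wrist0.png

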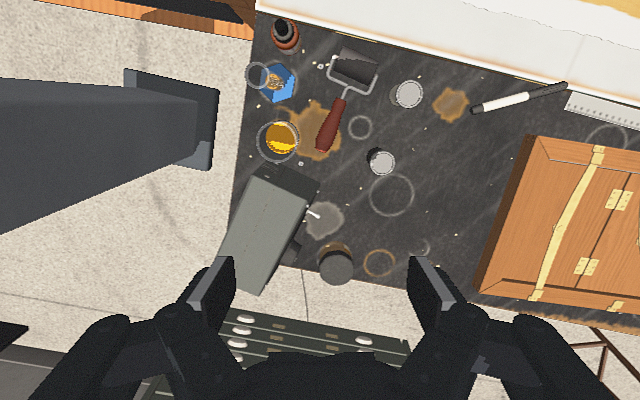

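```bash
cat > h.py <<'E'
from bench import arm
import cv2,numpy as np
def ray(m,u,v,z):
    W=m['world_to_cam'];R=W[:3,:3];t=W[:3,3];c=-R.T@t
    d=R.T@np.array([(u-m['cx'])/m['fx'],(v-m['cy'])/m['fy'],1.])
    return c+d*(z-c[2])/d[2]
def proj(m,p):
    W=m['world_to_cam'];q=W[:3,:3]@np.asarray(p,float)+W[:3,3]
    return np.array([m['fx']*q[0]/q[2]+m['cx'],m['fy']*q[1]/q[2]+m['cy']])
def save(n,im,crop=None,s=1):
    if crop: im=im[crop[1]:crop[3],crop[0]:crop[2]]
    im=cv2.resize(im,None,fx=s,fy=s,interpolation=cv2.INTER_CUBIC)
    cv2.imwrite(f'pics/{n}.png',im[:,:,::-1])
E
python3 - <<'E'
from h import *
im=cv2.imread('pics/top0.png')[:,:,::-1]
save('top0c',im,(260,120,460,260),4)
save('top0d',im,(110,120,310,260),4)
m=arm.camera_model('top')
for n,u,v,z in [('pl1',346,210,.01),('pl2',403,224,.01),('pl3',442,215,.01),('handle',358,208,.098),('lamp',385,160,.112),('railL',270,170,.03),('railR',450,174,.03),('tape',287,235,.02),('bowl',237,226,.04),('easel',205,195,.06)]:
    print(n,ray(m,u,v,z).round(3))
E
```

```text
pl1 [ 0.478 -0.087  0.01 ]
pl2 [ 0.439 -0.267  0.01 ]
pl3 [ 0.47  -0.388  0.01 ]
handle [ 0.481 -0.116  0.098]
lamp [ 0.623 -0.191  0.112]
railL [0.595 0.153 0.03 ]
railR [ 0.597 -0.406  0.03 ]
tape [0.395 0.095 0.02 ]
bowl [0.419 0.247 0.04 ]
easel [0.51  0.344 0.06 ]
```

View pics/top0c.png

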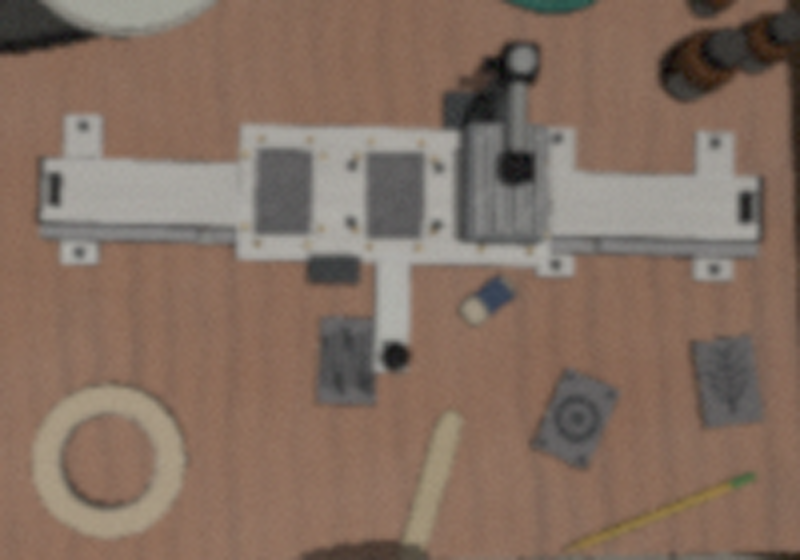

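View pics/top0d.png

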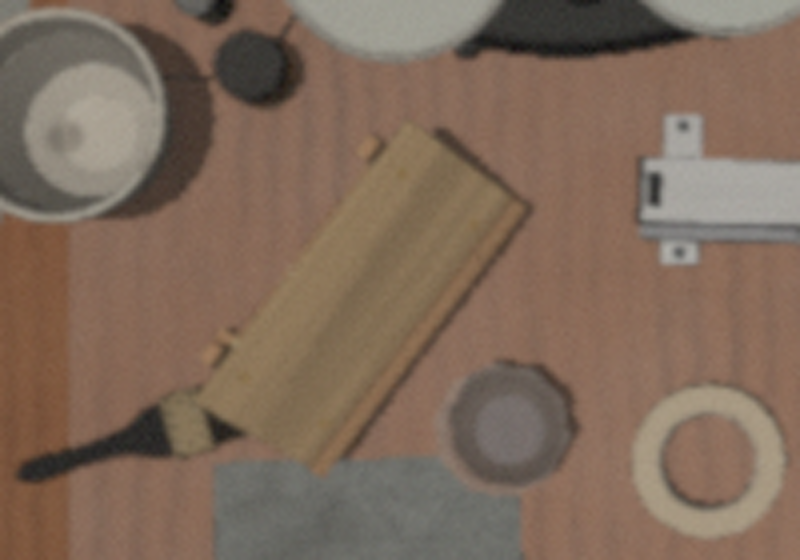

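The top view shows all three plates: bars at about (346,210) px, ring at (403,224) and leaf at (442,215). The carriage is near the first lamp stop, the handle is at (358,208), and the easel at (205,195) is turned with its ledge toward the lower right. I'll move the wrist camera over the area to measure.

Call:
step_arm([
  [0.03,0.05,0.05,-0.2],
  [0.06,0.11,0.1,-0.4],
  [0.09,0.165,0.1,-0.6],
  [0.12,0.22,0.1,-0.8],
  [0.15,0.275,0.1,-1.0],
  [0.18,0.33,0.1,-1.2],
  [0.21,0.385,0.1,-1.27],
  [0.24,0.44,0.1,-1.27],
  [0.26,0.49,0.1,-1.27],
  [0.26,0.49,0.1,-1.27],
  [0.26,0.49,0.1,-1.27],
], jaw=-1)

```text
time: 1.52
position: [0.397, -0.1184, 0.3054]
tool_rot: [[1.0, 0.003, -0.0], [0.003, -1.0, 0.0], [-0.0, -0.0, -1.0]]
force: [0.4, 0.3, -0.6]
finger_gap: 0.999
```

Run:
```python
from h import *
s=arm.state();m=arm.camera_model('wrist');im=arm.capture('wrist')
print(s['time'],s['position'].round(4),s['tool_rot'].round(3).tolist())
np.save('w1m.npy',m,allow_pickle=True);save('w1',im)
W=m['world_to_cam'];print(-W[:3,:3].T@W[:3,3])
```

```text
1.525 [ 0.397  -0.1184  0.3054] [[1.0, 0.003, -0.0], [0.003, -1.0, 0.0], [-0.0, -0.0, -1.0]]
[ 0.47680504 -0.11805193  0.47322837]
```

View pics/w1.png

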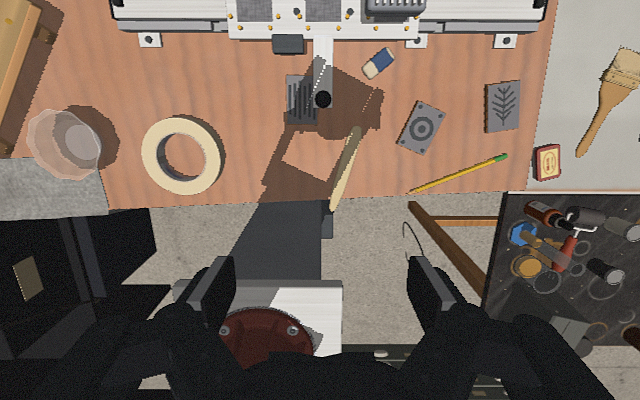

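The wrist view shows the handle's top at (323,99), the bars plate at (303,100) beside the handle, the ring plate at (421,127) and the leaf plate at (503,106).

Run:
```python
from h import *
m=np.load('w1m.npy',allow_pickle=True).item()
print('handle',ray(m,323,99,.098).round(4))
for n,cs in dict(ring=[(415,100),(446,112),(427,153),(396,142)],leaf=[(485,82),(519,80),(521,130),(486,132)]).items():
    P=np.array([ray(m,*c,.01)[:2] for c in cs]);print(n,P.round(4).tolist(),P.mean(0).round(4),np.linalg.norm(np.diff(P,axis=0),axis=1).round(3))
im=cv2.imread('pics/w1.png')[:,:,::-1];save('w1c',im,(220,0,540,200),2.5)
for u,v,z in [(118,30,0.0),(545,30,0.),(241,28,.056),(399,30,.056)]: print(ray(m,u,v,z).round(4))
```

```text
handle [ 0.4793 -0.1209  0.098 ]
ring [[0.4789, -0.257], [0.4621, -0.305], [0.4008, -0.2836], [0.4176, -0.2341]] [ 0.4399 -0.2699] [0.051 0.065 0.052]
leaf [[0.504, -0.3558], [0.5068, -0.4045], [0.4362, -0.4224], [0.4331, -0.3698]] [ 0.47   -0.3881] [0.049 0.073 0.053]
[0.5709 0.1669 0.    ]
[ 0.573  -0.4335  0.    ]
[ 0.5625 -0.0193  0.056 ]
[ 0.561 -0.215  0.056]
```

View pics/w1c.png

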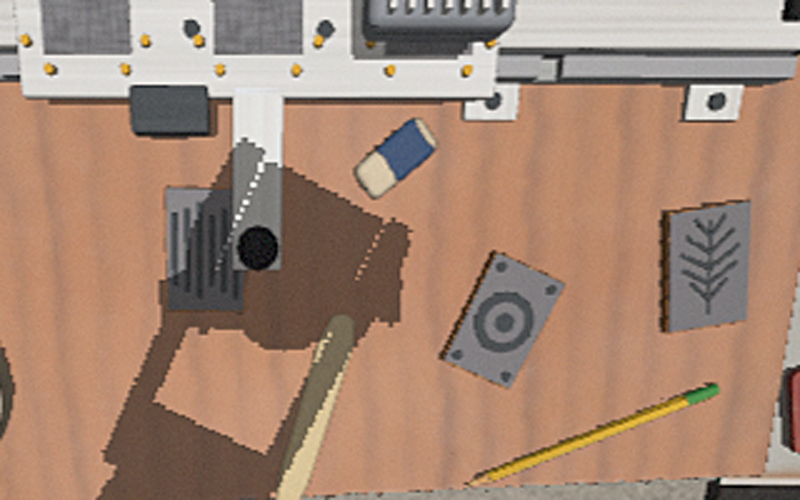

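Call:
step_arm([
  [0.04,-0.002,-0.04,0],
  [0.08,-0.003,-0.09,0],
  [0.082,-0.003,-0.14,0],
  [0.082,-0.003,-0.19,0],
  [0.082,-0.003,-0.235,0],
  [0.082,-0.003,-0.24,0],
  [0.082,-0.003,-0.24,0],
])

```text
time: 2.45
position: [0.4793, -0.1241, 0.0665]
tool_rot: [[1.0, -0.002, 0.001], [-0.002, -1.0, -0.001], [0.001, 0.001, -1.0]]
force: [0.9, -0.6, -0.3]
finger_gap: 1.001
```

Call:
step_arm([
  [0,0,0,0],
  [0,0,0,0],
  [0,0,0,0],
  [0,0,0,0],
  [0,0,0,0],
  [0,0,0,0],
], jaw=1)

```text
time: 3.2
position: [0.4795, -0.1227, 0.0669]
tool_rot: [[1.0, -0.001, 0.001], [-0.001, -1.0, 0.0], [0.001, -0.0, -1.0]]
force: [-1.5, 0.5, 5.9]
finger_gap: 0.183
```

Call:
step_arm([
  [0,0.01,0,0],
  [0,0.02,0,0],
  [0,0.035,0,0],
  [0,0.05,0,0],
  [0,0.065,0,0],
  [0,0.08,0,0],
  [0,0.09,0,0],
  [0,0.1,0,0],
  [0,0.105,0,0],
  [0,0.11,0,0],
  [0,0.11,0,0],
])

```text
time: 4.58
position: [0.4796, -0.0123, 0.0669]
tool_rot: [[1.0, -0.0, 0.001], [-0.0, -1.0, 0.0], [0.001, -0.0, -1.0]]
force: [-1.8, 0.2, 6.2]
finger_gap: 0.181
```

Run:
```python
from h import *
s=arm.state();m=arm.camera_model('top');im=arm.capture('top')
print(s['time'],s['position'].round(4),s['force'].round(2),s['finger_gap'])
save('t2',im,(260,130,460,260),4)
```

```text
4.575 [ 0.4796 -0.0123  0.0669] [-1.84  0.23  6.15] 0.1813888064095561
```

View pics/t2.png

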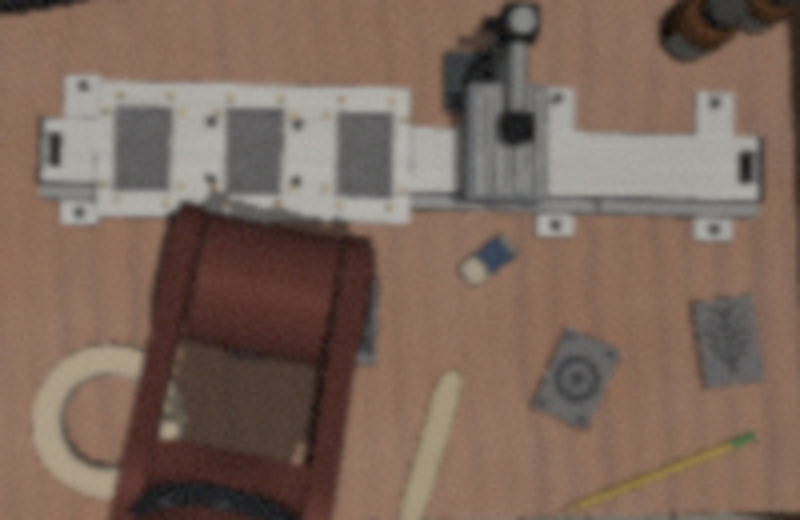

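Run:
```python
from h import *
m=arm.camera_model('top')
for u,v,z in [(366,150,.05),(254,150,.05),(142,150,.05),(503,150,.14),(465,150,.14),(545,150,.14)]: print(ray(m,260+u/4,130+v/4,z).round(4))
```

```text
[ 0.6066 -0.0983  0.05  ]
[ 0.6043 -0.0126  0.05  ]
[0.602  0.0731 0.05  ]
[ 0.5971 -0.189   0.14  ]
[ 0.5963 -0.1618  0.14  ]
[ 0.5979 -0.2191  0.14  ]
```

Call:
step_arm([
  [0,0.005,0,0],
  [0,0.01,0,0],
  [0,0.01,0,0],
])

```text
time: 5.0
position: [0.4796, -0.0024, 0.0669]
tool_rot: [[1.0, -0.0, 0.001], [-0.0, -1.0, 0.0], [0.001, -0.0, -1.0]]
force: [-1.9, 0.7, 6.0]
finger_gap: 0.176
```

Call:
step_arm([
  [0,0.003,0,0],
  [0,0.006,0,0],
  [0,0.006,0,0],
])

```text
time: 5.38
position: [0.4796, 0.0031, 0.0669]
tool_rot: [[1.0, -0.0, 0.001], [-0.0, -1.0, -0.001], [0.001, 0.001, -1.0]]
force: [-1.9, -0.6, 6.2]
finger_gap: 0.178
```

Call:
step_arm([
  [0,0.005,0,0],
  [0,0.01,0,0],
  [0,0.015,0,0],
  [0,0.015,0,0],
])

```text
time: 5.88
position: [0.4796, 0.0195, 0.0669]
tool_rot: [[1.0, -0.001, 0.001], [-0.001, -1.0, 0.002], [0.001, -0.002, -1.0]]
force: [-1.2, 3.5, 7.2]
finger_gap: 0.18
```

Call:
step_arm([
  [0,0.002,0,0],
  [0,0.004,0,0],
  [0,0.004,0,0],
])

```text
time: 6.25
position: [0.4796, 0.023, 0.0669]
tool_rot: [[1.0, -0.001, 0.001], [-0.001, -1.0, 0.001], [0.001, -0.001, -1.0]]
force: [-0.9, 0.9, 6.7]
finger_gap: 0.178
```

Call:
step_arm([
  [0,0.002,0,0],
  [0,0.004,0,0],
  [0,0.004,0,0],
])

```text
time: 6.62
position: [0.4796, 0.0237, 0.0669]
tool_rot: [[1.0, 0.001, 0.001], [0.002, -1.0, -0.006], [0.001, 0.006, -1.0]]
force: [-1.9, -7.8, 5.6]
finger_gap: 0.179
```

Call:
step_arm([
  [0,-0.004,0,0],
  [0,-0.004,0,0],
])

```text
time: 6.88
position: [0.4796, 0.0231, 0.0669]
tool_rot: [[1.0, -0.001, 0.001], [-0.001, -1.0, 0.002], [0.001, -0.002, -1.0]]
force: [-2.0, 1.2, 6.6]
finger_gap: 0.181
```

Call:
step_arm([
  [0,0,0,0],
  [0,0,0,0],
  [0,0,0,0],
  [0,0,0,0],
], jaw=-1)

```text
time: 7.38
position: [0.4787, 0.0222, 0.0655]
tool_rot: [[1.0, -0.001, -0.0], [-0.001, -1.0, 0.0], [-0.0, -0.0, -1.0]]
force: [0.4, -0.2, -0.6]
finger_gap: 0.995
```

Call:
step_arm([
  [0,0,0.04,0],
  [0,0,0.09,0],
  [0,0,0.14,0],
  [-0.04,-0.05,0.2,0],
  [-0.08,-0.1,0.26,0],
  [-0.1,-0.16,0.26,0],
  [-0.1,-0.16,0.26,0],
  [-0.1,-0.16,0.26,0],
])

```text
time: 8.38
position: [0.3786, -0.1401, 0.3273]
tool_rot: [[1.0, -0.006, 0.003], [-0.006, -1.0, -0.002], [0.003, 0.002, -1.0]]
force: [0.8, -0.2, -0.1]
finger_gap: 1.0
```

Run:
```python
from h import *
s=arm.state();m=arm.camera_model('wrist');im=arm.capture('wrist')
print(s['time'],s['position'].round(4),s['force'].round(2),s['tool_rot'].round(3).tolist())
np.save('w2m.npy',m,allow_pickle=True);save('w2',im);save('w2c',im,(140,0,540,250),2)
```

```text
8.375 [ 0.3786 -0.1401  0.3273] [ 0.82 -0.21 -0.13] [[1.0, -0.006, 0.003], [-0.006, -1.0, -0.002], [0.003, 0.002, -1.0]]
```

View pics/w2c.png

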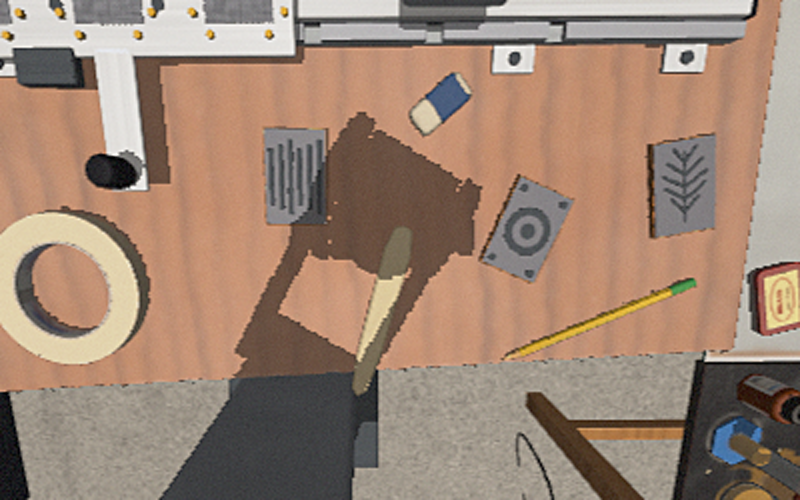

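```bash
cat >> h.py <<'E'
def quad(m,cs,z):
    P=np.array([ray(m,*c,z)[:2] for c in cs]);c=P.mean(0)
    L=np.linalg.norm(np.roll(P,-1,0)-P,axis=1)
    # order: top-left, top-right, bottom-right, bottom-left; long axis top-bottom
    d=(P[0]+P[1]-P[2]-P[3]);a=np.degrees(np.arctan2(d[1],d[0]))
    return c.round(4),a.round(1),L.round(3)
E
python3 - <<'E'
from h import *
m=np.load('w2m.npy',allow_pickle=True).item()
f=lambda cs:[(140+a/2,b/2) for a,b in cs]
print(quad(m,f([(265,128),(327,128),(326,224),(265,223)]),.01))
print(quad(m,f([(522,177),(574,199),(532,282),(486,264)]),.01))
print(quad(m,f([(655,142),(716,135),(714,229),(653,237)]),.01))
s=arm.state();print(proj(m,s['position']))
E
```

```text
(array([ 0.4782, -0.0914]), np.float64(-2.6), array([0.046, 0.069, 0.048, 0.068]))
(array([ 0.437 , -0.2719]), np.float64(-21.7), array([0.044, 0.069, 0.041, 0.069]))
(array([ 0.4693, -0.3893]), np.float64(7.9), array([0.045, 0.069, 0.047, 0.07 ]))
[318.47338296 236.23948073]
```

Call:
step_arm([
  [0.03,0.015,-0.05,-0.1],
  [0.06,0.03,-0.1,-0.2],
  [0.1,0.049,-0.15,-0.2],
  [0.1,0.049,-0.2,-0.2],
  [0.1,0.049,-0.2,-0.2],
  [0.1,0.049,-0.2,-0.2],
])

```text
time: 9.18
position: [0.4795, -0.0883, 0.1267]
tool_rot: [[0.999, -0.035, 0.001], [-0.035, -0.999, -0.0], [0.001, 0.0, -1.0]]
force: [0.5, -0.6, 0.7]
finger_gap: 1.001
```

```bash
cat >> h.py <<'E'
def snap(n):
    s=arm.state();m=arm.camera_model('wrist');im=arm.capture('wrist')
    print(s['time'],s['position'].round(4),s['force'].round(1),'gap',round(s['finger_gap'],3),'yaw',np.degrees(np.arctan2(s['tool_rot'][1][0],s['tool_rot'][0][0])).round(2))
    np.save(n+'m.npy',m,allow_pickle=True);save(n,im)
    return m,im
E
python3 -c "
from h import *
snap('w3')"
```

```text
9.175 [ 0.4795 -0.0883  0.1267] [ 0.5 -0.6  0.7] gap 1.001 yaw -1.99
```

View pics/w3.png

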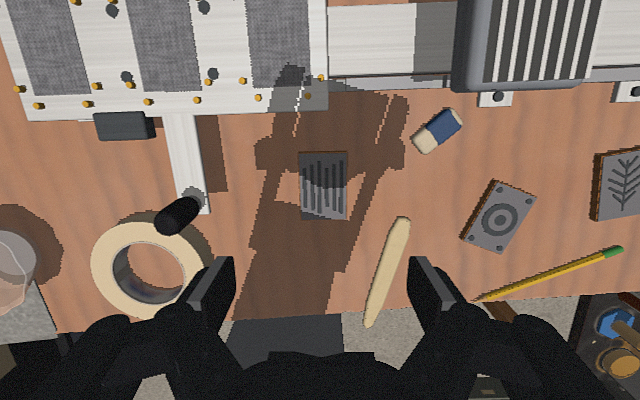

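Run:
```python
from h import *
m=np.load('w3m.npy',allow_pickle=True).item()
print(quad(m,[(299,152),(348,151),(347,220),(302,216)],.01))
im=cv2.imread('pics/w3.png')[:,:,::-1];save('w3c',im,(0,0,360,230),2.2)
```

```text
(array([ 0.4798, -0.0917]), np.float64(-0.9), array([0.047, 0.071, 0.046, 0.065]))
```

View pics/w3c.png

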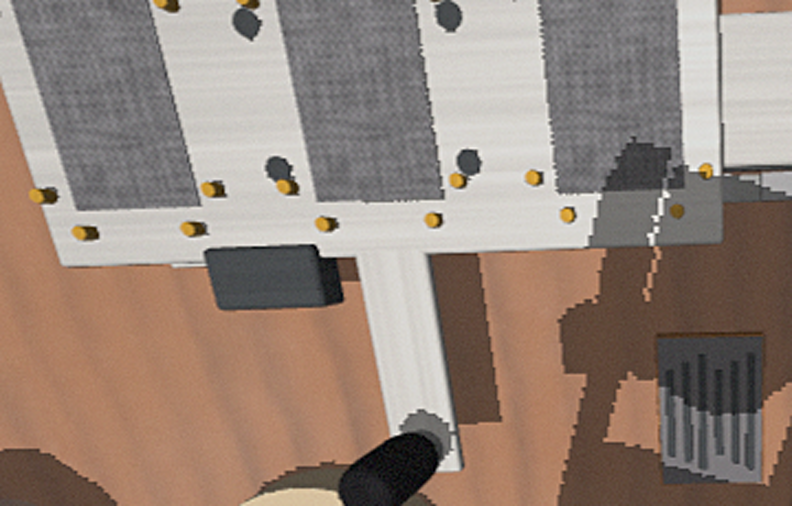

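Call:
step_arm([
  [0,-0.003,-0.04,0.05],
  [0,-0.003,-0.08,0.05],
  [0,-0.003,-0.11,0.05],
  [0,-0.003,-0.126,0.05],
  [0,-0.003,-0.126,0.05],
  [0,-0.003,-0.126,0.05],
])

```text
time: 9.98
position: [0.4808, -0.0926, 0.0016]
tool_rot: [[1.0, -0.027, 0.004], [-0.027, -1.0, -0.001], [0.004, 0.001, -1.0]]
force: [-0.7, -0.5, 0.2]
finger_gap: 1.001
```

Call:
step_arm([
  [0,0,0,0],
  [0,0,0,0],
  [0,0,0,0],
  [0,0,0,0],
  [0,0,0,0],
], jaw=1)

```text
time: 10.6
position: [0.4788, -0.0918, -0.0004]
tool_rot: [[1.0, -0.027, -0.0], [-0.027, -1.0, 0.0], [-0.0, -0.0, -1.0]]
force: [0.1, 0.1, -0.3]
finger_gap: 0.001
```

Call:
step_arm([
  [0,0,0.03,0],
  [0,0,0.06,0],
  [0,0,0.1,0],
  [0,0,0.12,0],
  [0,0,0.12,0],
])

```text
time: 11.22
position: [0.4806, -0.0924, 0.1217]
tool_rot: [[1.0, -0.027, 0.004], [-0.027, -1.0, -0.002], [0.005, 0.001, -1.0]]
force: [1.4, -0.0, -1.0]
finger_gap: -0.003
```

```bash
python3 -c "
from h import *
snap('w4')"
```

```text
11.225 [ 0.4806 -0.0924  0.1217] [ 1.4 -0.  -1. ] gap -0.003 yaw -1.55
```

View pics/w4.png

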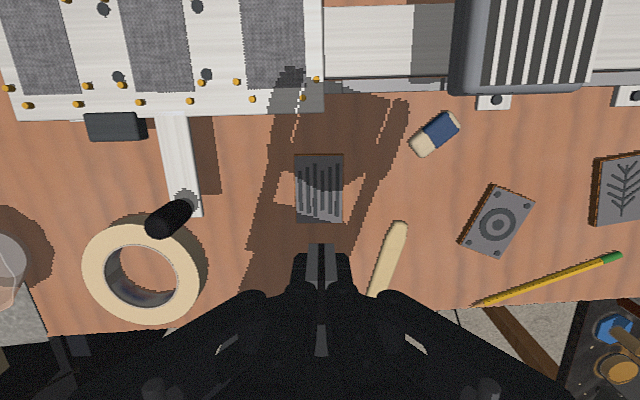

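The jaws closed over the plate without catching it, so the fingertips sit too far back at that opening. I'll part the jaws and measure where the tips are.

Call:
step_arm([
  [0,0,0,0],
  [0,0,0,0],
  [0,0,0,0],
  [0,0,0,0],
], jaw=-0.3)

```text
time: 11.78
position: [0.4787, -0.0918, 0.1193]
tool_rot: [[1.0, -0.027, -0.001], [-0.027, -1.0, 0.0], [-0.001, -0.0, -1.0]]
force: [0.5, -0.1, -0.9]
finger_gap: 0.649
```

```bash
python3 -c "
from h import *
m,im=snap('w5');save('w5c',im,(180,200,460,380),2.5)
s=arm.state();p=s['position'];R=s['tool_rot']
for b in (0,.004,.008,.013,.03):
  print(b,[proj(m,p+R@np.array([0,y,-b])).round(0).tolist() for y in (-.024,-.03,.024,.03,.0425)])
"
```

```text
11.775 [ 0.4787 -0.0918  0.1193] [ 0.5 -0.1 -0.9] gap 0.649 yaw -1.55
0 [[282.0, 237.0], [272.0, 237.0], [360.0, 237.0], [369.0, 237.0], [390.0, 237.0]]
0.004 [[281.0, 240.0], [271.0, 240.0], [361.0, 240.0], [371.0, 240.0], [391.0, 240.0]]
0.008 [[280.0, 243.0], [270.0, 243.0], [361.0, 243.0], [372.0, 243.0], [393.0, 243.0]]
0.013 [[279.0, 247.0], [269.0, 247.0], [363.0, 247.0], [373.0, 247.0], [395.0, 247.0]]
0.03 [[275.0, 262.0], [263.0, 262.0], [367.0, 262.0], [378.0, 262.0], [402.0, 262.0]]
```

View pics/w5c.png

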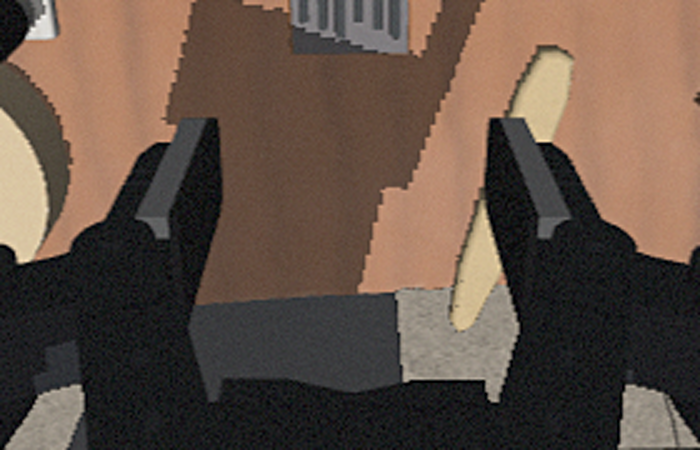

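```bash
python3 -c "
from h import *
m=np.load('w5m.npy',allow_pickle=True).item()
s=arm.state();p=s['position'];R=s['tool_rot']
for x in (.011,-.011):
 for b in (0,.006,.013,.02,.03,.04,.06):
  print(x,b,[proj(m,p+R@np.array([x,y,-b])).round(0).tolist() for y in (0,.024,.03,.0425)])
"; python3 -c "
import cv2
im=cv2.imread('pics/w4.png');cv2.imwrite('pics/w4c.png',cv2.resize(im[210:340,230:420],None,fx=4,fy=4))"
```

```text
0.011 0 [[321.0, 221.0], [360.0, 221.0], [370.0, 221.0], [391.0, 221.0]]
0.011 0.006 [[321.0, 225.0], [362.0, 225.0], [372.0, 225.0], [393.0, 225.0]]
0.011 0.013 [[321.0, 229.0], [363.0, 229.0], [374.0, 229.0], [396.0, 229.0]]
0.011 0.02 [[321.0, 235.0], [365.0, 235.0], [376.0, 235.0], [399.0, 235.0]]
0.011 0.03 [[321.0, 243.0], [368.0, 243.0], [380.0, 243.0], [404.0, 243.0]]
0.011 0.04 [[321.0, 252.0], [371.0, 252.0], [384.0, 252.0], [410.0, 252.0]]
0.011 0.06 [[321.0, 276.0], [379.0, 276.0], [393.0, 276.0], [423.0, 276.0]]
-0.011 0 [[321.0, 253.0], [359.0, 253.0], [369.0, 253.0], [388.0, 253.0]]
-0.011 0.006 [[321.0, 258.0], [360.0, 258.0], [370.0, 258.0], [391.0, 258.0]]
-0.011 0.013 [[321.0, 264.0], [362.0, 264.0], [372.0, 264.0], [393.0, 264.0]]
-0.011 0.02 [[321.0, 270.0], [363.0, 270.0], [374.0, 270.0], [396.0, 270.0]]
-0.011 0.03 [[321.0, 280.0], [366.0, 280.0], [377.0, 280.0], [401.0, 280.0]]
-0.011 0.04 [[321.0, 292.0], [369.0, 292.0], [381.0, 292.0], [406.0, 292.0]]
-0.011 0.06 [[321.0, 319.0], [376.0, 319.0], [390.0, 319.0], [418.0, 319.0]]
```

View pics/w4c.png

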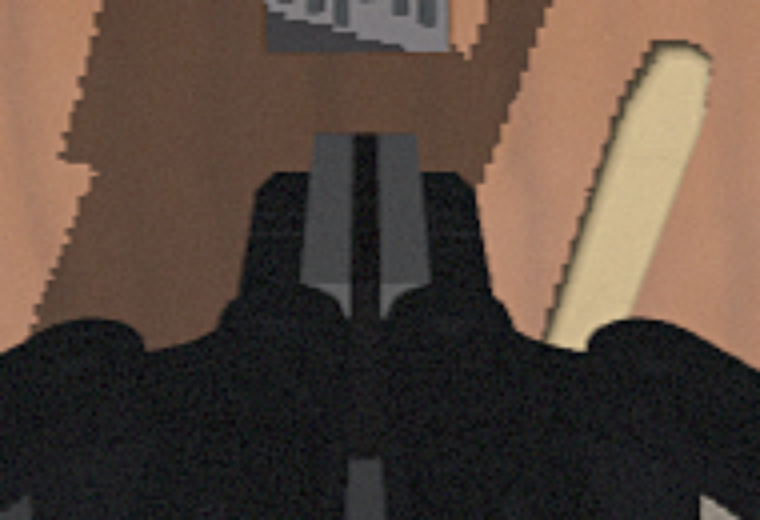

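Both the shut-finger row in the image and the unforced miss over the plate say the tips really sit about 30 mm behind the reported TCP. I'll probe downward carefully beside the plate, watching the force.

Call:
step_arm([
  [0,0,-0.05,0],
  [0,0,-0.1,0],
  [0,0,-0.125,0],
  [0,0,-0.134,0],
  [0,0,-0.134,0],
  [0,0,-0.134,0],
], jaw=-0.45)

```text
time: 12.58
position: [0.4805, -0.0924, -0.0128]
tool_rot: [[1.0, -0.027, 0.003], [-0.027, -1.0, -0.001], [0.003, 0.001, -1.0]]
force: [0.3, -0.5, 0.1]
finger_gap: 0.724
```

```bash
python3 -c "
from h import *
im=arm.capture('scene');save('s1',im,(300,140,460,260),5)
m,im=snap('w6');save('w6c',im,(180,120,460,320),2.5)"
```

```text
12.625 [ 0.4806 -0.0924 -0.0127] [ 0.1  0.3 -0.2] gap 0.725 yaw -1.55
```

View pics/s1.png

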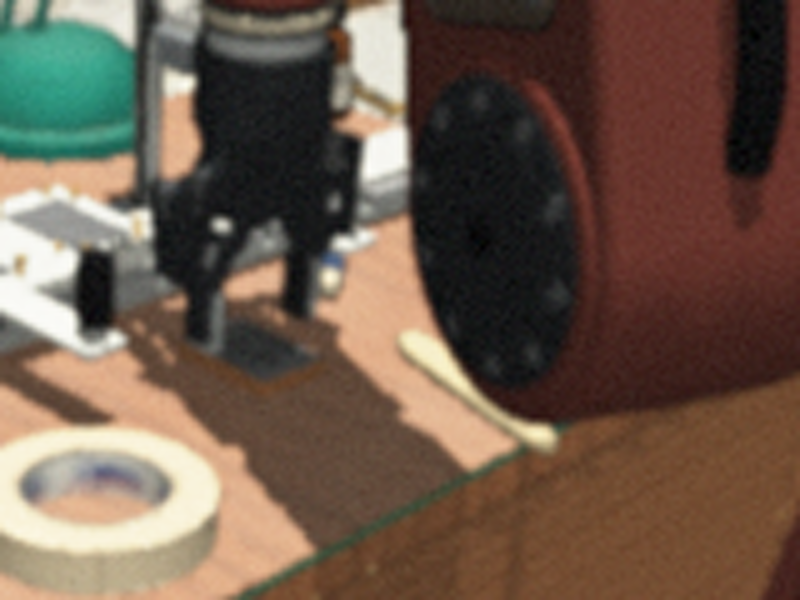

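View pics/w6c.png

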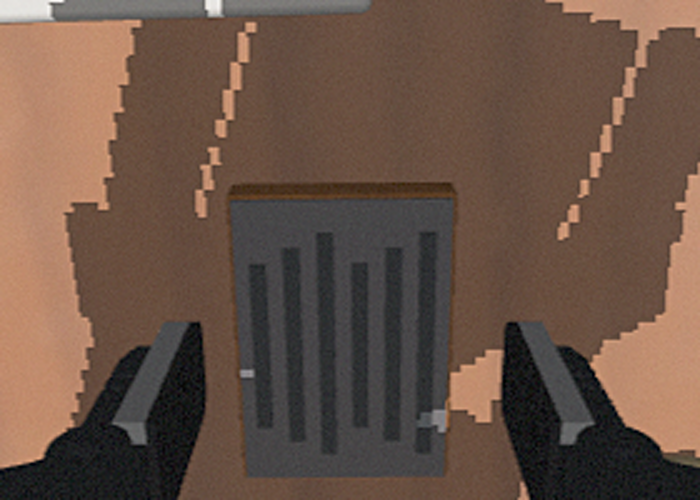

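Call:
step_arm([
  [0,0,-0.005,0],
  [0,0,-0.01,0],
  [0,0,-0.01,0],
  [0,0,-0.01,0],
])

```text
time: 13.18
position: [0.4788, -0.0918, -0.0245]
tool_rot: [[1.0, -0.027, -0.0], [-0.027, -1.0, 0.0], [-0.0, -0.0, -1.0]]
force: [0.2, 0.1, 0.3]
finger_gap: 0.723
```

Call:
step_arm([
  [0,0,-0.002,0],
  [0,0,-0.003,0],
  [0,0,-0.003,0],
])

```text
time: 13.55
position: [0.4788, -0.0918, -0.0274]
tool_rot: [[1.0, -0.027, -0.0], [-0.027, -1.0, 0.0], [-0.0, -0.0, -1.0]]
force: [0.5, -1.3, -0.5]
finger_gap: 0.723
```

Call:
step_arm([
  [0,0,-0.002,0],
  [0,0,-0.003,0],
  [0,0,-0.003,0],
])

```text
time: 13.92
position: [0.4788, -0.0918, -0.0305]
tool_rot: [[1.0, -0.027, -0.0], [-0.027, -1.0, 0.0], [-0.0, -0.0, -1.0]]
force: [0.5, 0.3, -0.2]
finger_gap: 0.725
```

```bash
python3 -c "
from h import *
im=arm.capture('scene');save('s2',im,(300,140,460,260),5)"
```

```text
(no output)
```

View pics/s2.png

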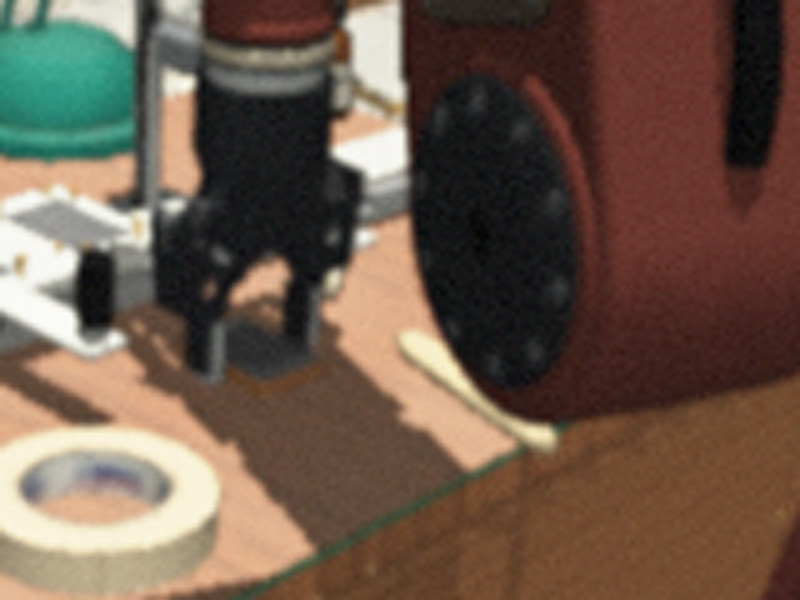

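Call:
step_arm([
  [0,0,0,0],
  [0,0,0,0],
  [0,0,0,0],
  [0,0,0,0],
  [0,0,0,0],
], jaw=1)

```text
time: 14.6
position: [0.4807, -0.0924, -0.0279]
tool_rot: [[1.0, -0.027, 0.002], [-0.027, -1.0, -0.001], [0.002, 0.001, -1.0]]
force: [-2.3, 0.7, 13.6]
finger_gap: 0.543
```

Call:
step_arm([
  [0,0,0.03,0],
  [0,0,0.08,0],
  [0,0,0.13,0],
  [0,0,0.13,0],
  [0,0,0.13,0],
])

```text
time: 15.22
position: [0.4784, -0.0916, 0.0993]
tool_rot: [[1.0, -0.027, -0.001], [-0.027, -1.0, 0.0], [-0.001, -0.0, -1.0]]
force: [-0.3, 0.8, -0.4]
finger_gap: 0.541
```

Run:
```python
from h import *
m=np.load('w3m.npy',allow_pickle=True).item()
N={1:[(568,215),(677,211),(534,178),(706,172)],2:[(326,224),(433,220),(287,187),(458,181)],3:[(85,233),(193,229),(43,196),(213,189)]}
for k,c in N.items():
    P=np.array([ray(m,a/2.2,b/2.2,.055)[:2] for a,b in c])
    print(k,P.round(4).tolist(),'->',((P[0]+P[1])/2+[.0405,0]).round(4),((P[2]+P[3])/2+[.028,0]).round(4))
m,im=snap('w7');save('w7c',im,(0,0,400,280),2)
```

```text
1 [[0.5635, -0.0437], [0.5635, -0.0814], [0.5758, -0.0334], [0.5756, -0.0918]] -> [ 0.604  -0.0626] [ 0.6037 -0.0626]
2 [[0.5635, 0.0404], [0.5635, 0.0031], [0.5758, 0.0511], [0.5757, -0.0074]] -> [0.604  0.0217] [0.6038 0.0218]
3 [[0.5634, 0.1247], [0.5634, 0.0869], [0.5758, 0.1351], [0.5761, 0.0764]] -> [0.6039 0.1058] [0.604  0.1058]
15.225 [ 0.4784 -0.0916  0.0993] [-0.3  0.8 -0.4] gap 0.541 yaw -1.55
```

View pics/w7c.png

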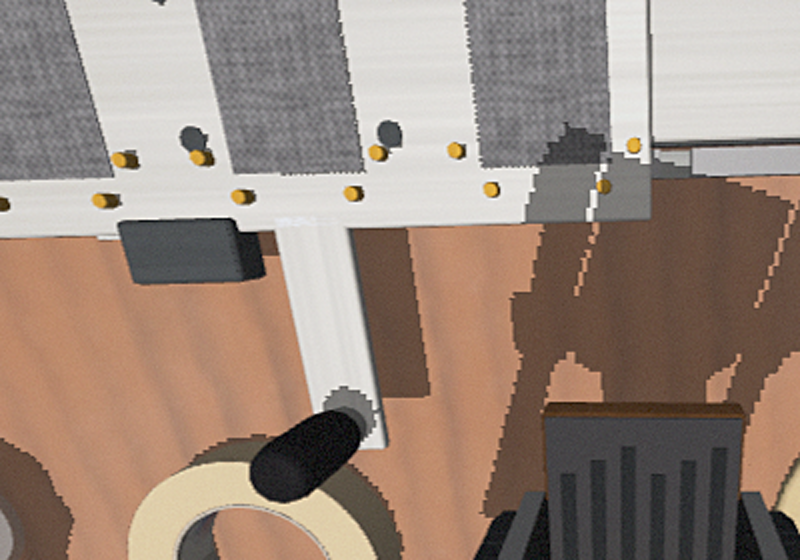

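Run:
```python
from h import *
m=np.load('w7m.npy',allow_pickle=True).item()
for z in (.132,.137,.140):
    print(z,ray(m,272,208,z).round(4),ray(m,371,208,z).round(4))
im=cv2.imread('pics/w7.png')[:,:,::-1];save('w7d',im,(220,180,420,380),3)
```

```text
0.132 [ 0.51  -0.069  0.132] [ 0.5087 -0.1166  0.132 ]
0.137 [ 0.5118 -0.0699  0.137 ] [ 0.5105 -0.1157  0.137 ]
0.14 [ 0.5128 -0.0705  0.14  ] [ 0.5116 -0.1152  0.14  ]
```

View pics/w7d.png

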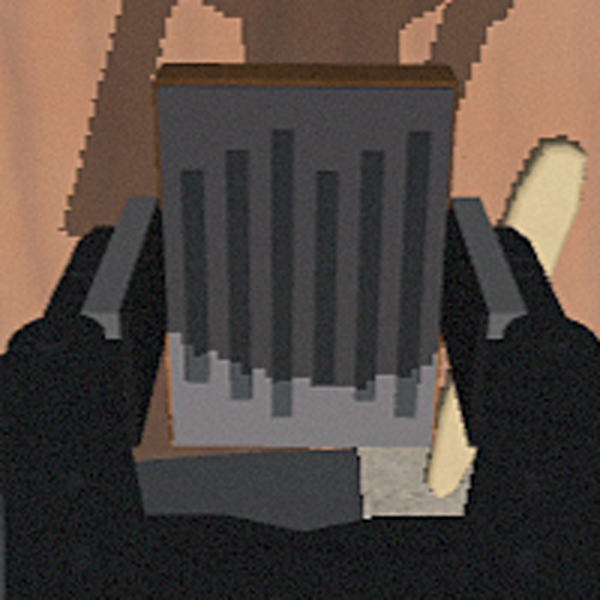

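Run:
```python
from h import *
m=np.load('w7m.npy',allow_pickle=True).item()
for z in (.128,.132,.137):
    print(z,quad(m,[(272.5,209),(370.5,209),(365.7,329),(277.7,329)],z))
```

```text
0.128 (array([ 0.4708, -0.0919]), np.float64(-1.4), array([0.049, 0.073, 0.05 , 0.073]))
0.132 (array([ 0.4734, -0.0919]), np.float64(-1.4), array([0.047, 0.071, 0.049, 0.071]))
0.137 (array([ 0.4765, -0.092 ]), np.float64(-1.4), array([0.045, 0.068, 0.047, 0.068]))
```

Call:
step_arm([
  [0.04,0.01,0,0.1],
  [0.09,0.02,0,0.155],
  [0.128,0.029,0,0.155],
  [0.128,0.029,-0.025,0.155],
  [0.128,0.029,-0.05,0.155],
  [0.128,0.029,-0.05,0.155],
  [0.128,0.029,-0.05,0.155],
])

```text
time: 16.15
position: [0.6063, -0.0628, 0.0489]
tool_rot: [[1.0, -0.0, -0.002], [-0.0, -1.0, 0.0], [-0.002, -0.0, -1.0]]
force: [-1.1, 0.4, -0.9]
finger_gap: 0.54
```

Run:
```python
from h import *
m,im=snap('w8');save('w8c',im,(200,140,440,340),3)
```

```text
16.15 [ 0.6063 -0.0628  0.0489] [-1.1  0.4 -0.9] gap 0.54 yaw -0.0
```

View pics/w8c.png

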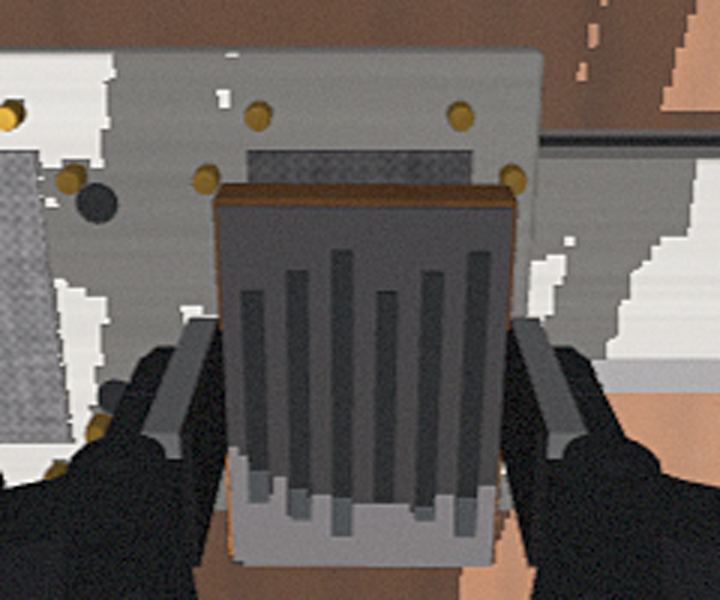

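Run:
```python
from h import *
m=np.load('w8m.npy',allow_pickle=True).item()
f=lambda a,b:(200+a/3,140+b/3)
P=[ray(m,*f(*c),.056)[:2] for c in [(258,110),(460,110),(206,173),(514,173)]]
print(((P[0]+P[1])/2-[.0405,0]).round(4),((P[2]+P[3])/2-[.028,0]).round(4),np.linalg.norm(P[0]-P[1]),np.linalg.norm(P[2]-P[3]))
for z in (.078,.082,.086):
    print(z,quad(m,[f(217,206),f(515,206),f(493,566),f(232,562)],z))
```

```text
[ 0.6059 -0.0621] [ 0.6062 -0.0623] 0.03720701598990738 0.05804638992535807
0.078 (array([ 0.5995, -0.063 ]), np.float64(-0.4), array([0.049, 0.073, 0.05 , 0.072]))
0.082 (array([ 0.602, -0.063]), np.float64(-0.4), array([0.048, 0.071, 0.048, 0.07 ]))
0.086 (array([ 0.6045, -0.063 ]), np.float64(-0.4), array([0.046, 0.069, 0.047, 0.068]))
```

Call:
step_arm([
  [0.003,0.0005,0,0],
  [0.003,0.0005,-0.008,0],
  [0.003,0.0005,-0.016,0],
  [0.003,0.0005,-0.02,0],
  [0.003,0.0005,-0.02,0],
  [0.003,0.0005,-0.02,0],
])

```text
time: 16.95
position: [0.61, -0.0623, 0.0297]
tool_rot: [[1.0, 0.0, 0.0], [0.0, -1.0, -0.0], [0.0, 0.0, -1.0]]
force: [0.3, 0.2, -1.1]
finger_gap: 0.538
```

Call:
step_arm([
  [0,0,-0.002,0],
  [0,0,-0.003,0],
  [0,0,-0.003,0],
])

```text
time: 17.32
position: [0.6106, -0.0625, 0.0276]
tool_rot: [[1.0, 0.0, 0.001], [0.0, -1.0, -0.0], [0.001, 0.0, -1.0]]
force: [-2.2, -0.6, 4.4]
finger_gap: 0.542
```

Run:
```python
from h import *
m,im=snap('w9');save('w9c',im,(200,140,440,340),3)
```

```text
17.325 [ 0.6106 -0.0625  0.0276] [-2.2 -0.6  4.4] gap 0.542 yaw 0.0
```

View pics/w9c.png

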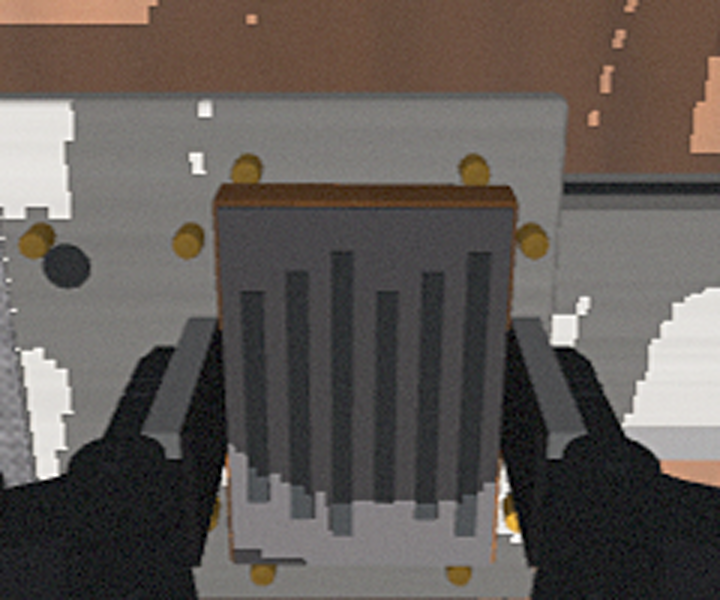

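Run:
```python
from h import *
m=np.load('w9m.npy',allow_pickle=True).item()
f=lambda a,b:(200+a/3,140+b/3)
P=[ray(m,*f(*c),.056)[:2] for c in [(248,166),(474,166),(188,234),(534,234),(264,568),(458,570)]]
print(np.round(P,4).tolist())
print('rear',((P[0]+P[1])/2-[.0405,0]).round(4),((P[2]+P[3])/2-[.028,0]).round(4),'front',((P[4]+P[5])/2+[.0405,0]).round(4))
for z in (.058,.06,.062,.064,.068):
    print(z,quad(m,[f(217,206),f(515,206),f(496,564),f(231,562)],z))
```

```text
[[0.6465, -0.0438], [0.6465, -0.0806], [0.6346, -0.0332], [0.6345, -0.0911], [0.566, -0.0436], [0.5655, -0.0807]]
rear [ 0.606  -0.0622] [ 0.6065 -0.0622] front [ 0.6063 -0.0622]
0.058 (array([ 0.6046, -0.0628]), np.float64(-0.3), array([0.049, 0.072, 0.05 , 0.071]))
0.06 (array([ 0.6058, -0.0628]), np.float64(-0.3), array([0.048, 0.071, 0.049, 0.07 ]))
0.062 (array([ 0.6071, -0.0628]), np.float64(-0.3), array([0.047, 0.069, 0.048, 0.069]))
0.064 (array([ 0.6083, -0.0628]), np.float64(-0.3), array([0.047, 0.068, 0.048, 0.068]))
0.068 (array([ 0.6108, -0.0628]), np.float64(-0.3), array([0.045, 0.066, 0.046, 0.066]))
```

Call:
step_arm([
  [0,0,0.001,0],
  [0,0,0.001,0],
  [0,0,0.001,0],
], jaw=-0.4)

```text
time: 17.75
position: [0.6096, -0.0623, 0.0273]
tool_rot: [[1.0, -0.0, -0.001], [-0.0, -1.0, 0.0], [-0.001, -0.0, -1.0]]
force: [0.3, -0.0, -0.0]
finger_gap: 0.698
```

Call:
step_arm([
  [0,0,0.02,0],
  [0,0,0.06,0],
  [0,0,0.11,0],
  [-0.06,-0.03,0.15,0],
  [-0.12,-0.06,0.17,0],
  [-0.17,-0.11,0.17,-0.5],
  [-0.2,-0.16,0.17,-1.0],
  [-0.2,-0.21,0.17,-1.5],
  [-0.2,-0.21,0.17,-2.2],
  [-0.2,-0.21,0.17,-2.2],
  [-0.2,-0.21,0.17,-2.2],
])

```text
time: 19.12
position: [0.4102, -0.2718, 0.1983]
tool_rot: [[0.928, -0.372, 0.001], [-0.372, -0.928, -0.0], [0.001, -0.0, -1.0]]
force: [-0.8, 0.6, 0.3]
finger_gap: 0.701
```

Run:
```python
from h import *
m,im=snap('w10')
```

```text
19.125 [ 0.4102 -0.2718  0.1983] [-0.8  0.6  0.3] gap 0.701 yaw -21.87
```

View pics/w10.png

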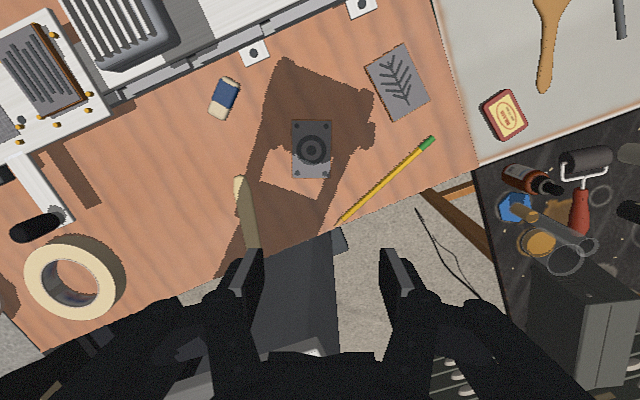

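The bars plate now sits between the pins of nest 1, at (40,65). The ring plate is at (311,148), square to the tool.

Run:
```python
from h import *
m=np.load('w10m.npy',allow_pickle=True).item()
im=cv2.imread('pics/w10.png')[:,:,::-1];save('w10c',im,(270,100,430,200),5)
print(quad(m,[(291.5,120),(330.5,119.5),(330,178),(292,177)],.01))
```

```text
(array([ 0.4381, -0.2706]), np.float64(-22.4), array([0.045, 0.069, 0.047, 0.068]))
```

View pics/w10c.png

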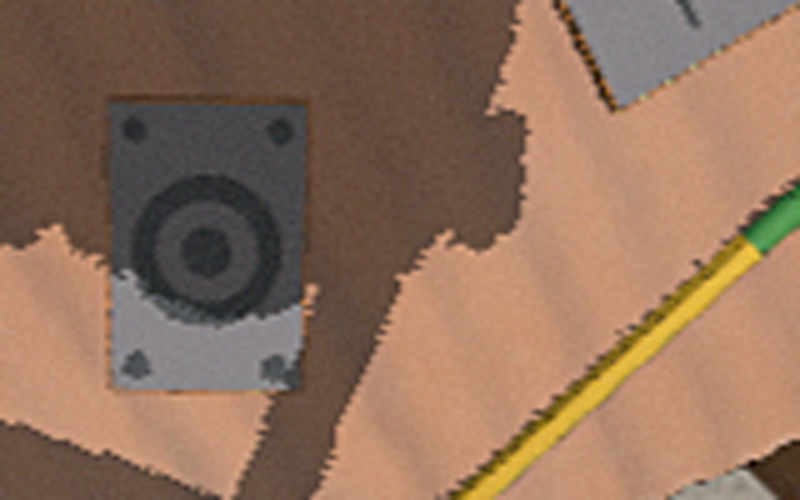

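Call:
step_arm([
  [0.01,0.001,-0.05,-0.05],
  [0.026,0.002,-0.11,-0.05],
  [0.026,0.002,-0.17,-0.05],
  [0.026,0.002,-0.215,-0.05],
  [0.026,0.002,-0.225,-0.05],
  [0.026,0.002,-0.225,-0.05],
  [0.026,0.002,-0.225,-0.05],
  [0.026,0.002,-0.225,-0.05],
])

```text
time: 20.18
position: [0.4375, -0.2716, -0.0253]
tool_rot: [[0.924, -0.382, 0.003], [-0.382, -0.924, -0.003], [0.004, 0.001, -1.0]]
force: [0.4, -0.5, 0.3]
finger_gap: 0.704
```

Call:
step_arm([
  [0,0,0,0],
  [0,0,0,0],
  [0,0,0,0],
  [0,0,0,0],
], jaw=1)

```text
time: 20.68
position: [0.4373, -0.2715, -0.0255]
tool_rot: [[0.924, -0.383, 0.002], [-0.383, -0.924, -0.002], [0.003, 0.001, -1.0]]
force: [0.2, 0.6, 5.9]
finger_gap: 0.541
```

Call:
step_arm([
  [0,0,0.03,0],
  [0,0,0.08,0],
  [0,0,0.13,0],
  [0,0,0.13,0],
  [0,0,0.13,0],
])

```text
time: 21.3
position: [0.4354, -0.27, 0.1024]
tool_rot: [[0.924, -0.383, -0.0], [-0.383, -0.924, 0.0], [-0.0, -0.0, -1.0]]
force: [-0.7, -0.5, -1.2]
finger_gap: 0.539
```

Run:
```python
from h import *
m,im=snap('w11')
```

```text
21.3 [ 0.4354 -0.27    0.1024] [-0.7 -0.5 -1.2] gap 0.539 yaw -22.5
```

View pics/w11.png

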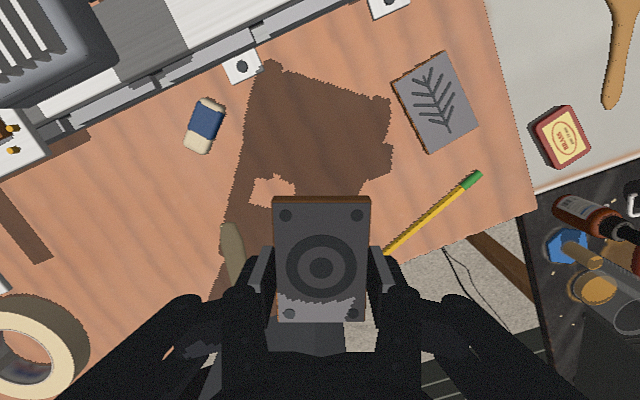

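Run:
```python
from h import *
for n,c in (('w11',[(272.3,204),(371,204),(366,322.5),(277.5,322)]),('w7',[(272.5,209),(370.5,209),(365.7,329),(277.7,329)])):
    m=np.load(n+'m.npy',allow_pickle=True).item()
    p,a=((.4354,-.27,.1024),-22.5) if n=='w11' else ((.4784,-.0916,.0993),-1.55)
    for h in (.030,.0327,.035):
        q,ang,L=quad(m,c,p[2]+h);t=np.radians(a);d=q-p[:2]
        print(n,h,(d[0]*np.cos(t)+d[1]*np.sin(t)).round(4),(-d[0]*np.sin(t)+d[1]*np.cos(t)).round(4),ang-a,L)
```

```text
w11 0.03 -0.003 -0.0006 0.10000000000000142 [0.048 0.07  0.05  0.07 ]
w11 0.0327 -0.0013 -0.0007 0.10000000000000142 [0.047 0.069 0.049 0.069]
w11 0.035 0.0 -0.0006 0.10000000000000142 [0.046 0.068 0.048 0.068]
w7 0.03 -0.0067 -0.0005 0.15000000000000013 [0.048 0.072 0.05  0.072]
w7 0.0327 -0.005 -0.0004 0.15000000000000013 [0.047 0.071 0.049 0.071]
w7 0.035 -0.0036 -0.0004 0.15000000000000013 [0.046 0.07  0.048 0.07 ]
```

Call:
step_arm([
  [0,0.04,0.02,0.4],
  [0,0.095,0.04,1.0],
  [0,0.15,0.04,1.6],
  [0,0.2,0.04,2.0],
  [0.03,0.25,0.04,2.25],
  [0.08,0.2925,0.04,2.25],
  [0.13,0.2925,0.04,2.25],
  [0.171,0.2925,0.03,2.25],
  [0.171,0.2925,-0.02,2.25],
  [0.171,0.2925,-0.055,2.25],
  [0.171,0.2925,-0.055,2.25],
  [0.171,0.2925,-0.055,2.25],
])

```text
time: 22.85
position: [0.6068, 0.0221, 0.0476]
tool_rot: [[1.0, -0.0, -0.001], [-0.0, -1.0, 0.0], [-0.001, -0.0, -1.0]]
force: [-0.1, -0.1, -0.9]
finger_gap: 0.538
```

Run:
```python
from h import *
m,im=snap('w12');save('w12c',im,(200,140,440,340),3)
```

```text
22.85 [0.6068 0.0221 0.0476] [-0.1 -0.1 -0.9] gap 0.538 yaw -0.0
```

View pics/w12c.png

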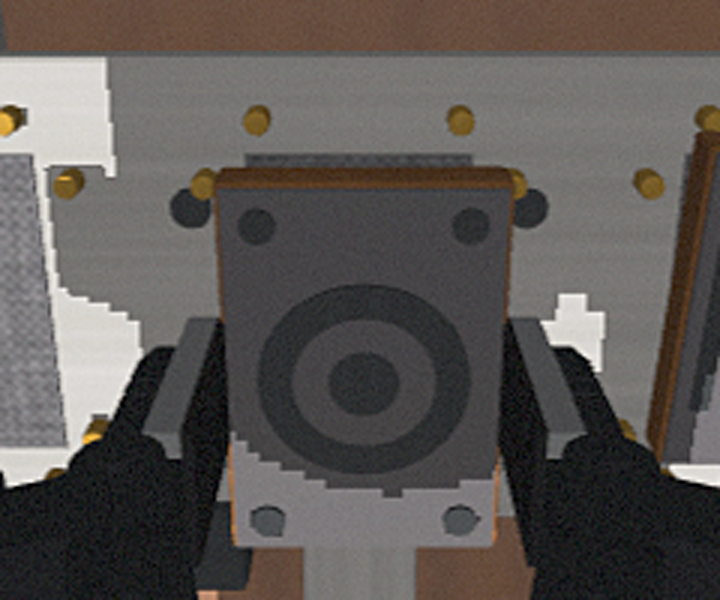

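Call:
step_arm([
  [0,0.0005,-0.008,0],
  [0,0.0005,-0.016,0],
  [0,0.0005,-0.018,0],
  [0,0.0005,-0.018,0],
  [0,0.0005,-0.02,0],
  [0,0.0005,-0.0205,0],
  [0,0.0005,-0.0205,0],
])

```text
time: 23.78
position: [0.6069, 0.0227, 0.0272]
tool_rot: [[1.0, -0.0, 0.0], [-0.0, -1.0, 0.0], [0.0, -0.0, -1.0]]
force: [0.6, -0.2, -0.9]
finger_gap: 0.541
```

Run:
```python
from h import *
m,im=snap('w13');save('w13c',im,(200,140,440,340),3)
```

```text
23.775 [0.6069 0.0227 0.0272] [ 0.6 -0.2 -0.9] gap 0.541 yaw -0.0
```

View pics/w13c.png

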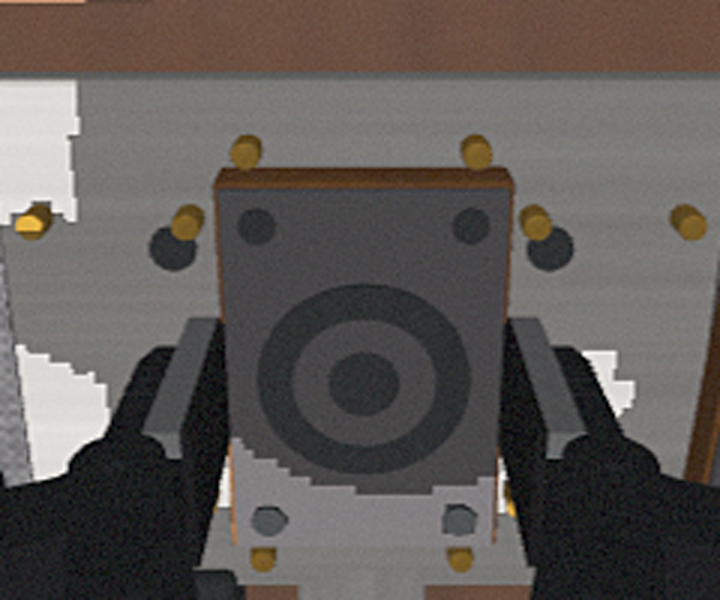

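Call:
step_arm([
  [0,0,-0.001,0],
  [0,0,-0.002,0],
  [0,0,-0.002,0],
])

```text
time: 24.2
position: [0.6069, 0.0227, 0.0251]
tool_rot: [[1.0, 0.0, -0.0], [0.0, -1.0, 0.0], [-0.0, -0.0, -1.0]]
force: [0.1, -0.0, 0.0]
finger_gap: 0.535
```

Call:
step_arm([
  [0,0,0.001,0],
  [0,0,0.001,0],
  [0,0,0.001,0],
], jaw=-0.4)

```text
time: 24.58
position: [0.6071, 0.0227, 0.0264]
tool_rot: [[1.0, 0.0, 0.0], [0.0, -1.0, -0.0], [0.0, 0.0, -1.0]]
force: [0.0, 0.7, -0.1]
finger_gap: 0.702
```

Call:
step_arm([
  [0,0,0.03,0],
  [0,0,0.08,0],
  [0,0,0.13,0],
  [-0.06,-0.03,0.16,0],
  [-0.12,-0.08,0.17,0],
  [-0.17,-0.13,0.17,0],
  [-0.18,-0.19,0.17,0.2],
  [-0.18,-0.25,0.17,0.4],
  [-0.18,-0.31,0.17,0.6],
  [-0.18,-0.37,0.17,0.8],
  [-0.18,-0.41,0.17,0.8],
  [-0.18,-0.41,0.17,0.8],
])

```text
time: 26.08
position: [0.4262, -0.3913, 0.1961]
tool_rot: [[0.991, 0.135, 0.0], [0.135, -0.991, -0.001], [-0.0, 0.001, -1.0]]
force: [-0.0, -0.3, 0.7]
finger_gap: 0.702
```

Run:
```python
from h import *
m,im=snap('w14');save('w14c',im,(200,40,440,240),3)
t=arm.capture('top');save('t3',t,(260,130,460,260),4)
```

```text
26.075 [ 0.4262 -0.3913  0.1961] [-0.  -0.3  0.7] gap 0.702 yaw 7.73
```

View pics/w14.png

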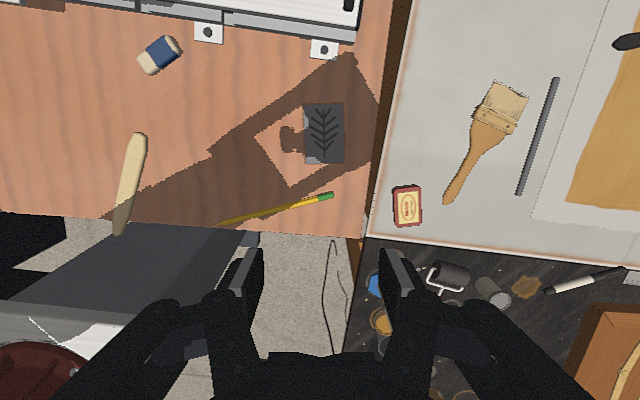

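View pics/w14c.png

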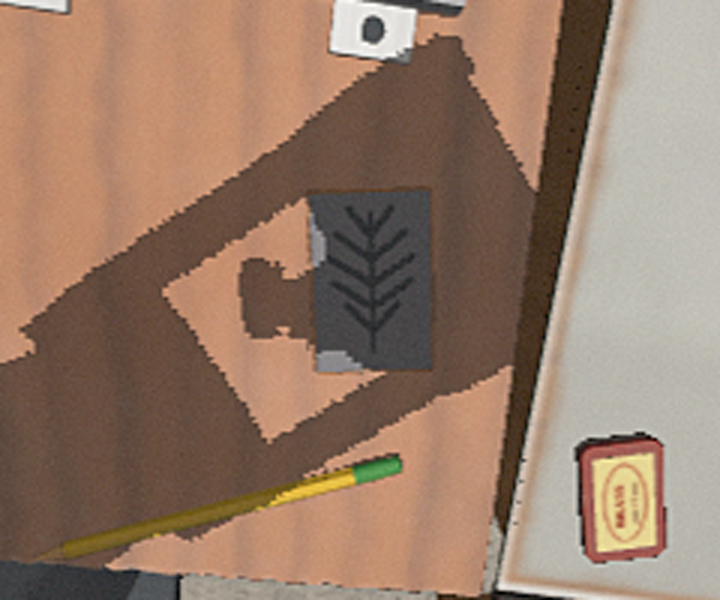

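View pics/t3.png

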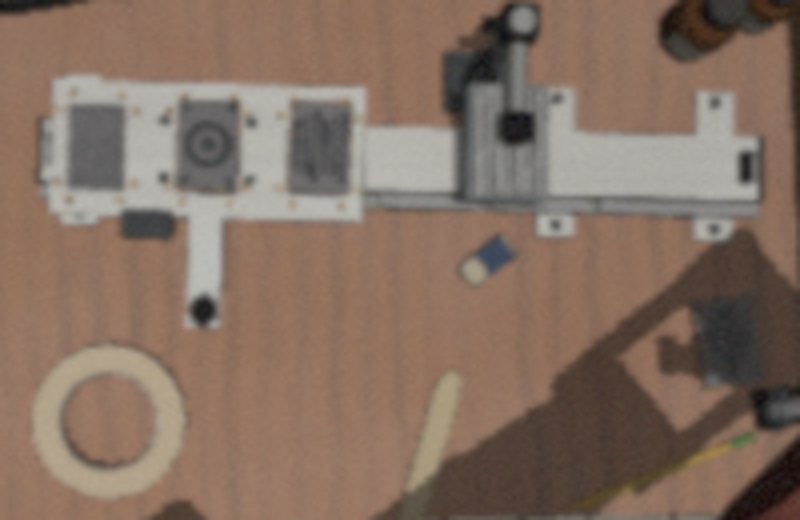

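Run:
```python
from h import *
m=np.load('w14m.npy',allow_pickle=True).item()
f=lambda a,b:(200+a/3,40+b/3)
print(quad(m,[f(309,190),f(431,189),f(431,371),f(315,371)],.01))
print([ray(m,*f(*c),0).round(3).tolist() for c in [(555,100),(520,350)]])
```

```text
(array([ 0.4695, -0.3894]), np.float64(8.9), array([0.046, 0.069, 0.046, 0.069]))
[[0.545, -0.449, 0.0], [0.45, -0.453, 0.0]]
```

Call:
step_arm([
  [0.02,0.001,-0.05,0.05],
  [0.041,0.0015,-0.11,0.05],
  [0.041,0.0015,-0.17,0.05],
  [0.041,0.0015,-0.21,0.05],
  [0.041,0.0015,-0.222,0.05],
  [0.041,0.0015,-0.222,0.05],
  [0.041,0.0015,-0.222,0.05],
  [0.041,0.0015,-0.222,0.05],
])

```text
time: 27.18
position: [0.4682, -0.385, -0.0254]
tool_rot: [[0.989, 0.149, 0.0], [0.149, -0.989, 0.0], [0.0, -0.0, -1.0]]
force: [0.1, -0.3, 0.2]
finger_gap: 0.697
```

Call:
step_arm([
  [0,0,0,0],
  [0,0,0,0],
  [0,0,0,0],
  [0,0,0,0],
], jaw=1)

```text
time: 27.68
position: [0.4683, -0.3862, -0.0251]
tool_rot: [[0.989, 0.148, 0.001], [0.148, -0.989, -0.0], [0.001, 0.001, -1.0]]
force: [-0.3, -0.0, 4.6]
finger_gap: 0.114
```

Call:
step_arm([
  [0,0,0.03,0],
  [0,0,0.08,0],
  [0,0,0.14,0],
  [0,0,0.16,0],
  [0,0,0.16,0],
])

```text
time: 28.3
position: [0.4684, -0.3863, 0.1351]
tool_rot: [[0.989, 0.148, 0.002], [0.148, -0.989, -0.002], [0.001, 0.002, -1.0]]
force: [-0.3, -0.8, -1.5]
finger_gap: 0.109
```

Run:
```python
from h import *
m,im=snap('w15');save('w15c',im,(220,180,420,340),4)
```

```text
28.3 [ 0.4684 -0.3863  0.1351] [-0.3 -0.8 -1.5] gap 0.109 yaw 8.5
```

View pics/w15c.png

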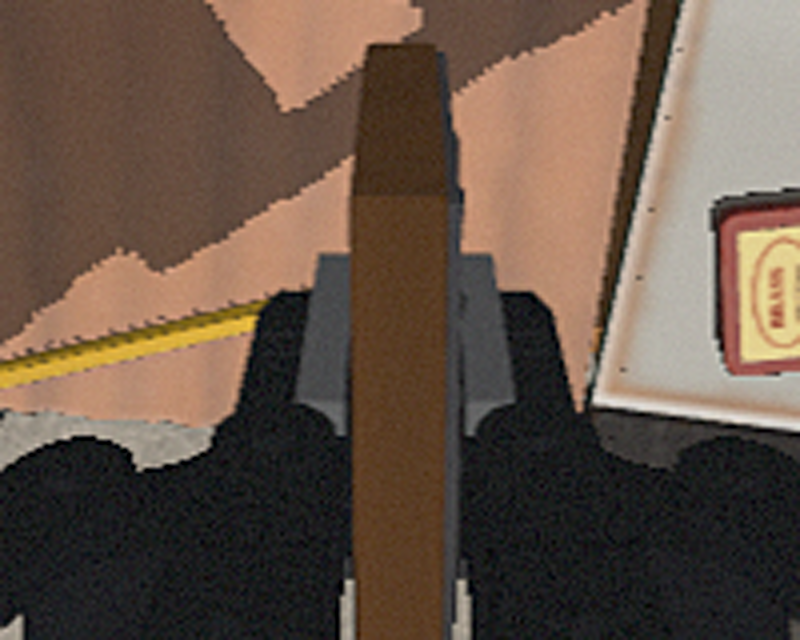

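The plate rolled up on edge in the grip: it stands on its long edge with the image facing right. I'll set it down upright further left, then topple it leftwards so the image ends up on top.

Call:
step_arm([
  [0.005,0.03,0,-0.4],
  [0.017,0.076,0,-0.85],
  [0.017,0.076,-0.05,-0.85],
  [0.017,0.076,-0.1,-0.85],
  [0.017,0.076,-0.12,-0.85],
  [0.017,0.076,-0.12,-0.85],
  [0.017,0.076,-0.12,-0.85],
])

```text
time: 29.22
position: [0.486, -0.3109, 0.0154]
tool_rot: [[1.0, -0.0, 0.002], [-0.0, -1.0, -0.002], [0.002, 0.002, -1.0]]
force: [0.9, -0.2, -1.0]
finger_gap: 0.11
```

Run:
```python
from h import *
m,im=snap('w16')
t=arm.capture('scene');save('s3',t,(330,130,490,250),5)
```

```text
29.225 [ 0.486  -0.3109  0.0154] [ 0.9 -0.2 -1. ] gap 0.11 yaw -0.02
```

View pics/s3.png

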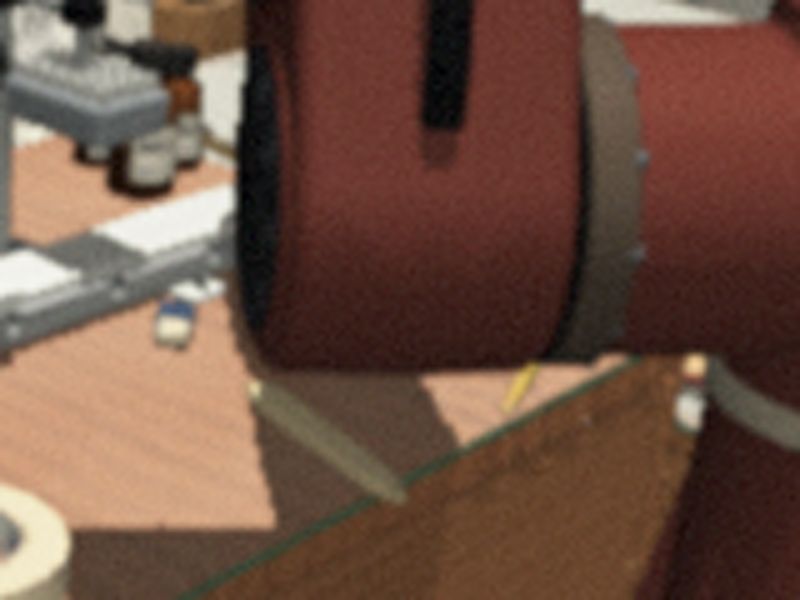

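View pics/w16.png

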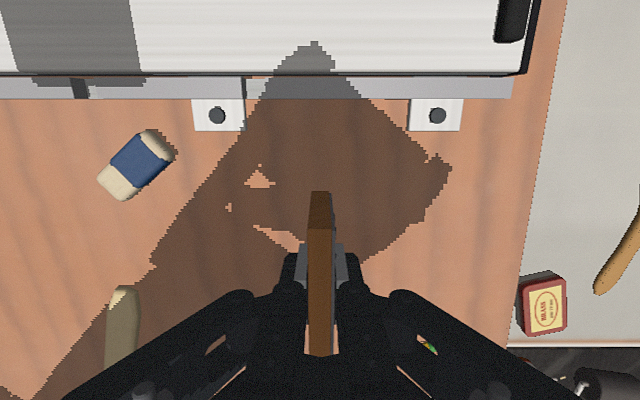

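Call:
step_arm([
  [0,0,-0.004,0],
  [0,0,-0.006,0],
  [0,0,-0.006,0],
])

```text
time: 29.7
position: [0.4848, -0.3097, 0.0082]
tool_rot: [[1.0, 0.0, -0.0], [0.0, -1.0, 0.0], [-0.0, -0.0, -1.0]]
force: [0.3, -0.2, -0.8]
finger_gap: 0.106
```

Call:
step_arm([
  [0,0,-0.002,0],
  [0,0,-0.004,0],
  [0,0,-0.004,0],
])

```text
time: 30.08
position: [0.4847, -0.3096, 0.0038]
tool_rot: [[1.0, 0.0, -0.001], [0.0, -1.0, 0.0], [-0.001, -0.0, -1.0]]
force: [1.0, 0.3, -0.6]
finger_gap: 0.105
```

Call:
step_arm([
  [0,0,-0.002,0],
  [0,0,-0.004,0],
  [0,0,-0.004,0],
])

```text
time: 30.45
position: [0.4847, -0.3097, -0.0001]
tool_rot: [[1.0, 0.0, -0.0], [0.0, -1.0, 0.0], [-0.0, -0.0, -1.0]]
force: [0.6, 0.3, -2.7]
finger_gap: 0.108
```

Call:
step_arm([
  [0,0,-0.001,0],
  [0,0,-0.002,0],
  [0,0,-0.002,0],
])

```text
time: 30.82
position: [0.4848, -0.3098, -0.0019]
tool_rot: [[1.0, 0.0, -0.0], [0.0, -1.0, 0.0], [-0.0, -0.0, -1.0]]
force: [0.9, -0.9, -0.2]
finger_gap: 0.111
```

Call:
step_arm([
  [0,0,-0.002,0],
  [0,0,-0.004,0],
  [0,0,-0.004,0],
])

```text
time: 31.2
position: [0.4847, -0.3097, -0.0061]
tool_rot: [[1.0, -0.0, -0.0], [-0.0, -1.0, 0.0], [-0.0, -0.0, -1.0]]
force: [0.9, 0.5, -0.4]
finger_gap: 0.109
```

Call:
step_arm([
  [0,0,-0.002,0],
  [0,0,-0.004,0],
  [0,0,-0.004,0],
])

```text
time: 31.58
position: [0.4847, -0.3097, -0.0101]
tool_rot: [[1.0, -0.0, -0.0], [-0.0, -1.0, 0.0], [-0.0, -0.0, -1.0]]
force: [-0.2, 1.1, -1.4]
finger_gap: 0.108
```

Run:
```python
from h import *
m,im=snap('w17');save('w17c',im,(220,160,420,380),2.7)
```

```text
31.575 [ 0.4847 -0.3097 -0.0101] [-0.2  1.1 -1.4] gap 0.108 yaw -0.0
```

View pics/w17c.png

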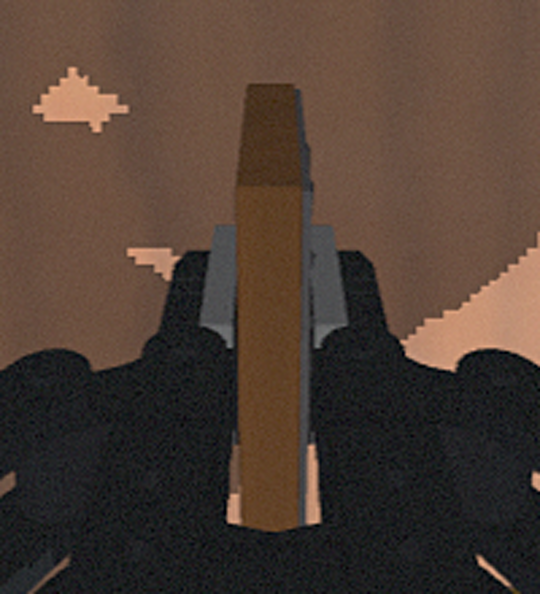

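Call:
step_arm([
  [0,0,-0.001,0],
  [0,0,-0.002,0],
  [0,0,-0.002,0],
])

```text
time: 32.0
position: [0.4848, -0.3098, -0.0119]
tool_rot: [[1.0, 0.0, -0.0], [0.0, -1.0, 0.0], [-0.0, -0.0, -1.0]]
force: [-0.7, 0.6, -0.8]
finger_gap: 0.113
```

Call:
step_arm([
  [0,0,-0.001,0],
  [0,0,-0.002,0],
  [0,0,-0.002,0],
])

```text
time: 32.38
position: [0.4848, -0.3098, -0.0139]
tool_rot: [[1.0, -0.0, -0.0], [-0.0, -1.0, 0.0], [-0.0, -0.0, -1.0]]
force: [1.3, 0.1, -0.8]
finger_gap: 0.107
```

Call:
step_arm([
  [0,0,-0.001,0],
  [0,0,-0.002,0],
  [0,0,-0.002,0],
])

```text
time: 32.75
position: [0.4848, -0.3097, -0.0159]
tool_rot: [[1.0, 0.0, -0.0], [0.0, -1.0, 0.0], [-0.0, -0.0, -1.0]]
force: [-0.3, -0.5, -0.7]
finger_gap: 0.111
```

Call:
step_arm([
  [0,0,-0.001,0],
  [0,0,-0.002,0],
  [0,0,-0.002,0],
])

```text
time: 33.12
position: [0.4848, -0.3097, -0.018]
tool_rot: [[1.0, -0.0, -0.0], [-0.0, -1.0, 0.0], [-0.0, -0.0, -1.0]]
force: [0.2, 0.2, -1.0]
finger_gap: 0.108
```

Call:
step_arm([
  [0,0,-0.001,0],
  [0,0,-0.002,0],
  [0,0,-0.002,0],
])

```text
time: 33.5
position: [0.4848, -0.3097, -0.02]
tool_rot: [[1.0, 0.0, -0.0], [0.0, -1.0, 0.0], [-0.0, -0.0, -1.0]]
force: [0.4, 1.1, -1.0]
finger_gap: 0.107
```

Call:
step_arm([
  [0,0,-0.001,0],
  [0,0,-0.003,0],
  [0,0,-0.003,0],
])

```text
time: 33.88
position: [0.4847, -0.3097, -0.0231]
tool_rot: [[1.0, -0.0, -0.0], [-0.0, -1.0, 0.0], [-0.0, -0.0, -1.0]]
force: [0.7, 0.0, -1.5]
finger_gap: 0.113
```

Call:
step_arm([
  [0,0,-0.001,0],
  [0,0,-0.002,0],
  [0,0,-0.002,0],
])

```text
time: 34.25
position: [0.4848, -0.3097, -0.0249]
tool_rot: [[1.0, 0.0, -0.0], [0.0, -1.0, 0.0], [-0.0, -0.0, -1.0]]
force: [0.3, 0.6, -0.9]
finger_gap: 0.11
```

Call:
step_arm([
  [0,0,-0.001,0],
  [0,0,-0.002,0],
  [0,0,-0.002,0],
])

```text
time: 34.62
position: [0.4849, -0.3099, -0.0251]
tool_rot: [[1.0, 0.0, -0.001], [0.0, -1.0, 0.001], [-0.001, -0.001, -1.0]]
force: [-4.4, 2.7, 9.6]
finger_gap: 0.107
```

Call:
step_arm([
  [0,0,-0.001,0],
  [0,0,-0.002,0],
  [0,0,-0.002,0],
])

```text
time: 35.0
position: [0.4849, -0.3099, -0.0252]
tool_rot: [[1.0, 0.0, -0.002], [0.0, -1.0, 0.001], [-0.002, -0.001, -1.0]]
force: [-8.5, 5.8, 21.9]
finger_gap: 0.113
```

Call:
step_arm([
  [0,0,0.0035,0],
  [0,0,0.0035,0],
])

```text
time: 35.25
position: [0.4852, -0.3101, -0.025]
tool_rot: [[1.0, -0.0, 0.001], [-0.0, -1.0, -0.001], [0.001, 0.001, -1.0]]
force: [-0.8, 0.5, -1.3]
finger_gap: 0.11
```

Call:
step_arm([
  [0,0,0,0],
  [0,0,0,0],
  [0,0,0,0],
], jaw=0.3)

```text
time: 35.62
position: [0.4847, -0.3097, -0.0257]
tool_rot: [[1.0, 0.0, -0.0], [0.0, -1.0, 0.0], [-0.0, -0.0, -1.0]]
force: [0.2, 0.1, 0.2]
finger_gap: 0.352
```

Call:
step_arm([
  [0,0,0.02,0],
  [0,0,0.05,0],
  [0,0,0.1,0],
  [0,0,0.1,0],
  [0,0,0.1,0],
])

```text
time: 36.25
position: [0.4851, -0.31, 0.0757]
tool_rot: [[1.0, -0.0, 0.001], [-0.0, -1.0, -0.001], [0.001, 0.001, -1.0]]
force: [0.3, -0.0, -0.3]
finger_gap: 0.349
```

Run:
```python
from h import *
m,im=snap('w18')
```

```text
36.25 [ 0.4851 -0.31    0.0757] [ 0.3 -0.  -0.3] gap 0.349 yaw -0.0
```

View pics/w18.png

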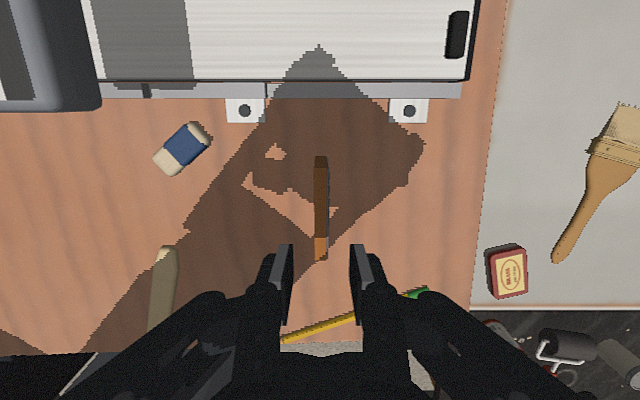

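Call:
step_arm([
  [0,-0.03,0,0],
  [0,-0.045,0,0],
  [0,-0.045,-0.04,0],
  [0,-0.045,-0.071,0],
  [0,-0.045,-0.071,0],
  [0,-0.045,-0.071,0],
], jaw=1)

```text
time: 37.05
position: [0.4851, -0.3551, 0.0041]
tool_rot: [[1.0, -0.0, 0.0], [-0.0, -1.0, -0.0], [0.0, 0.0, -1.0]]
force: [0.1, -1.3, 0.2]
finger_gap: -0.0
```

Run:
```python
from h import *
m,im=snap('w19')
```

```text
37.05 [ 0.4851 -0.3551  0.0041] [ 0.1 -1.3  0.2] gap -0.0 yaw -0.0
```

View pics/w19.png

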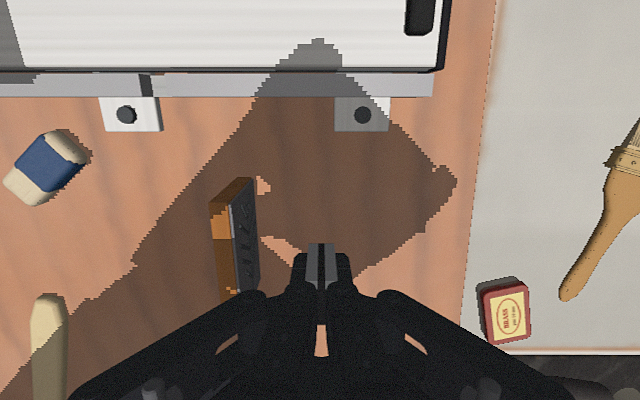

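Call:
step_arm([
  [0,0.008,0,0],
  [0,0.016,0,0],
  [0,0.022,0,0],
  [0,0.028,0,0],
  [0,0.034,0,0],
  [0,0.04,0,0],
  [0,0.046,0,0],
  [0,0.046,0,0],
])

```text
time: 38.1
position: [0.4848, -0.3083, 0.0036]
tool_rot: [[1.0, 0.001, -0.0], [0.001, -1.0, 0.0], [-0.0, -0.0, -1.0]]
force: [0.4, 0.3, 0.6]
finger_gap: -0.001
```

Call:
step_arm([
  [0,0,0.05,0],
  [0,0,0.1,0],
  [-0.03,0,0.14,0],
  [-0.06,0.03,0.18,0],
  [-0.06,0.04,0.18,0],
  [-0.06,0.04,0.18,0],
], jaw=-0.7)

```text
time: 38.85
position: [0.4249, -0.2684, 0.1833]
tool_rot: [[1.0, 0.001, 0.0], [0.001, -1.0, -0.0], [0.0, 0.0, -1.0]]
force: [0.2, 0.8, -0.6]
finger_gap: 0.845
```

Run:
```python
from h import *
m,im=snap('w20');save('w20c',im,(200,80,440,260),3)
```

```text
38.85 [ 0.4249 -0.2684  0.1833] [ 0.2  0.8 -0.6] gap 0.845 yaw 0.04
```

View pics/w20.png

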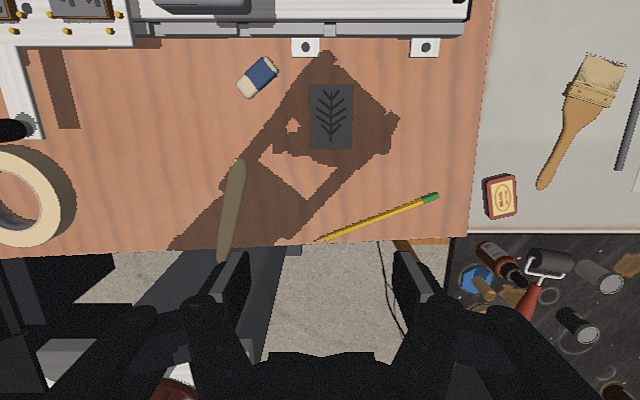

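View pics/w20c.png

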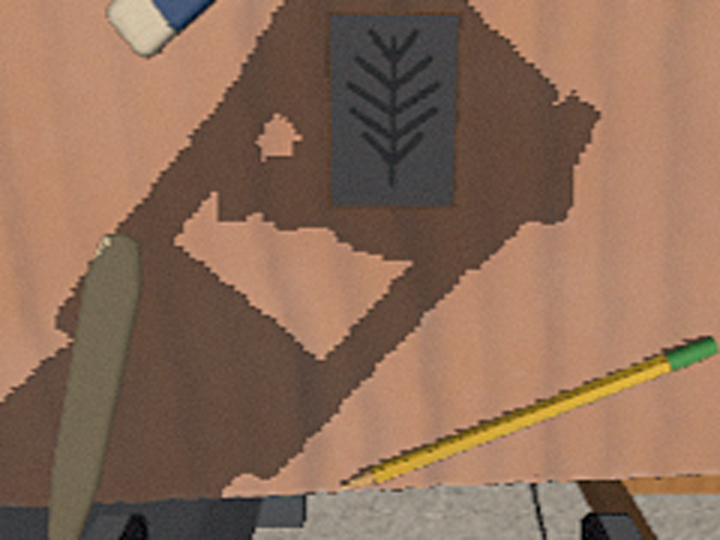

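The leaf plate now lies image up at about (331,116).

Run:
```python
from h import *
m=np.load('w20m.npy',allow_pickle=True).item()
f=lambda a,b:(200+a/3,80+b/3)
print(quad(m,[f(330,13),f(460,16),f(455,208),f(330,205)],.01))
```

```text
(array([ 0.4873, -0.28  ]), np.float64(-0.1), array([0.046, 0.068, 0.047, 0.068]))
```

Call:
step_arm([
  [0.03,-0.006,-0.05,0],
  [0.06,-0.0115,-0.1,0],
  [0.06,-0.0115,-0.15,0],
  [0.06,-0.0115,-0.19,0],
  [0.06,-0.0115,-0.19,0],
  [0.06,-0.0115,-0.19,0],
], jaw=-0.5)

```text
time: 39.65
position: [0.4854, -0.2808, -0.0063]
tool_rot: [[1.0, 0.0, 0.0], [0.0, -1.0, -0.0], [0.0, 0.0, -1.0]]
force: [-0.7, -0.2, 1.3]
finger_gap: 0.75
```

Run:
```python
from h import *
m,im=snap('w21');save('w21c',im,(180,120,460,320),2.5)
```

```text
39.65 [ 0.4854 -0.2808 -0.0063] [-0.7 -0.2  1.3] gap 0.75 yaw 0.0
```

View pics/w21c.png

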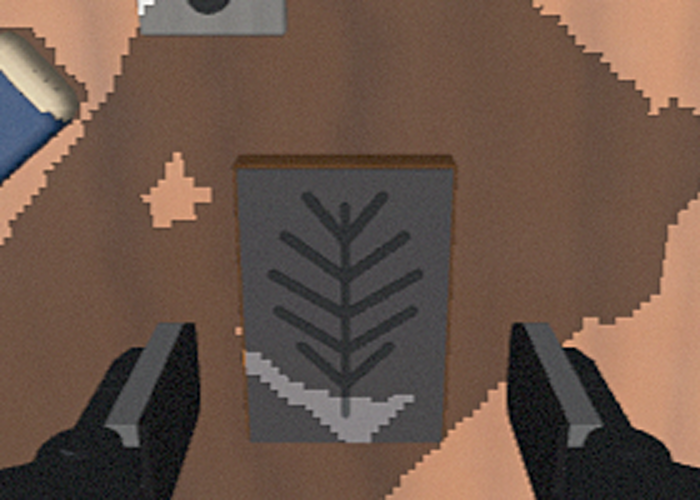

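Call:
step_arm([
  [0,0.0012,-0.01,0],
  [0,0.0012,-0.018,0],
  [0,0.0012,-0.021,0],
  [0,0.0012,-0.021,0],
  [0,0.0012,-0.021,0],
])

```text
time: 40.33
position: [0.485, -0.2792, -0.0271]
tool_rot: [[1.0, -0.0, 0.0], [-0.0, -1.0, -0.0], [0.0, 0.0, -1.0]]
force: [-0.1, -1.2, -0.2]
finger_gap: 0.749
```

Call:
step_arm([
  [0,0,0,0],
  [0,0,0,0],
  [0,0,0,0],
  [0,0,0,0],
], jaw=1)

```text
time: 40.83
position: [0.4856, -0.2797, -0.0265]
tool_rot: [[1.0, 0.0, 0.001], [0.0, -1.0, -0.001], [0.001, 0.001, -1.0]]
force: [0.5, -0.5, 5.0]
finger_gap: 0.541
```

Call:
step_arm([
  [0,0,0.03,0],
  [0,0,0.08,0],
  [0,0,0.13,0],
  [0,0,0.15,0],
  [0,0,0.15,0],
])

```text
time: 41.45
position: [0.4858, -0.2798, 0.1242]
tool_rot: [[1.0, 0.0, 0.003], [0.0, -1.0, -0.002], [0.003, 0.002, -1.0]]
force: [0.6, 0.4, -1.2]
finger_gap: 0.54
```

Run:
```python
from h import *
m,im=snap('w22');save('w22c',im,(220,180,420,340),4)
```

```text
41.45 [ 0.4858 -0.2798  0.1242] [ 0.6  0.4 -1.2] gap 0.54 yaw 0.0
```

View pics/w22c.png

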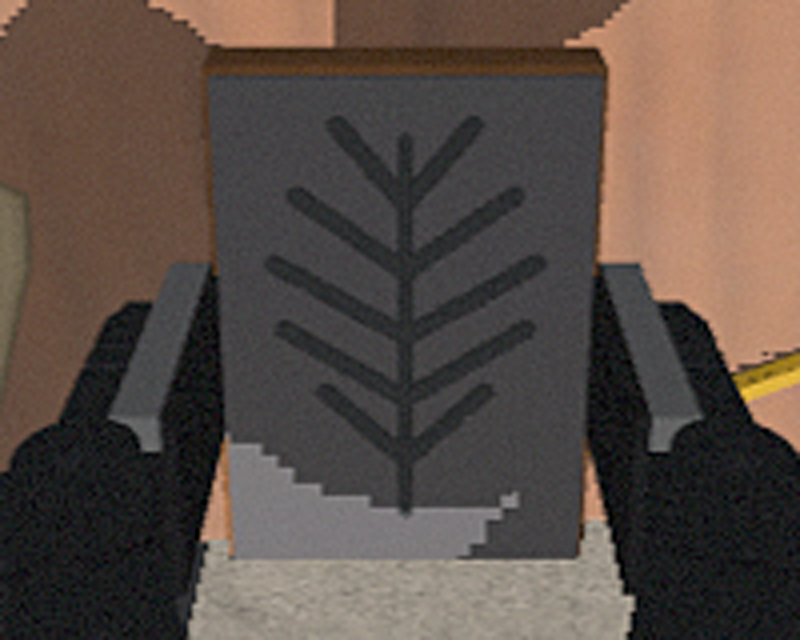

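Run:
```python
from h import *
f=lambda a,b:(220+a/4,180+b/4)
m=np.load('w22m.npy',allow_pickle=True).item()
p=np.array([.4858,-.2798,.1242])
for h in (.03,.0327,.035):
    q,a,L=quad(m,[f(208,74),f(605,74),f(580,557),f(232,557)],p[2]+h);print(h,q-p[:2],a,L)
```

```text
0.03 [-0.0007 -0.0003] 0.0 [0.048 0.071 0.049 0.071]
0.0327 [ 0.0009 -0.0003] 0.0 [0.047 0.07  0.048 0.07 ]
0.035 [ 0.0022 -0.0003] 0.0 [0.046 0.068 0.047 0.068]
```

Call:
step_arm([
  [0,0.04,0.02,0],
  [0,0.1,0.02,0],
  [0,0.16,0.02,0],
  [0,0.22,0.02,0],
  [0,0.28,0.02,0],
  [0.03,0.335,0.02,0],
  [0.08,0.375,0.02,0],
  [0.119,0.386,0.01,0],
  [0.119,0.386,-0.04,0],
  [0.119,0.386,-0.076,0],
  [0.119,0.386,-0.076,0],
  [0.119,0.386,-0.076,0],
])

```text
time: 43.0
position: [0.6037, 0.1068, 0.0464]
tool_rot: [[1.0, -0.0, -0.001], [-0.0, -1.0, -0.0], [-0.001, 0.0, -1.0]]
force: [-0.4, 0.0, 0.1]
finger_gap: 0.538
```

Run:
```python
from h import *
m,im=snap('w23');save('w23c',im,(180,120,460,340),2.7)
```

```text
43.0 [0.6037 0.1068 0.0464] [-0.4  0.   0.1] gap 0.538 yaw -0.01
```

View pics/w23c.png

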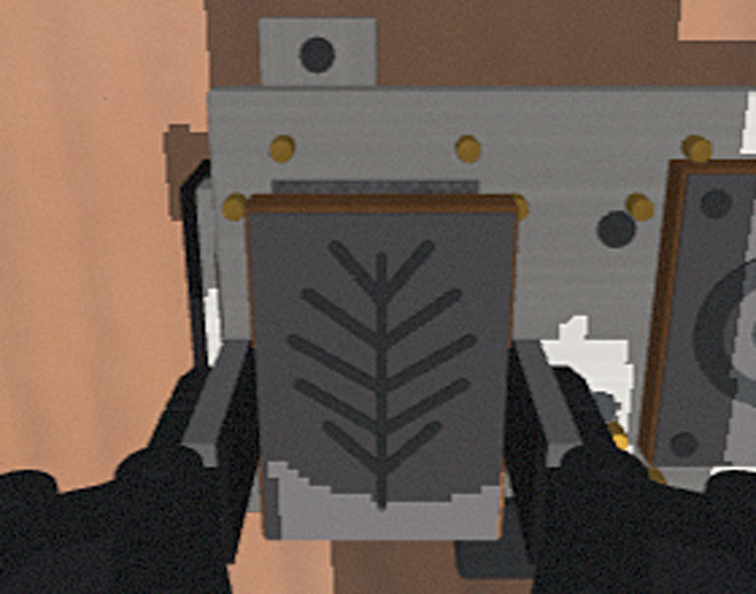

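Call:
step_arm([
  [0.001,0.0012,-0.008,0],
  [0.001,0.0012,-0.016,0],
  [0.001,0.0012,-0.02,0],
  [0.001,0.0012,-0.021,0],
  [0.001,0.0012,-0.021,0],
  [0.001,0.0012,-0.021,0],
])

```text
time: 43.8
position: [0.6046, 0.1081, 0.0256]
tool_rot: [[1.0, 0.0, -0.001], [0.0, -1.0, -0.0], [-0.001, 0.0, -1.0]]
force: [-1.2, 0.7, -0.9]
finger_gap: 0.535
```

Run:
```python
from h import *
m,im=snap('w24');save('w24c',im,(180,120,460,340),2.7)
```

```text
43.8 [0.6046 0.1081 0.0256] [-1.2  0.7 -0.9] gap 0.535 yaw 0.0
```

View pics/w24c.png

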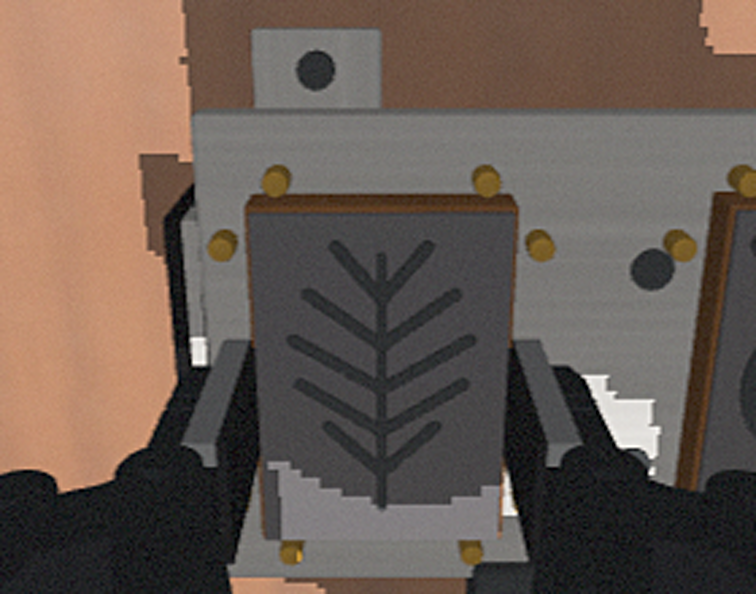

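Call:
step_arm([
  [0,0,-0.001,0],
  [0,0,-0.001,0],
])

```text
time: 44.1
position: [0.6047, 0.1081, 0.0247]
tool_rot: [[1.0, 0.0, -0.001], [0.0, -1.0, 0.0], [-0.001, -0.0, -1.0]]
force: [-1.0, 0.1, -0.2]
finger_gap: 0.544
```

Call:
step_arm([
  [0,0,0.001,0],
  [0,0,0.001,0],
  [0,0,0.001,0],
], jaw=-0.4)

```text
time: 44.48
position: [0.6055, 0.1081, 0.0261]
tool_rot: [[1.0, -0.0, 0.001], [-0.0, -1.0, 0.0], [0.001, -0.0, -1.0]]
force: [-0.3, 0.9, -0.6]
finger_gap: 0.705
```

Call:
step_arm([
  [0,0,0.03,0],
  [0,0,0.08,0],
  [0,0,0.13,0],
  [-0.06,-0.03,0.16,0],
  [-0.12,-0.07,0.17,0],
  [-0.16,-0.085,0.17,0],
  [-0.16,-0.085,0.17,0],
  [-0.16,-0.085,0.17,0],
])

```text
time: 45.48
position: [0.4455, 0.0229, 0.1964]
tool_rot: [[1.0, -0.001, 0.002], [-0.001, -1.0, -0.0], [0.002, 0.0, -1.0]]
force: [1.0, -0.8, -0.4]
finger_gap: 0.698
```

Run:
```python
from h import *
m,im=snap('w25');save('w25c',im,(130,0,500,220),2.1)
```

```text
45.475 [0.4455 0.0229 0.1964] [ 1.  -0.8 -0.4] gap 0.698 yaw -0.03
```

View pics/w25c.png

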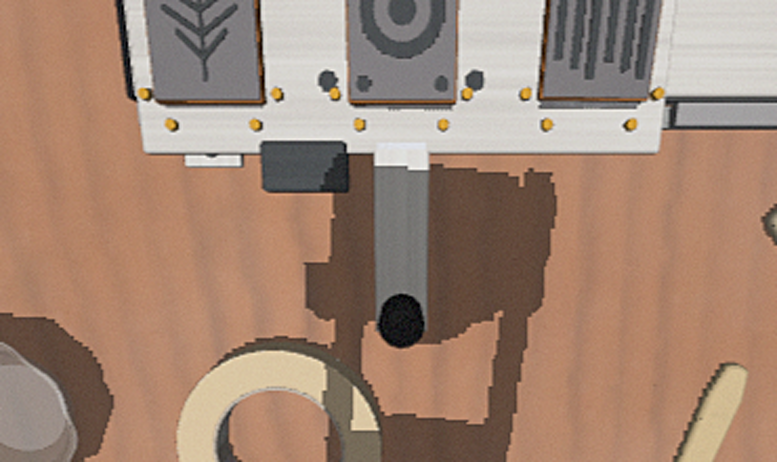

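Call:
step_arm([
  [0.034,-0.0005,0,0],
  [0.034,-0.0005,-0.05,0],
  [0.034,-0.0005,-0.1,0],
  [0.034,-0.0005,-0.15,0],
  [0.034,-0.0005,-0.16,0],
  [0.034,-0.0005,-0.16,0],
], jaw=-0.6)

```text
time: 46.28
position: [0.4799, 0.0228, 0.0358]
tool_rot: [[1.0, 0.001, -0.0], [0.001, -1.0, 0.0], [-0.0, -0.0, -1.0]]
force: [-0.3, -0.3, 0.3]
finger_gap: 0.806
```

Call:
step_arm([
  [0,0,0,0],
  [0,0,0,0],
  [0,0,0,0],
  [0,0,0,0],
  [0,0,0,0],
], jaw=1)

```text
time: 46.9
position: [0.4805, 0.023, 0.0377]
tool_rot: [[1.0, -0.001, 0.003], [-0.001, -1.0, 0.001], [0.003, -0.001, -1.0]]
force: [-0.6, 1.9, 6.2]
finger_gap: 0.226
```

Call:
step_arm([
  [0,-0.005,0,0],
  [0,-0.01,0,0],
  [0,-0.02,0,0],
  [0,-0.03,0,0],
  [0,-0.042,0,0],
  [0,-0.055,0,0],
  [0,-0.068,0,0],
  [0,-0.08,0,0],
  [0,-0.092,0,0],
  [0,-0.104,0,0],
  [0,-0.114,0,0],
  [0,-0.12,0,0],
])

```text
time: 48.4
position: [0.4805, -0.0971, 0.0377]
tool_rot: [[1.0, -0.001, 0.003], [-0.001, -1.0, 0.001], [0.003, -0.001, -1.0]]
force: [-0.0, 4.0, 6.3]
finger_gap: 0.227
```

Call:
step_arm([
  [0,-0.004,0,0],
  [0,-0.008,0,0],
  [0,-0.01,0,0],
  [0,-0.01,0,0],
])

```text
time: 48.9
position: [0.4805, -0.1072, 0.0377]
tool_rot: [[1.0, -0.001, 0.003], [-0.001, -1.0, 0.001], [0.003, -0.001, -1.0]]
force: [-0.6, 3.4, 6.5]
finger_gap: 0.227
```

Call:
step_arm([
  [0,0,0,0],
  [0,0,0,0],
  [0,0,0,0],
  [0,0,0,0],
], jaw=0.2)

```text
time: 49.4
position: [0.4787, -0.1074, 0.0355]
tool_rot: [[1.0, -0.0, -0.0], [-0.0, -1.0, 0.0], [-0.0, -0.0, -1.0]]
force: [-0.1, -0.0, -0.2]
finger_gap: 0.397
```

Call:
step_arm([
  [0,0,0,0],
  [0,0,0,0],
  [0,0,0,0],
  [0,0,0,0],
  [0,0,0,0],
  [0,0,0,0],
  [0,0,0,0],
  [0,0,0,0],
  [0,0,0,0],
  [0,0,0,0],
  [0,0,0,0],
  [0,0,0,0],
])

```text
time: 50.9
position: [0.4789, -0.1074, 0.0357]
tool_rot: [[1.0, -0.0, -0.0], [-0.0, -1.0, 0.0], [-0.0, -0.0, -1.0]]
force: [-0.6, 0.6, -0.1]
finger_gap: 0.404
```

Run:
```python
from h import *
m,im=snap('w26');save('w26c',im,(100,0,540,300),1.8)
t=arm.capture('top');save('t4',t,(260,130,460,260),4)
```

```text
50.9 [ 0.4789 -0.1074  0.0357] [-0.6  0.6 -0.1] gap 0.404 yaw -0.0
```

View pics/w26c.png

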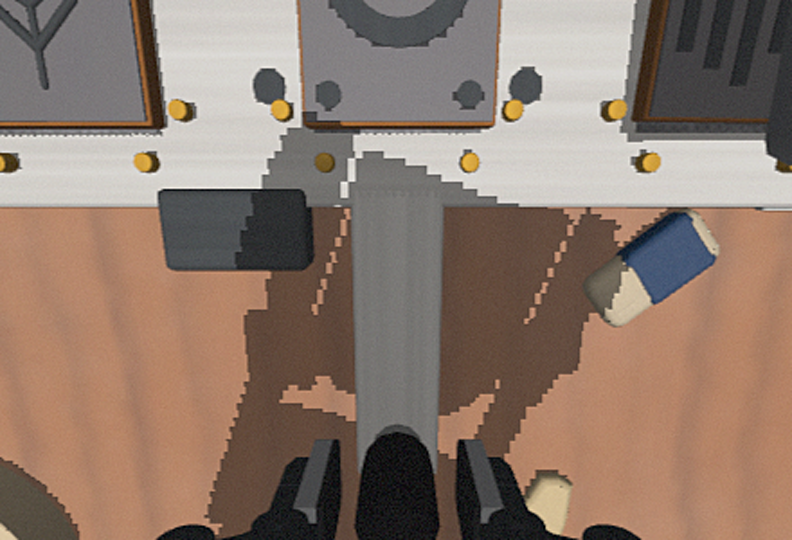

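View pics/t4.png

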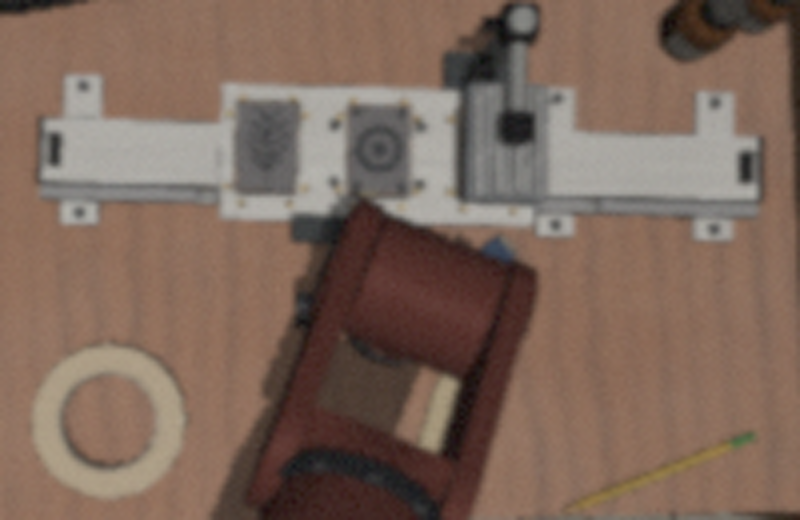

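Run:
```python
from h import *
a=np.load('w25m.npy',allow_pickle=True).item();b=np.load('w26m.npy',allow_pickle=True).item()
ya=[ray(a,130+u/2.1,125/2.1,.056)[1] for u in (359,443,171,256,546,631)]
yb=[ray(b,100+u/1.8,162/1.8,.056)[1] for u in (324,470,146,649)]
print(np.round(ya,4),np.round(yb,4)); print((ya[0]+ya[1])/2,(yb[0]+yb[1])/2,(ya[0]+ya[1])/2-(yb[0]+yb[1])/2,(ya[3]+ya[4])/2-(yb[2]+yb[3])/2)
```

```text
[ 0.0415  0.0038  0.1259  0.0877 -0.0424 -0.0806] [-0.0885 -0.1261 -0.0426 -0.1723]
0.022660707588681238 -0.10727694241777778 0.12993765000645902 0.1300793743555268
```

Call:
step_arm([
  [0,0,0,0],
  [0,0,0,0],
  [0,0,0,0],
  [0,0,0,0],
  [0,0,0,0],
], jaw=1)

```text
time: 51.62
position: [0.4789, -0.1071, 0.0359]
tool_rot: [[1.0, -0.0, -0.0], [-0.0, -1.0, 0.001], [-0.0, -0.001, -1.0]]
force: [-1.0, 2.7, 5.6]
finger_gap: 0.23
```

Call:
step_arm([
  [0,-0.005,0,0],
  [0,-0.01,0,0],
  [0,-0.02,0,0],
  [0,-0.03,0,0],
  [0,-0.042,0,0],
  [0,-0.055,0,0],
  [0,-0.067,0,0],
  [0,-0.076,0,0],
  [0,-0.082,0,0],
  [0,-0.085,0,0],
  [0,-0.085,0,0],
])

```text
time: 53.0
position: [0.4789, -0.1919, 0.0359]
tool_rot: [[1.0, -0.0, -0.0], [-0.0, -1.0, 0.001], [-0.0, -0.001, -1.0]]
force: [-2.7, 3.3, 6.1]
finger_gap: 0.229
```

Call:
step_arm([
  [0,0,0,0],
  [0,0,0,0],
  [0,0,0,0],
  [0,0,0,0],
], jaw=0.2)

```text
time: 53.5
position: [0.4789, -0.1926, 0.0356]
tool_rot: [[1.0, -0.0, -0.0], [-0.0, -1.0, -0.0], [-0.0, 0.0, -1.0]]
force: [0.5, -0.3, -0.7]
finger_gap: 0.402
```

Run:
```python
from h import *
m,im=snap('w27');save('w27c',im,(100,0,540,300),1.8)
```

```text
53.5 [ 0.4789 -0.1926  0.0356] [ 0.5 -0.3 -0.7] gap 0.402 yaw -0.0
```

View pics/w27c.png

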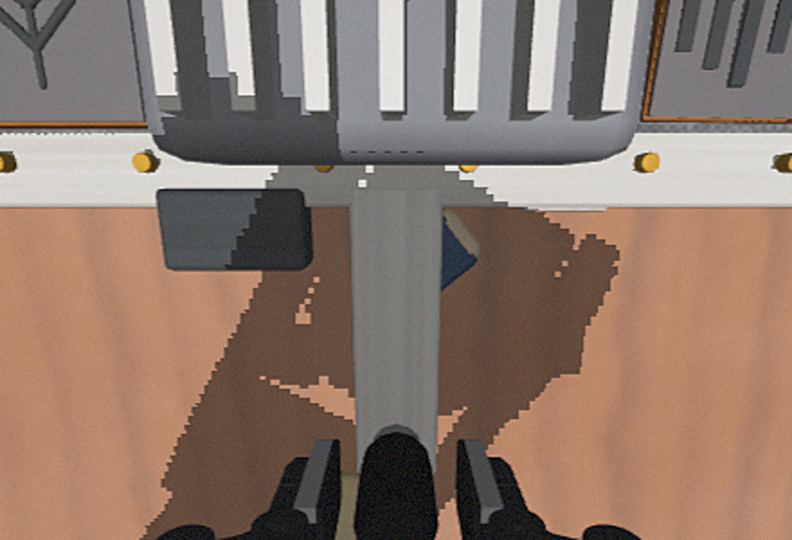

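Call:
step_arm([
  [0,0,0,0],
  [0,0,0,0],
  [0,0,0,0],
  [0,0,0,0],
  [0,0,0,0],
  [0,0,0,0],
  [0,0,0,0],
  [0,0,0,0],
  [0,0,0,0],
  [0,0,0,0],
  [0,0,0,0],
  [0,0,0,0],
])

```text
time: 55.05
position: [0.4789, -0.1924, 0.0357]
tool_rot: [[1.0, 0.0, -0.0], [0.0, -1.0, 0.0], [-0.0, -0.0, -1.0]]
force: [-0.7, 0.0, -0.8]
finger_gap: 0.397
```

Call:
step_arm([
  [0,0,0,0],
  [0,0,0,0],
  [0,0,0,0],
  [0,0,0,0],
  [0,0,0,0],
  [0,0,0,0],
], jaw=1)

```text
time: 55.8
position: [0.4789, -0.1921, 0.0359]
tool_rot: [[1.0, -0.0, -0.0], [-0.0, -1.0, 0.001], [-0.0, -0.001, -1.0]]
force: [-1.5, 3.1, 5.2]
finger_gap: 0.23
```

Call:
step_arm([
  [0,-0.005,0,0],
  [0,-0.01,0,0],
  [0,-0.02,0,0],
  [0,-0.03,0,0],
  [0,-0.042,0,0],
  [0,-0.055,0,0],
  [0,-0.067,0,0],
  [0,-0.076,0,0],
  [0,-0.082,0,0],
  [0,-0.085,0,0],
  [0,-0.085,0,0],
])

```text
time: 57.18
position: [0.4789, -0.277, 0.0359]
tool_rot: [[1.0, -0.0, -0.0], [-0.0, -1.0, 0.001], [-0.0, -0.001, -1.0]]
force: [-1.7, 3.9, 4.8]
finger_gap: 0.226
```

Call:
step_arm([
  [0,0,0,0],
  [0,0,0,0],
  [0,0,0,0],
  [0,0,0,0],
], jaw=0.2)

```text
time: 57.68
position: [0.4789, -0.2775, 0.0356]
tool_rot: [[1.0, 0.0, -0.0], [0.0, -1.0, -0.0], [-0.0, 0.0, -1.0]]
force: [-0.0, -0.8, -0.7]
finger_gap: 0.4
```

Run:
```python
from h import *
m,im=snap('w28');save('w28c',im,(100,0,540,300),1.8)
```

```text
57.675 [ 0.4789 -0.2775  0.0356] [-0.  -0.8 -0.7] gap 0.4 yaw 0.0
```

View pics/w28c.png

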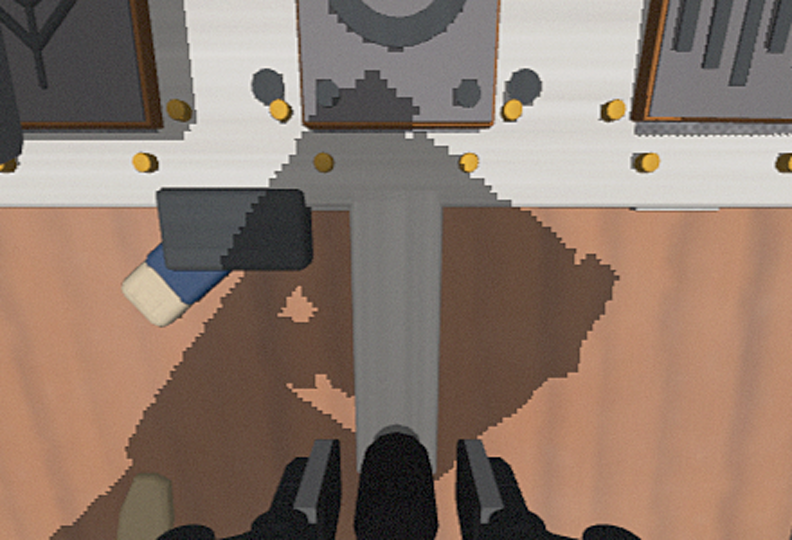

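Same picture relative to the gripper as at the other stops: the carriage is at the third stop, with the plates between their pins. I'll wait out the two seconds, then take it home.

Call:
step_arm([
  [0,0,0,0],
  [0,0,0,0],
  [0,0,0,0],
  [0,0,0,0],
  [0,0,0,0],
  [0,0,0,0],
  [0,0,0,0],
  [0,0,0,0],
  [0,0,0,0],
  [0,0,0,0],
  [0,0,0,0],
  [0,0,0,0],
])

```text
time: 59.22
position: [0.4789, -0.2774, 0.0357]
tool_rot: [[1.0, -0.0, 0.0], [-0.0, -1.0, 0.0], [0.0, -0.0, -1.0]]
force: [-0.3, 0.8, -0.4]
finger_gap: 0.397
```

Call:
step_arm([
  [0,0,0,0],
  [0,0,0,0],
  [0,0,0,0],
  [0,0,0,0],
  [0,0,0,0],
  [0,0,0,0],
], jaw=1)

```text
time: 59.98
position: [0.4789, -0.2771, 0.0359]
tool_rot: [[1.0, -0.0, -0.0], [-0.0, -1.0, 0.001], [-0.0, -0.001, -1.0]]
force: [-1.4, 4.1, 5.5]
finger_gap: 0.229
```

Call:
step_arm([
  [0,0.005,0,0],
  [0,0.01,0,0],
  [0,0.02,0,0],
  [0,0.034,0,0],
  [0,0.05,0,0],
  [0,0.066,0,0],
  [0,0.082,0,0],
  [0,0.098,0,0],
  [0,0.114,0,0],
  [0,0.13,0,0],
  [0,0.146,0,0],
  [0,0.16,0,0],
])

```text
time: 61.48
position: [0.479, -0.1191, 0.0359]
tool_rot: [[1.0, 0.001, 0.0], [0.001, -1.0, -0.004], [0.0, 0.004, -1.0]]
force: [-2.8, -6.7, 2.6]
finger_gap: 0.225
```

Call:
step_arm([
  [0,0.016,0,0],
  [0,0.032,0,0],
  [0,0.048,0,0],
  [0,0.064,0,0],
  [0,0.08,0,0],
  [0,0.096,0,0],
  [0,0.11,0,0],
  [0,0.122,0,0],
  [0,0.132,0,0],
  [0,0.138,0,0],
  [0,0.14,0,0],
  [0,0.14,0,0],
])

```text
time: 62.98
position: [0.479, 0.0227, 0.0359]
tool_rot: [[1.0, 0.0, 0.0], [0.0, -1.0, 0.0], [0.0, -0.0, -1.0]]
force: [-2.4, -0.8, 5.6]
finger_gap: 0.227
```

Call:
step_arm([
  [0,0,0,0],
  [0,0,0,0],
  [0,0,0,0],
  [0,0,0,0],
], jaw=-0.6)

```text
time: 63.48
position: [0.4789, 0.0226, 0.0356]
tool_rot: [[1.0, -0.0, 0.0], [-0.0, -1.0, 0.0], [0.0, -0.0, -1.0]]
force: [-0.1, 0.3, 0.2]
finger_gap: 0.8
```

Call:
step_arm([
  [0,0,0.05,0],
  [0,0,0.1,0],
  [0,0,0.15,0],
  [-0.03,0,0.18,0],
  [-0.03,0,0.18,0],
  [-0.03,0,0.18,0],
])

```text
time: 64.22
position: [0.4487, 0.0226, 0.2149]
tool_rot: [[1.0, -0.0, -0.0], [-0.0, -1.0, 0.0], [-0.0, -0.0, -1.0]]
force: [-0.6, -0.6, -1.1]
finger_gap: 0.804
```

Run:
```python
from h import *
m,im=snap('w29');save('w29c',im,(100,0,540,220),1.8)
```

```text
64.225 [0.4487 0.0226 0.2149] [-0.6 -0.6 -1.1] gap 0.804 yaw -0.01
```

View pics/w29.png

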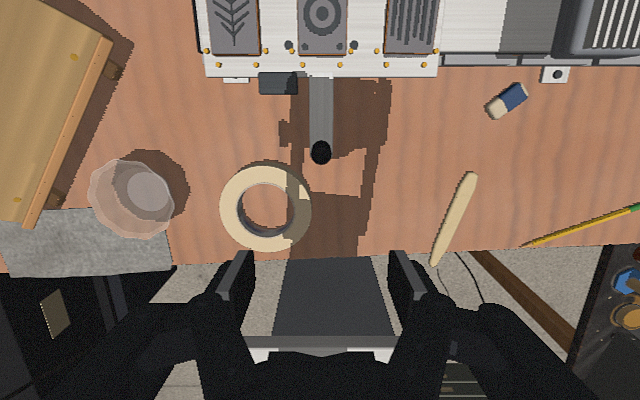

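The carriage is home and all three plates are in place. Next I'll measure the easel.

Call:
step_arm([
  [-0.01,0.05,0.03,0],
  [-0.02,0.1,0.06,0],
  [-0.03,0.15,0.09,0],
  [-0.03,0.2,0.11,0],
  [-0.03,0.25,0.11,0],
  [-0.03,0.29,0.11,0],
  [-0.03,0.29,0.11,0],
  [-0.03,0.29,0.11,0],
  [-0.03,0.29,0.11,0],
])

```text
time: 65.4
position: [0.419, 0.3115, 0.3249]
tool_rot: [[1.0, -0.001, -0.001], [-0.001, -1.0, -0.001], [-0.001, 0.001, -1.0]]
force: [-0.6, 0.3, 0.6]
finger_gap: 0.801
```

Run:
```python
from h import *
m,im=snap('w30');save('w30c',im,(140,0,500,240),2.2)
```

```text
65.4 [0.419  0.3115 0.3249] [-0.6  0.3  0.6] gap 0.801 yaw -0.08
```

View pics/w30c.png

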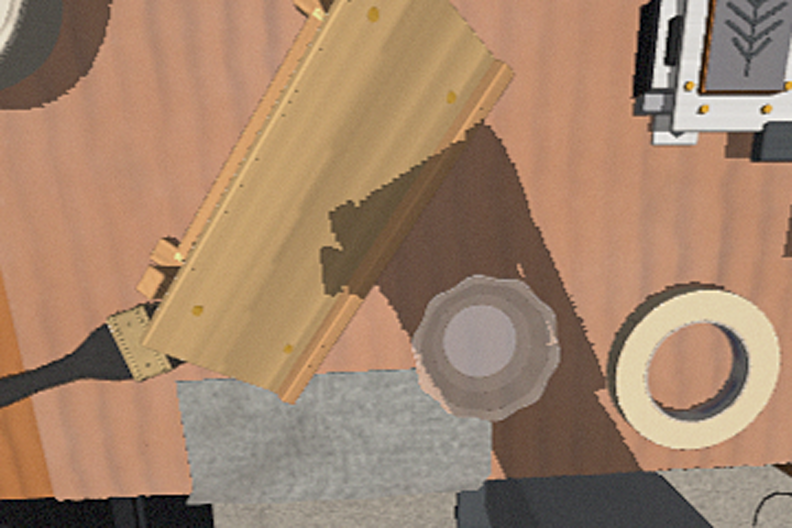

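Run:
```python
from h import *
m=np.load('w30m.npy',allow_pickle=True).item()
im=cv2.imread('pics/w30.png')[:,:,::-1]
save('w30d',im,(250,150,350,200),8);save('w30e',im,(320,10,400,60),8)
f=lambda a,b:(140+a/2.2,b/2.2)
A=ray(m,*f(275,393),.035);B=ray(m,*f(495,62),.035);C=ray(m,*f(145,343),.1018)
print(A,B,np.linalg.norm(A-B),C,np.linalg.norm((A-C)[:2]),'exp .0797')
d=(B-A)/np.linalg.norm(B-A);print(np.degrees(np.arctan2(d[1],d[0])),(A+B)/2)
```

```text
[0.38269755 0.39908887 0.035     ] [0.59271567 0.25080249 0.035     ] 0.2570923227443254 [0.43053128 0.46212313 0.1018    ] 0.07912890645572947 exp .0797
-35.2245658581644 [0.48770661 0.32494568 0.035     ]
```

View pics/w30d.png

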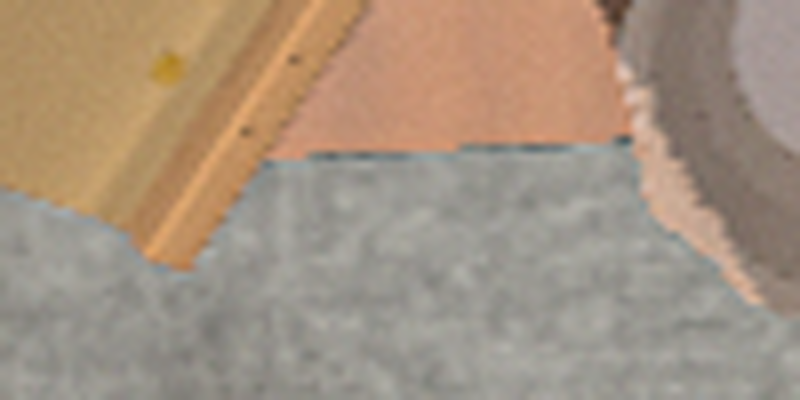

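View pics/w30e.png

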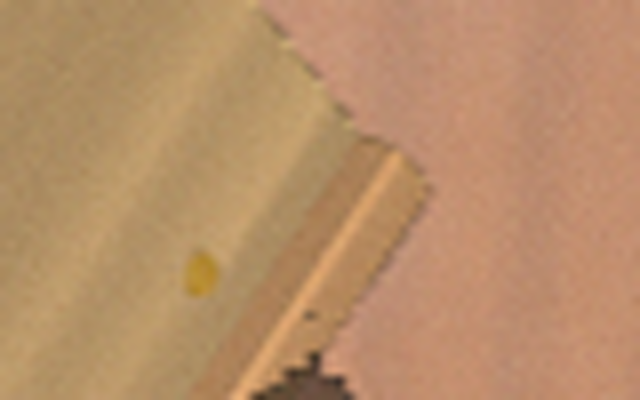

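Run:
```python
from h import *
m=np.load('w30m.npy',allow_pickle=True).item()
A=ray(m,266.0,179.2,.035);B=ray(m,363.9,26,.035);C=ray(m,140+145/2.2,343/2.2,.1018)
print(A,B,np.linalg.norm(A-B),np.linalg.norm((A-C)[:2]))
d=(B-A)/np.linalg.norm(B-A);print(np.degrees(np.arctan2(d[1],d[0])),(A+B)/2)
n=np.array([-d[1],d[0],0]);print('upslope',n,(C-A)@n,'exp .0797',(C-A)@d)
# tool reach etc.
for y in (-.08,0,.08):
    O=(A+B)/2+ -d*y; print(y,O.round(4),np.hypot(*O[:2]))
```

```text
[0.38177942 0.3975661  0.035     ] [0.59533502 0.25241128 0.035     ] 0.2582168003459363 0.08089718575186597
-34.204144634177155 [0.48855722 0.32498869 0.035     ]
upslope [0.56214321 0.82703991 0.        ] 0.08079677151806132 exp .0797 0.004029438525415091
-0.08 [0.5547 0.28   0.035 ] 0.621389076521555
0 [0.4886 0.325  0.035 ] 0.5867757684829003
0.08 [0.4224 0.37   0.035 ] 0.5615044261064068
```

Run:
```python
from h import *
s=arm.state();print(s['qpos'].round(3),s['time'])
```

```text
[ 0.505 -0.079  1.705 -0.     1.516  2.077] 65.45
```

Call:
step_arm([
  [0.03,-0.04,-0.02,0],
  [0.065,-0.08,-0.04,0],
  [0.1,-0.12,-0.06,0],
  [0.14,-0.16,-0.08,0],
  [0.17,-0.19,-0.12,0],
  [0.1865,-0.2034,-0.16,0],
  [0.1865,-0.2034,-0.21,0],
  [0.1865,-0.2034,-0.24,0],
  [0.1865,-0.2034,-0.24,0],
  [0.1865,-0.2034,-0.24,0],
], jaw=-0.4)

```text
time: 66.7
position: [0.6067, 0.1087, 0.0875]
tool_rot: [[1.0, -0.001, 0.003], [-0.001, -1.0, 0.0], [0.003, -0.0, -1.0]]
force: [0.2, 0.2, 0.6]
finger_gap: 0.698
```

Run:
```python
from h import *
m,im=snap('w31');save('w31c',im,(180,100,460,320),2.7)
```

```text
66.7 [0.6067 0.1087 0.0875] [0.2 0.2 0.6] gap 0.698 yaw -0.04
```

View pics/w31c.png

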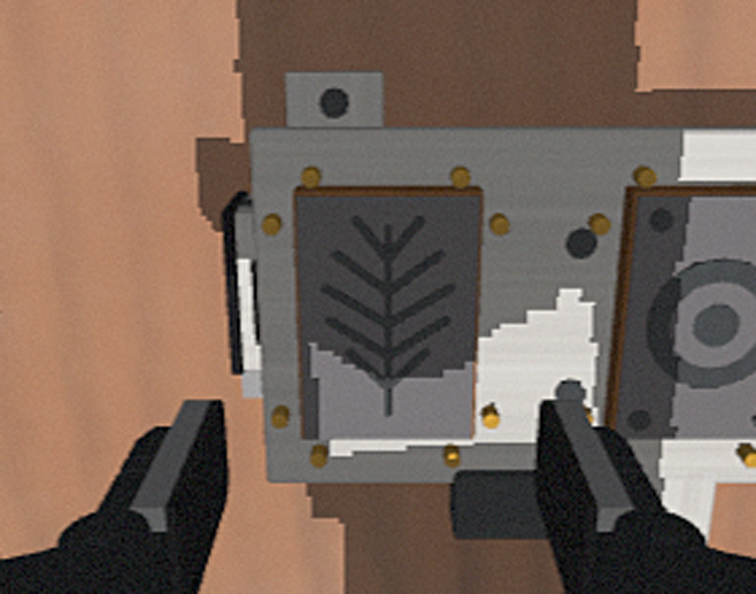

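Call:
step_arm([
  [-0.001,-0.001,-0.03,0],
  [-0.001,-0.001,-0.055,0],
  [-0.001,-0.001,-0.061,0],
  [-0.001,-0.001,-0.061,0],
  [-0.001,-0.001,-0.061,0],
])

```text
time: 67.38
position: [0.6061, 0.1083, 0.0267]
tool_rot: [[1.0, 0.0, 0.004], [0.0, -1.0, 0.0], [0.004, -0.0, -1.0]]
force: [-0.4, 0.7, -0.3]
finger_gap: 0.706
```

Call:
step_arm([
  [0,0,0,0],
  [0,0,0,0],
  [0,0,0,0],
  [0,0,0,0],
], jaw=1)

```text
time: 67.88
position: [0.606, 0.1083, 0.0269]
tool_rot: [[1.0, 0.0, 0.003], [0.0, -1.0, 0.0], [0.003, -0.0, -1.0]]
force: [-0.9, 0.5, 6.2]
finger_gap: 0.539
```

Call:
step_arm([
  [0,0,0.02,0],
  [0,0,0.06,0],
  [0,0,0.11,0],
  [0,0,0.13,0],
  [0,0,0.13,0],
])

```text
time: 68.5
position: [0.6059, 0.1083, 0.157]
tool_rot: [[1.0, 0.0, 0.005], [0.0, -1.0, 0.0], [0.005, -0.0, -1.0]]
force: [0.6, 0.1, -0.8]
finger_gap: 0.532
```

Run:
```python
from h import *
m,im=snap('w32');save('w32c',im,(220,160,420,340),3.3)
```

```text
68.5 [0.6059 0.1083 0.157 ] [ 0.6  0.1 -0.8] gap 0.532 yaw 0.0
```

View pics/w32c.png

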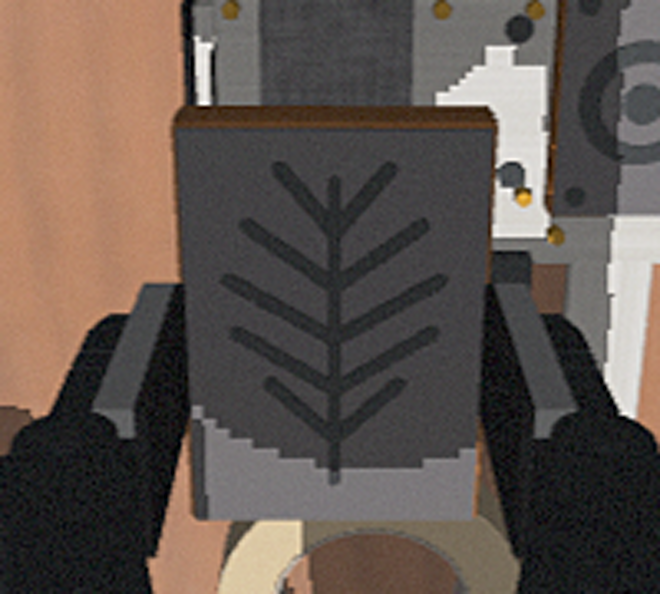

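Call:
step_arm([
  [-0.02,0.03,0.02,0.5],
  [-0.04,0.07,0.02,1.1],
  [-0.06,0.11,0.02,1.7],
  [-0.08,0.15,0.02,2.4],
  [-0.1,0.19,0.02,3.1],
  [-0.125,0.22,0.02,3.8],
  [-0.145,0.25,0.02,4.5],
  [-0.166,0.287,0.02,5.1],
  [-0.166,0.287,0,5.58],
  [-0.166,0.287,-0.03,5.58],
  [-0.166,0.287,-0.057,5.58],
  [-0.166,0.287,-0.057,5.58],
])

```text
time: 70.05
position: [0.4341, 0.3922, 0.0917]
tool_rot: [[0.562, 0.827, -0.01], [0.827, -0.562, -0.007], [-0.011, -0.004, -1.0]]
force: [-0.2, 0.8, -0.8]
finger_gap: 0.539
```

Run:
```python
from h import *
m,im=snap('w33')
t=arm.capture('scene');save('s4',t,(120,150,280,310),4)
```

```text
70.05 [0.4341 0.3922 0.0917] [-0.2  0.8 -0.8] gap 0.539 yaw 55.81
```

View pics/w33.png

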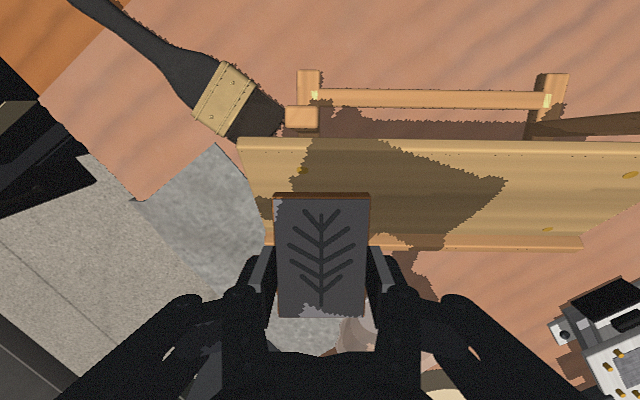

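View pics/s4.png

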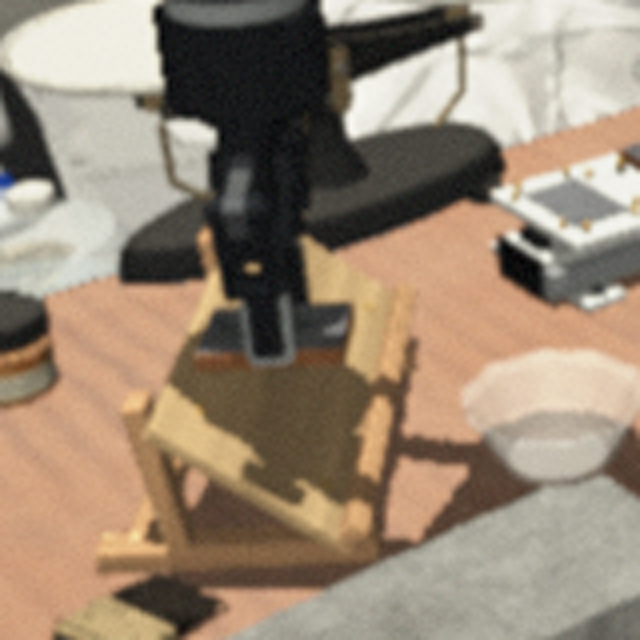

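Call:
step_arm([
  [0,0,-0.006,0],
  [0,0,-0.012,0],
  [0,0,-0.018,0],
  [0,0,-0.02,0],
  [0,0,-0.02,0],
])

```text
time: 70.78
position: [0.4383, 0.3951, 0.0775]
tool_rot: [[0.562, 0.827, -0.0], [0.827, -0.562, -0.0], [-0.0, -0.0, -1.0]]
force: [0.8, 0.0, -0.6]
finger_gap: 0.536
```

Run:
```python
from h import *
m,im=snap('w34');save('w34c',im,(200,100,440,340),2.4)
t=arm.capture('scene');save('s5',t,(150,200,230,300),6)
```

```text
70.775 [0.4383 0.3951 0.0775] [ 0.8  0.  -0.6] gap 0.536 yaw 55.8
```

View pics/w34c.png

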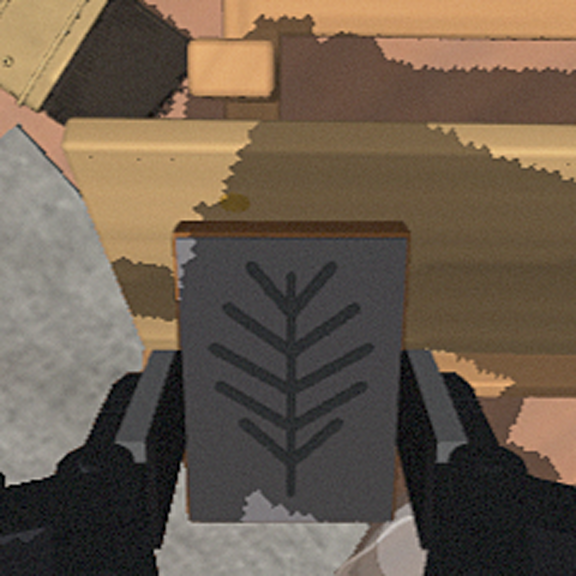

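View pics/s5.png

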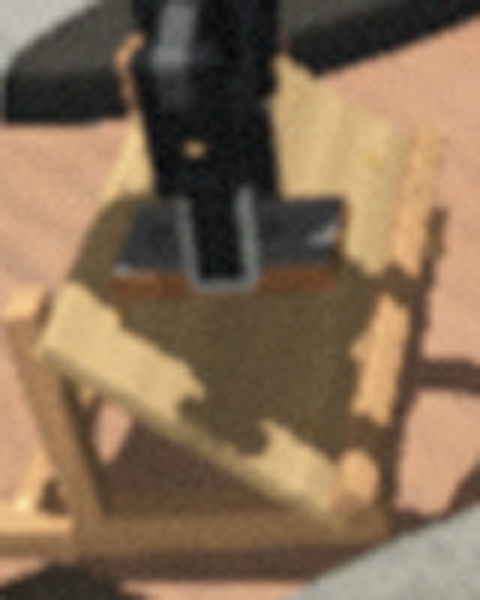

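Call:
step_arm([
  [0,0,-0.004,0],
  [0,0,-0.008,0],
  [0,0,-0.01,0],
  [0,0,-0.01,0],
])

```text
time: 71.38
position: [0.4382, 0.395, 0.0673]
tool_rot: [[0.562, 0.827, -0.001], [0.827, -0.562, -0.0], [-0.001, -0.0, -1.0]]
force: [-0.2, 0.0, -0.8]
finger_gap: 0.539
```

Call:
step_arm([
  [0,0,-0.002,0],
  [0,0,-0.004,0],
  [0,0,-0.004,0],
])

```text
time: 71.75
position: [0.4387, 0.3953, 0.0649]
tool_rot: [[0.562, 0.827, 0.0], [0.827, -0.562, 0.0], [0.0, 0.0, -1.0]]
force: [-2.5, -1.9, 5.6]
finger_gap: 0.536
```

Call:
step_arm([
  [0,0,-0.002,0],
  [0,0,-0.004,0],
  [0,0,-0.004,0],
])

```text
time: 72.12
position: [0.4385, 0.395, 0.0624]
tool_rot: [[0.562, 0.827, -0.0], [0.827, -0.562, -0.001], [-0.001, 0.0, -1.0]]
force: [-6.9, -4.4, 12.5]
finger_gap: 0.536
```

Call:
step_arm([
  [0,0,-0.002,0],
  [0,0,-0.004,0],
  [0,0,-0.004,0],
])

```text
time: 72.5
position: [0.4381, 0.3944, 0.058]
tool_rot: [[0.562, 0.827, -0.001], [0.827, -0.562, -0.002], [-0.002, 0.0, -1.0]]
force: [-4.7, -5.3, 13.1]
finger_gap: 0.539
```

Call:
step_arm([
  [0,0,-0.002,0],
  [0,0,-0.004,0],
  [0,0,-0.004,0],
])

```text
time: 72.88
position: [0.4379, 0.3941, 0.0539]
tool_rot: [[0.562, 0.827, -0.002], [0.827, -0.562, -0.003], [-0.003, -0.0, -1.0]]
force: [-5.9, -7.4, 13.7]
finger_gap: 0.538
```

Run:
```python
from h import *
t=arm.capture('scene');save('s6',t,(150,200,230,300),6)
```

```text
(no output)
```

View pics/s6.png

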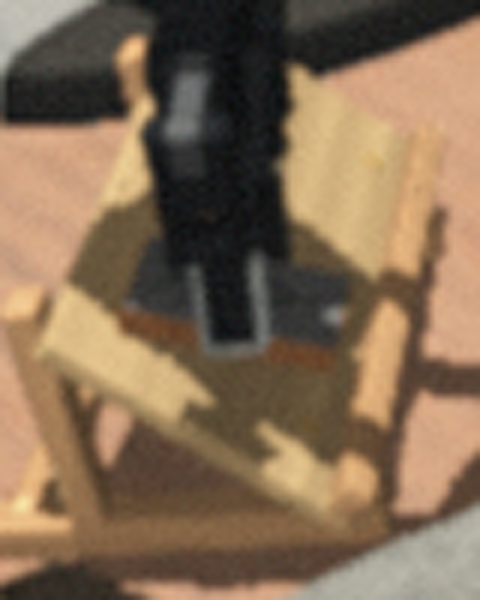

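Call:
step_arm([
  [0,0,-0.002,0],
  [0,0,-0.004,0],
  [0,0,-0.004,0],
])

```text
time: 73.3
position: [0.4379, 0.3942, 0.0498]
tool_rot: [[0.562, 0.827, -0.002], [0.827, -0.562, -0.002], [-0.003, -0.0, -1.0]]
force: [-5.9, -5.9, 12.5]
finger_gap: 0.534
```

Call:
step_arm([
  [0,0,-0.002,0],
  [0,0,-0.003,0],
  [0,0,-0.003,0],
])

```text
time: 73.68
position: [0.4381, 0.3943, 0.047]
tool_rot: [[0.562, 0.827, -0.001], [0.827, -0.562, -0.002], [-0.003, 0.0, -1.0]]
force: [-5.9, -7.4, 13.3]
finger_gap: 0.53
```

Run:
```python
from h import *
t=arm.capture('scene');save('s7',t,(150,200,230,300),6)
```

```text
(no output)
```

View pics/s7.png

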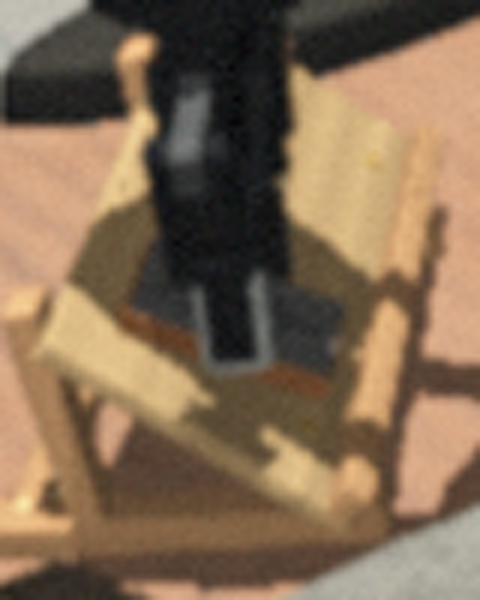

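Call:
step_arm([
  [0,0,-0.001,0],
  [0,0,-0.002,0],
  [0,0,-0.002,0],
])

```text
time: 74.1
position: [0.4382, 0.3945, 0.045]
tool_rot: [[0.562, 0.827, -0.001], [0.827, -0.562, -0.002], [-0.002, 0.0, -1.0]]
force: [-5.1, -5.8, 12.9]
finger_gap: 0.536
```

Call:
step_arm([
  [0,0,0,0],
  [0,0,0,0],
  [0,0,0,0],
  [0,0,0,0],
], jaw=-0.35)

```text
time: 74.6
position: [0.4383, 0.3952, 0.0424]
tool_rot: [[0.562, 0.827, -0.0], [0.827, -0.562, -0.0], [-0.0, -0.0, -1.0]]
force: [-0.2, -0.5, 1.2]
finger_gap: 0.675
```

Call:
step_arm([
  [0,0,0.03,0],
  [0,0,0.08,0],
  [0,0,0.13,0],
  [-0.02,-0.03,0.17,0],
  [-0.04,-0.06,0.17,0],
  [-0.04,-0.06,0.17,0],
  [-0.04,-0.06,0.17,0],
])

```text
time: 75.47
position: [0.3986, 0.3354, 0.2125]
tool_rot: [[0.562, 0.827, 0.0], [0.827, -0.562, 0.0], [0.0, -0.0, -1.0]]
force: [0.0, 0.1, -0.3]
finger_gap: 0.674
```

Run:
```python
from h import *
m,im=snap('w35');save('w35c',im,(200,40,480,240),2.8)
t=arm.capture('scene');save('s8',t,(140,190,240,310),5)
```

```text
75.475 [0.3986 0.3354 0.2125] [ 0.   0.1 -0.3] gap 0.674 yaw 55.79
```

View pics/w35c.png

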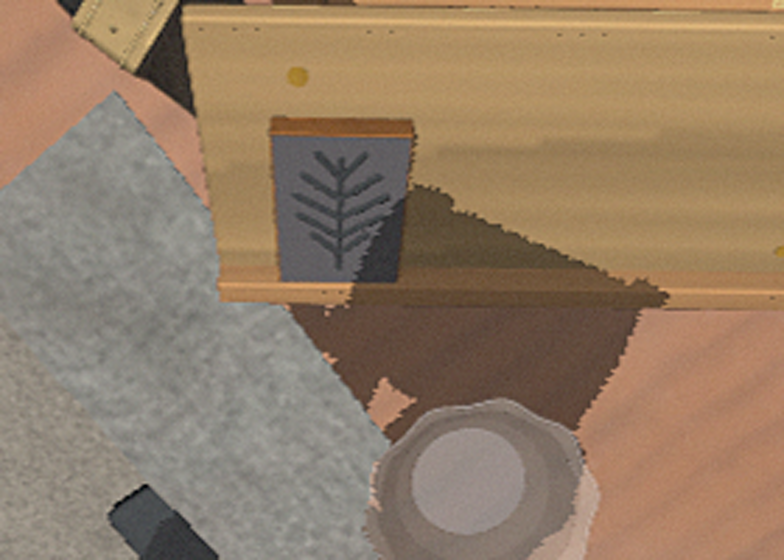

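View pics/s8.png

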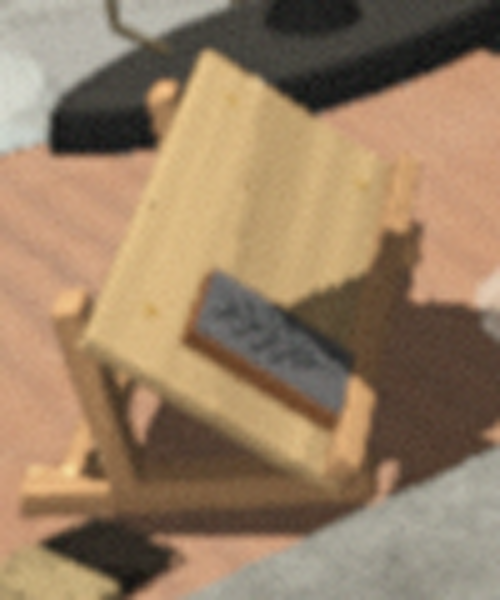

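The leaf plate is flat on the easel with its lower edge on the ledge. The ring plate is next.

Call:
step_arm([
  [0.015,-0.03,0,-0.5],
  [0.035,-0.065,0,-1.1],
  [0.06,-0.1,0,-1.8],
  [0.085,-0.135,0,-2.5],
  [0.11,-0.17,0,-3.2],
  [0.135,-0.205,0,-3.9],
  [0.16,-0.24,0,-4.6],
  [0.185,-0.28,0,-5.2],
  [0.2085,-0.3127,-0.01,-5.58],
  [0.2085,-0.3127,-0.06,-5.58],
  [0.2085,-0.3127,-0.11,-5.58],
  [0.2085,-0.3127,-0.12,-5.58],
], jaw=-0.4)

```text
time: 77.08
position: [0.6033, 0.0229, 0.0872]
tool_rot: [[1.0, 0.0, -0.01], [0.0, -1.0, 0.001], [-0.01, -0.001, -1.0]]
force: [-0.2, 0.7, -0.7]
finger_gap: 0.697
```

Call:
step_arm([
  [0,0,0,0],
  [0,0,0,0],
])

```text
time: 77.32
position: [0.6094, 0.0225, 0.0955]
tool_rot: [[1.0, 0.0, 0.005], [0.0, -1.0, -0.0], [0.005, 0.0, -1.0]]
force: [-0.2, 0.1, 0.0]
finger_gap: 0.702
```

Run:
```python
from h import *
m,im=snap('w36');save('w36c',im,(180,100,460,320),2.7)
```

```text
77.325 [0.6094 0.0225 0.0955] [-0.2  0.1  0. ] gap 0.702 yaw 0.03
```

View pics/w36c.png

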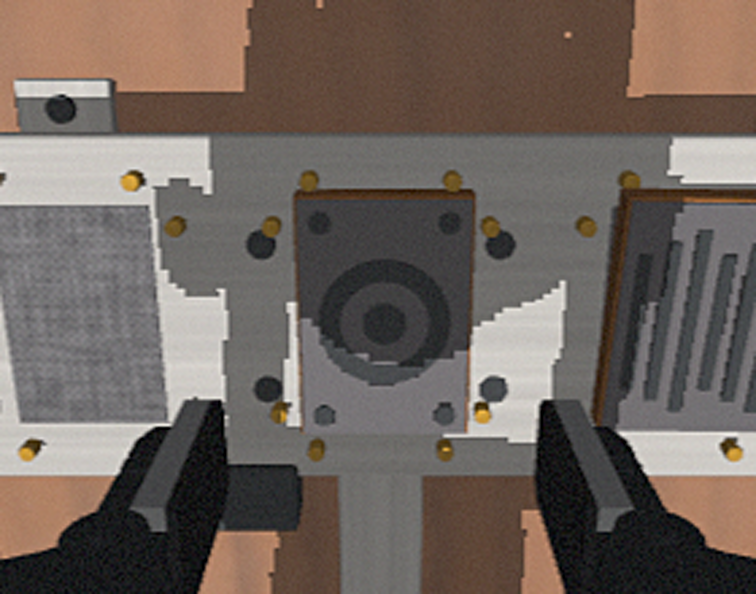

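Call:
step_arm([
  [0,0,-0.03,0],
  [0,0,-0.055,0],
  [0,0,-0.065,0],
  [0,0,-0.066,0],
  [0,0,-0.066,0],
  [0,0,-0.066,0],
])

```text
time: 78.12
position: [0.6081, 0.0224, 0.0282]
tool_rot: [[1.0, -0.0, 0.003], [-0.0, -1.0, -0.0], [0.003, 0.0, -1.0]]
force: [1.1, -0.0, -0.4]
finger_gap: 0.706
```

Call:
step_arm([
  [0,0,0,0],
  [0,0,0,0],
  [0,0,0,0],
  [0,0,0,0],
], jaw=1)

```text
time: 78.62
position: [0.6079, 0.0224, 0.0283]
tool_rot: [[1.0, 0.0, 0.002], [0.0, -1.0, -0.0], [0.002, 0.0, -1.0]]
force: [-1.3, -0.8, 6.2]
finger_gap: 0.533
```

Call:
step_arm([
  [0,0,0.02,0],
  [0,0,0.06,0],
  [0,0,0.11,0],
  [0,0,0.13,0],
  [0,0,0.13,0],
  [0,0,0.13,0],
])

```text
time: 79.38
position: [0.6052, 0.0226, 0.1543]
tool_rot: [[1.0, -0.0, -0.004], [-0.0, -1.0, 0.0], [-0.004, -0.0, -1.0]]
force: [-0.7, 0.4, -0.6]
finger_gap: 0.531
```

Run:
```python
from h import *
m,im=snap('w37');save('w37c',im,(220,160,420,340),3.3)
```

```text
79.375 [0.6052 0.0226 0.1543] [-0.7  0.4 -0.6] gap 0.531 yaw -0.0
```

View pics/w37c.png

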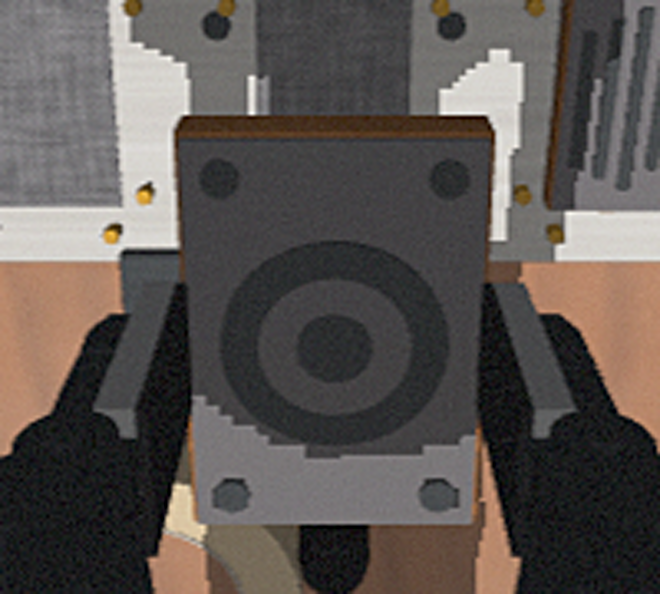

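Call:
step_arm([
  [-0.01,0.03,0.03,0.5],
  [-0.02,0.07,0.03,1.1],
  [-0.035,0.115,0.03,1.8],
  [-0.05,0.16,0.03,2.5],
  [-0.065,0.205,0.03,3.2],
  [-0.08,0.25,0.03,3.9],
  [-0.09,0.285,0.03,4.6],
  [-0.0995,0.32,0.02,5.2],
  [-0.0995,0.33,-0.01,5.58],
  [-0.0995,0.33,-0.05,5.58],
  [-0.0995,0.33,-0.06,5.58],
  [-0.0995,0.33,-0.06,5.58],
])

```text
time: 80.92
position: [0.5061, 0.3516, 0.0947]
tool_rot: [[0.562, 0.827, -0.004], [0.827, -0.562, -0.002], [-0.004, -0.002, -1.0]]
force: [-0.4, 0.6, -0.6]
finger_gap: 0.53
```

Call:
step_arm([
  [0,0,-0.006,0],
  [0,0,-0.012,0],
  [0,0,-0.018,0],
  [0,0,-0.018,0],
])

```text
time: 81.42
position: [0.507, 0.3522, 0.0782]
tool_rot: [[0.562, 0.827, -0.001], [0.827, -0.562, -0.0], [-0.001, -0.001, -1.0]]
force: [0.3, 0.1, -0.6]
finger_gap: 0.534
```

Run:
```python
from h import *
m,im=snap('w38');save('w38c',im,(140,60,500,340),2)
```

```text
81.425 [0.507  0.3522 0.0782] [ 0.3  0.1 -0.6] gap 0.534 yaw 55.8
```

View pics/w38c.png

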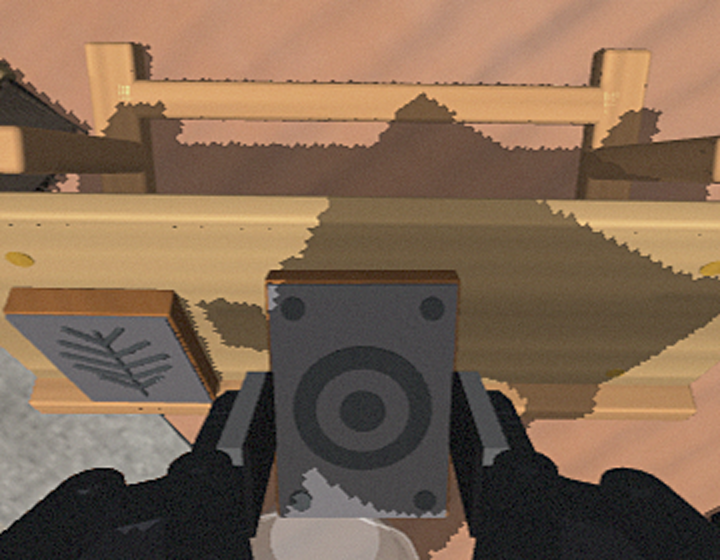

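Call:
step_arm([
  [0,0,-0.004,0],
  [0,0,-0.008,0],
  [0,0,-0.012,0],
  [0,0,-0.014,0],
  [0,0,-0.014,0],
])

```text
time: 82.1
position: [0.5074, 0.3523, 0.0669]
tool_rot: [[0.562, 0.827, -0.001], [0.827, -0.562, -0.001], [-0.001, -0.0, -1.0]]
force: [-5.2, -4.4, 10.1]
finger_gap: 0.53
```

Call:
step_arm([
  [0,0,-0.002,0],
  [0,0,-0.004,0],
  [0,0,-0.006,0],
  [0,0,-0.006,0],
])

```text
time: 82.6
position: [0.5069, 0.3516, 0.0612]
tool_rot: [[0.562, 0.827, -0.002], [0.827, -0.562, -0.002], [-0.003, -0.0, -1.0]]
force: [-7.3, -6.1, 13.6]
finger_gap: 0.536
```

Call:
step_arm([
  [0,0,-0.002,0],
  [0,0,-0.004,0],
  [0,0,-0.006,0],
  [0,0,-0.006,0],
])

```text
time: 83.1
position: [0.5068, 0.3513, 0.055]
tool_rot: [[0.562, 0.827, -0.002], [0.827, -0.562, -0.003], [-0.004, -0.0, -1.0]]
force: [-6.7, -7.1, 13.1]
finger_gap: 0.529
```

Call:
step_arm([
  [0,0,-0.002,0],
  [0,0,-0.004,0],
  [0,0,-0.006,0],
  [0,0,-0.006,0],
])

```text
time: 83.6
position: [0.5069, 0.3516, 0.0488]
tool_rot: [[0.562, 0.827, -0.002], [0.827, -0.562, -0.002], [-0.003, -0.0, -1.0]]
force: [-6.5, -5.1, 11.7]
finger_gap: 0.531
```

Run:
```python
from h import *
t=arm.capture('scene');save('s9',t,(140,190,240,310),5)
```

```text
(no output)
```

View pics/s9.png

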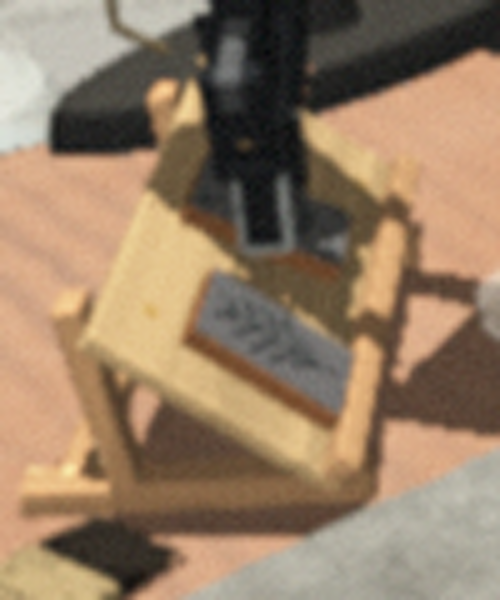

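Call:
step_arm([
  [0,0,-0.002,0],
  [0,0,-0.003,0],
  [0,0,-0.003,0],
])

```text
time: 84.02
position: [0.5072, 0.3519, 0.0464]
tool_rot: [[0.562, 0.827, -0.001], [0.827, -0.562, -0.001], [-0.002, -0.0, -1.0]]
force: [-6.6, -5.6, 13.8]
finger_gap: 0.531
```

Call:
step_arm([
  [0,0,0,0],
  [0,0,0,0],
  [0,0,0,0],
  [0,0,0,0],
], jaw=-0.35)

```text
time: 84.52
position: [0.5072, 0.3525, 0.0433]
tool_rot: [[0.562, 0.827, -0.0], [0.827, -0.562, -0.0], [-0.0, -0.0, -1.0]]
force: [-0.3, 0.3, -0.2]
finger_gap: 0.674
```

Call:
step_arm([
  [0,0,0.03,0],
  [0,0,0.08,0],
  [0,0,0.13,0],
  [-0.02,-0.03,0.17,0],
  [-0.04,-0.06,0.17,0],
  [-0.04,-0.06,0.17,0],
  [-0.04,-0.06,0.17,0],
])

```text
time: 85.4
position: [0.4675, 0.2927, 0.2135]
tool_rot: [[0.562, 0.827, 0.0], [0.827, -0.562, 0.0], [0.0, -0.0, -1.0]]
force: [0.7, -0.6, -0.3]
finger_gap: 0.673
```

Run:
```python
from h import *
m,im=snap('w39');save('w39c',im,(160,30,480,230),2.4)
t=arm.capture('scene');save('s10',t,(140,190,240,310),5)
```

```text
85.4 [0.4675 0.2927 0.2135] [ 0.7 -0.6 -0.3] gap 0.673 yaw 55.79
```

View pics/w39c.png

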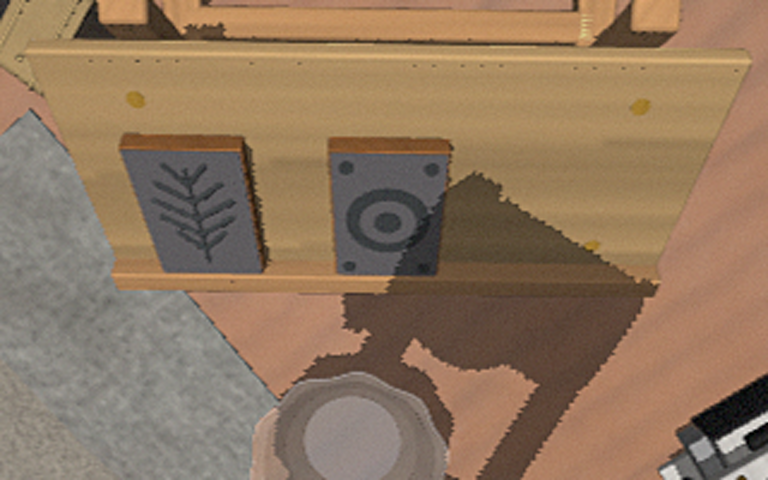

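View pics/s10.png

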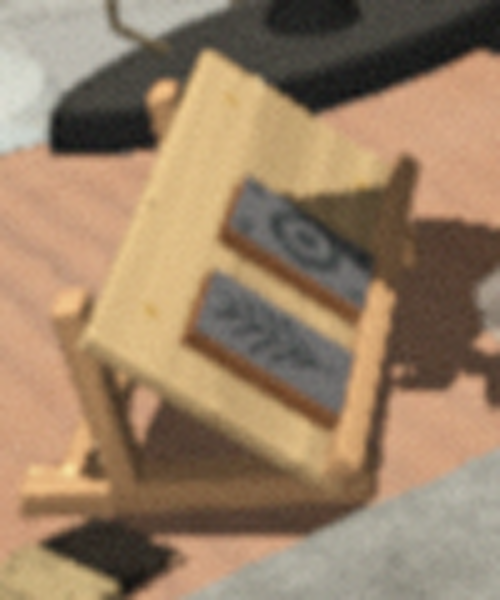

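Two plates are on the easel. Last is the bars plate.

Call:
step_arm([
  [0.01,-0.03,0,-0.5],
  [0.025,-0.07,0,-1.2],
  [0.04,-0.11,0,-1.9],
  [0.06,-0.155,0,-2.6],
  [0.08,-0.2,0,-3.3],
  [0.1,-0.245,0,-4.0],
  [0.12,-0.285,0,-4.7],
  [0.135,-0.325,0,-5.3],
  [0.14,-0.355,-0.01,-5.58],
  [0.14,-0.355,-0.06,-5.58],
  [0.14,-0.355,-0.11,-5.58],
  [0.14,-0.355,-0.12,-5.58],
], jaw=-0.4)

```text
time: 87.0
position: [0.6038, -0.0615, 0.0883]
tool_rot: [[1.0, 0.0, -0.01], [0.0, -1.0, 0.002], [-0.01, -0.002, -1.0]]
force: [0.3, 0.7, 0.4]
finger_gap: 0.699
```

Call:
step_arm([
  [0,0,0,0],
  [0,0,0,0],
  [0,0,0,0],
])

```text
time: 87.38
position: [0.6095, -0.0628, 0.0964]
tool_rot: [[1.0, 0.0, 0.005], [0.0, -1.0, -0.001], [0.005, 0.001, -1.0]]
force: [0.2, 0.4, 0.4]
finger_gap: 0.699
```

Run:
```python
from h import *
m,im=snap('w40');save('w40c',im,(180,100,460,320),2.7)
```

```text
87.375 [ 0.6095 -0.0628  0.0964] [0.2 0.4 0.4] gap 0.699 yaw 0.02
```

View pics/w40c.png

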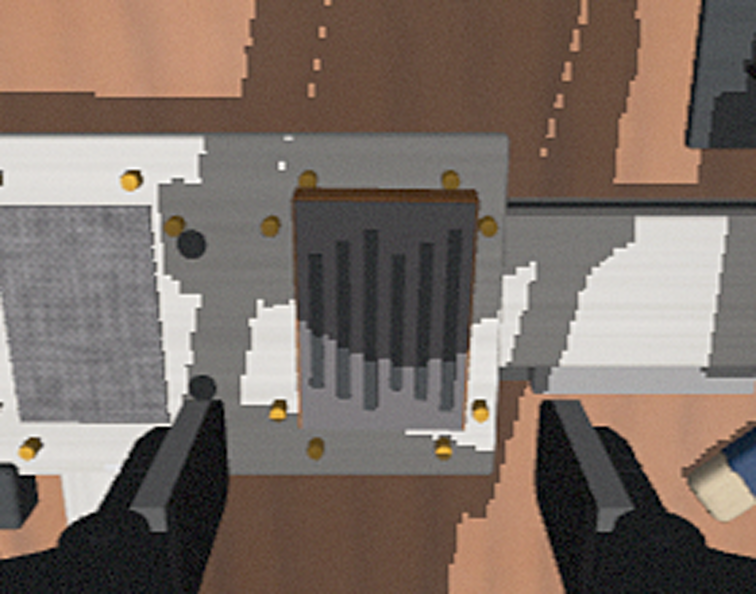

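Call:
step_arm([
  [0.001,0,-0.03,0],
  [0.001,0,-0.055,0],
  [0.001,0,-0.066,0],
  [0.001,0,-0.067,0],
  [0.001,0,-0.067,0],
  [0.001,0,-0.067,0],
])

```text
time: 88.18
position: [0.6096, -0.0628, 0.0281]
tool_rot: [[1.0, 0.0, 0.002], [0.0, -1.0, -0.001], [0.002, 0.001, -1.0]]
force: [0.0, 0.2, -0.2]
finger_gap: 0.699
```

Call:
step_arm([
  [0,0,0,0],
  [0,0,0,0],
  [0,0,0,0],
  [0,0,0,0],
], jaw=1)

```text
time: 88.68
position: [0.6096, -0.0627, 0.0282]
tool_rot: [[1.0, 0.0, 0.002], [0.0, -1.0, -0.0], [0.002, 0.0, -1.0]]
force: [-0.4, 1.3, 5.3]
finger_gap: 0.54
```

Call:
step_arm([
  [0,0,0.02,0],
  [0,0,0.06,0],
  [0,0,0.11,0],
  [0,0,0.13,0],
  [0,0,0.13,0],
  [0,0,0.13,0],
])

```text
time: 89.42
position: [0.6067, -0.0621, 0.1543]
tool_rot: [[1.0, -0.0, -0.004], [0.0, -1.0, 0.001], [-0.004, -0.001, -1.0]]
force: [-0.5, 0.1, -1.5]
finger_gap: 0.537
```

Run:
```python
from h import *
m,im=snap('w41');save('w41c',im,(220,160,420,340),3.3)
```

```text
89.425 [ 0.6067 -0.0621  0.1543] [-0.5  0.1 -1.5] gap 0.537 yaw 0.0
```

View pics/w41c.png

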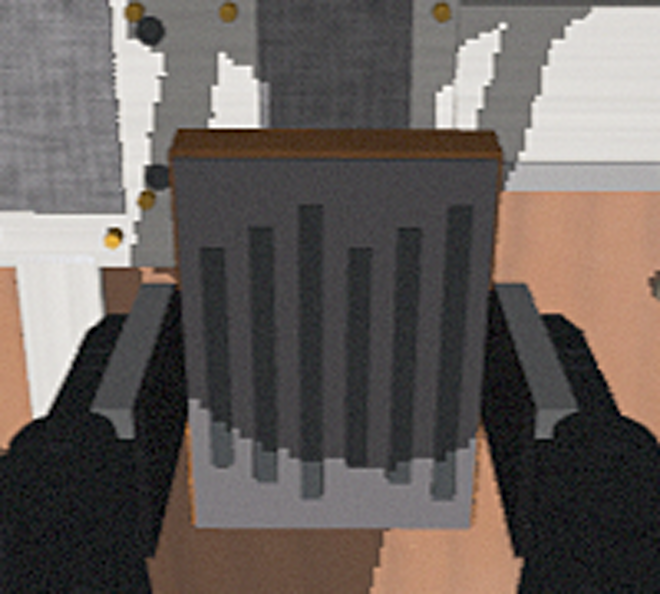

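Call:
step_arm([
  [-0.01,0.03,0.03,0.5],
  [-0.015,0.075,0.03,1.1],
  [-0.02,0.12,0.03,1.8],
  [-0.025,0.165,0.03,2.5],
  [-0.03,0.21,0.03,3.2],
  [-0.03,0.255,0.03,3.9],
  [-0.0345,0.3,0.03,4.6],
  [-0.0345,0.345,0.02,5.2],
  [-0.0345,0.371,-0.01,5.58],
  [-0.0345,0.371,-0.04,5.58],
  [-0.0345,0.371,-0.05,5.58],
  [-0.0345,0.371,-0.05,5.58],
])

```text
time: 90.98
position: [0.5725, 0.3076, 0.1045]
tool_rot: [[0.562, 0.827, -0.004], [0.827, -0.562, -0.002], [-0.004, -0.002, -1.0]]
force: [0.3, -0.0, 0.1]
finger_gap: 0.535
```

Call:
step_arm([
  [0,0,-0.006,0],
  [0,0,-0.012,0],
  [0,0,-0.018,0],
  [0,0,-0.018,0],
])

```text
time: 91.48
position: [0.5734, 0.3082, 0.0881]
tool_rot: [[0.562, 0.827, -0.001], [0.827, -0.562, -0.0], [-0.001, -0.001, -1.0]]
force: [-0.7, 0.7, -0.7]
finger_gap: 0.539
```

Run:
```python
from h import *
m,im=snap('w42');save('w42c',im,(140,60,500,340),2)
t=arm.capture('scene');save('s11',t,(140,170,240,290),5)
```

```text
91.475 [0.5734 0.3082 0.0881] [-0.7  0.7 -0.7] gap 0.539 yaw 55.79
```

View pics/w42c.png

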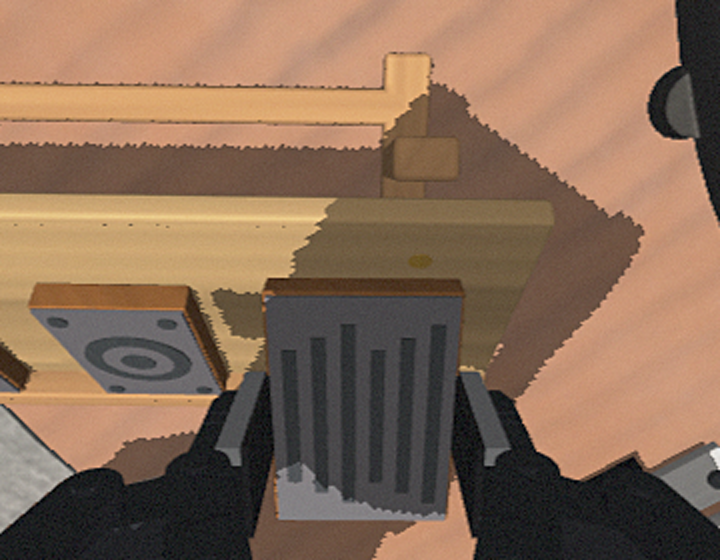

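View pics/s11.png

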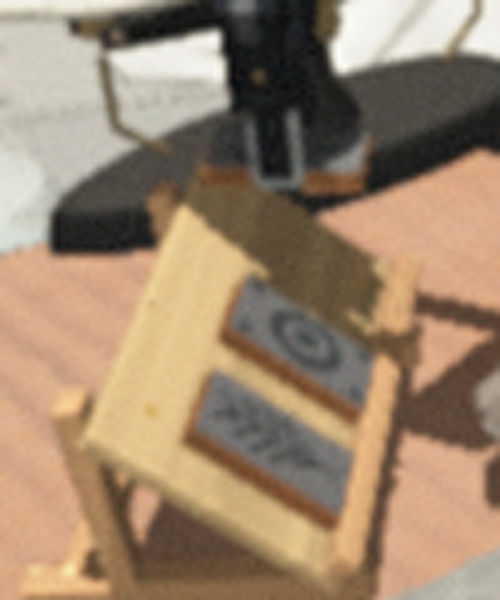

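Call:
step_arm([
  [0,0,-0.006,0],
  [0,0,-0.012,0],
  [0,0,-0.018,0],
  [0,0,-0.023,0],
  [0,0,-0.023,0],
])

```text
time: 92.2
position: [0.5735, 0.3082, 0.0651]
tool_rot: [[0.562, 0.827, -0.001], [0.827, -0.562, -0.0], [-0.001, -0.001, -1.0]]
force: [0.6, 0.9, 0.1]
finger_gap: 0.543
```

Call:
step_arm([
  [0,0,-0.002,0],
  [0,0,-0.004,0],
  [0,0,-0.006,0],
  [0,0,-0.006,0],
])

```text
time: 92.7
position: [0.574, 0.3084, 0.0631]
tool_rot: [[0.562, 0.827, -0.0], [0.827, -0.562, -0.0], [-0.001, -0.0, -1.0]]
force: [-7.8, -4.0, 13.2]
finger_gap: 0.54
```

Call:
step_arm([
  [0,0,-0.002,0],
  [0,0,-0.004,0],
  [0,0,-0.006,0],
  [0,0,-0.006,0],
])

```text
time: 93.2
position: [0.5738, 0.3079, 0.0572]
tool_rot: [[0.562, 0.827, -0.001], [0.827, -0.562, -0.001], [-0.002, -0.0, -1.0]]
force: [-7.5, -5.6, 14.1]
finger_gap: 0.537
```

Call:
step_arm([
  [0,0,-0.002,0],
  [0,0,-0.004,0],
  [0,0,-0.006,0],
  [0,0,-0.006,0],
])

```text
time: 93.7
position: [0.5739, 0.308, 0.051]
tool_rot: [[0.562, 0.827, -0.001], [0.827, -0.562, -0.001], [-0.001, 0.0, -1.0]]
force: [-6.2, -5.0, 13.3]
finger_gap: 0.537
```

Run:
```python
from h import *
t=arm.capture('scene');save('s12',t,(140,170,240,290),5)
```

```text
(no output)
```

View pics/s12.png

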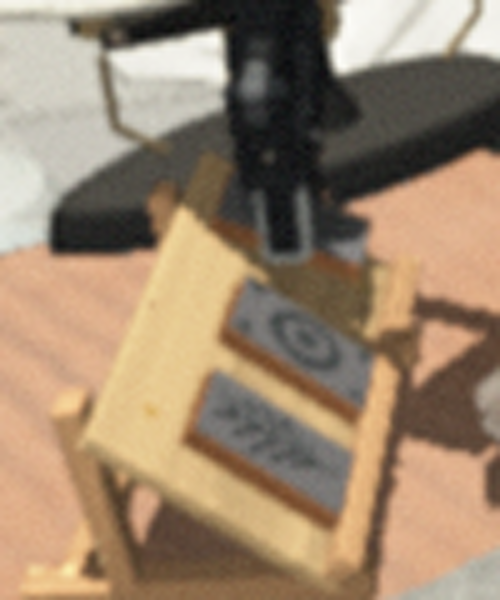

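Call:
step_arm([
  [0,0,-0.002,0],
  [0,0,-0.004,0],
  [0,0,-0.005,0],
  [0,0,-0.005,0],
])

```text
time: 94.25
position: [0.5743, 0.3083, 0.0468]
tool_rot: [[0.562, 0.827, 0.0], [0.827, -0.562, -0.0], [-0.0, 0.0, -1.0]]
force: [-8.8, -5.3, 16.6]
finger_gap: 0.54
```

Call:
step_arm([
  [0,0,0,0],
  [0,0,0,0],
  [0,0,0,0],
  [0,0,0,0],
], jaw=-0.35)

```text
time: 94.75
position: [0.5737, 0.3085, 0.0422]
tool_rot: [[0.562, 0.827, -0.001], [0.827, -0.562, -0.0], [-0.0, -0.0, -1.0]]
force: [0.4, 1.1, -0.1]
finger_gap: 0.676
```

Call:
step_arm([
  [0,0,0.03,0],
  [0,0,0.08,0],
  [0,0,0.13,0],
  [-0.03,-0.02,0.17,0],
  [-0.07,-0.04,0.19,0],
  [-0.1,-0.05,0.2,0],
  [-0.1,-0.05,0.2,0],
  [-0.1,-0.05,0.2,0],
])

```text
time: 95.75
position: [0.4743, 0.2586, 0.2425]
tool_rot: [[0.562, 0.827, 0.001], [0.827, -0.562, 0.0], [0.0, 0.0, -1.0]]
force: [0.2, 0.0, -0.0]
finger_gap: 0.676
```

Run:
```python
from h import *
m,im=snap('w43');save('w43c',im,(120,20,500,240),2.1)
t=arm.capture('scene');save('s13',t,(130,160,430,290),2.6)
t=arm.capture('top');save('t5',t,(130,120,470,270),2.3)
```

```text
95.75 [0.4743 0.2586 0.2425] [ 0.2  0.  -0. ] gap 0.676 yaw 55.8
```

View pics/w43c.png

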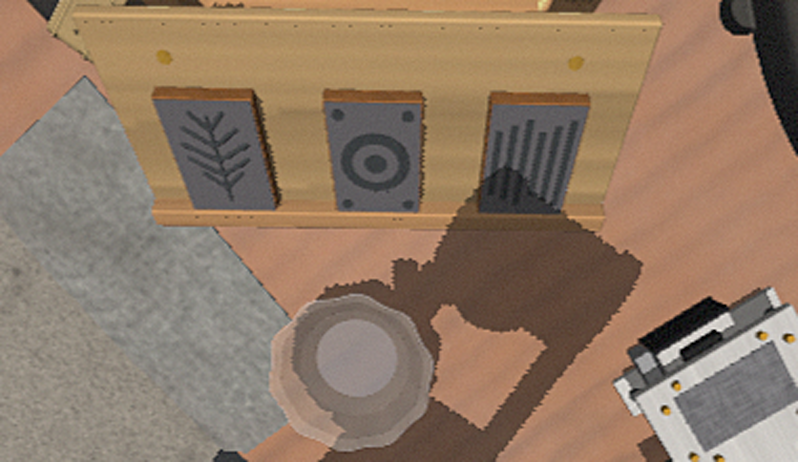

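View pics/s13.png

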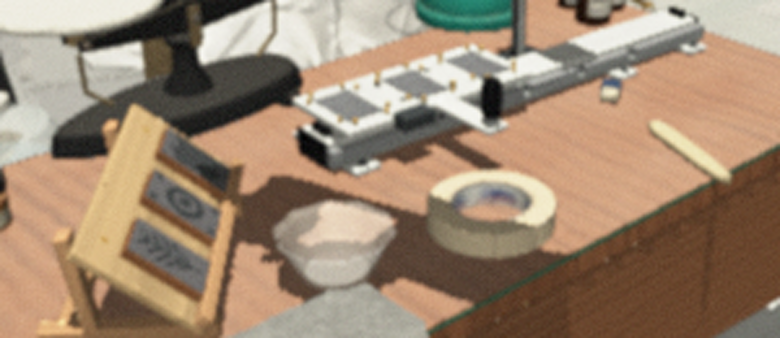

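View pics/t5.png

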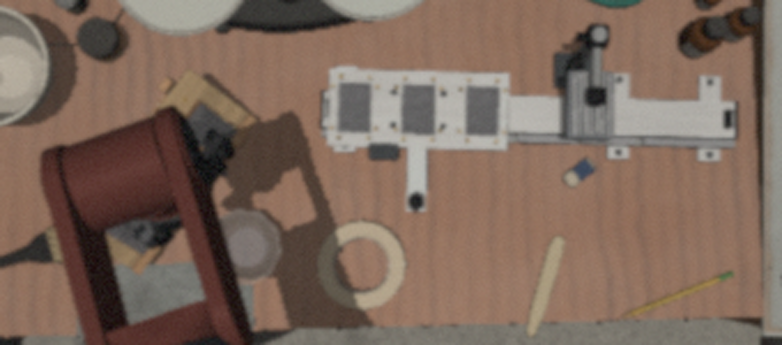

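All three plates lie on the easel at crop (215,150), (373,150) and (535,150). I'll do one last close check that the carriage is home.

Call:
step_arm([
  [0,-0.03,0,-0.6],
  [0,-0.06,0,-1.4],
  [-0.005,-0.09,0,-2.2],
  [-0.01,-0.12,0,-3.0],
  [-0.015,-0.15,0,-3.8],
  [-0.02,-0.18,0,-4.6],
  [-0.025,-0.21,0,-5.3],
  [-0.025,-0.236,0,-5.58],
  [-0.025,-0.236,0,-5.58],
  [-0.025,-0.236,0,-5.58],
  [-0.025,-0.236,0,-5.58],
])

```text
time: 97.28
position: [0.449, 0.0233, 0.2425]
tool_rot: [[1.0, 0.001, -0.0], [0.001, -1.0, 0.0], [-0.0, -0.0, -1.0]]
force: [-0.1, 0.1, 0.2]
finger_gap: 0.676
```

Run:
```python
from h import *
m,im=snap('w44');save('w44c',im,(130,0,500,220),2.1)
t=arm.capture('scene');save('s14',t,(130,190,250,310),5)
```

```text
97.275 [0.449  0.0233 0.2425] [-0.1  0.1  0.2] gap 0.676 yaw 0.08
```

View pics/w44c.png

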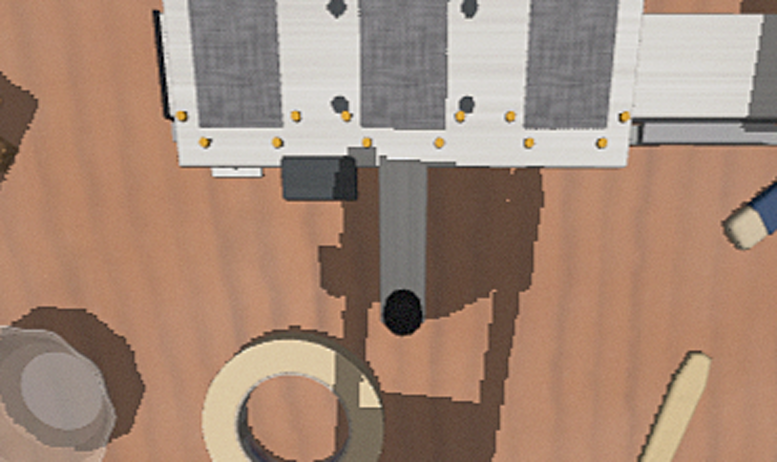

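View pics/s14.png

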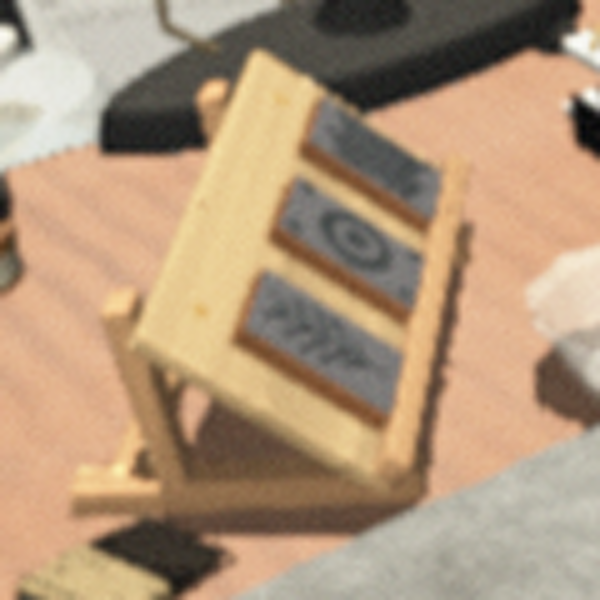

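Run:
```python
from h import *
b=np.load('w44m.npy',allow_pickle=True).item()
y=[ray(b,130+u/2.1,142/2.1,.056)[1] for u in (366,439,277,529)]
print((y[0]+y[1])/2,(y[2]+y[3])/2,'home .0227')
print(abs((y[0]+y[1])/2-.0227)<.002 and arm.sign_off())
```

```text
0.02245488565464271 0.022188883946463595 home .0227
the job is handed in; nothing more can be done
None
```

I handed the job in at about 97 s. All three plates had their light, and the last pictures show them on the easel with the carriage home; no verdict was reported.

**Lamp stops:** I slid the carriage home and laid a plate in each nest: bars right, ring middle, leaf left. I then stood it at the first, second and third lamp stop for over two seconds each. At the first stop I measured 0.130 m of travel. At the second and third the pins showed in nearly the same place relative to the gripper.

**Final checks:**
- **Plates:** all three lie flat on the board with their lower edges on the ledge. I checked this by eye in the wrist and scene pictures, not by measured angles.
- **Carriage:** its middle nest measured y = 0.0222 to 0.0225 m, against 0.0227 m measured at home earlier, so it is home within about 0.5 mm.
- **Bystanders and lamp:** the tape, bowl, folder, eraser and pencil appear unmoved. I didn't see the lamp touched.

**What went wrong or disagreed:**
- **Fingertip position:** the tips sat about 25 to 30 mm behind the reported TCP. The first grasp therefore closed above the bars plate without touching it, and my first grip on the handle was too high.
- **Leaf plate:** it tipped onto its edge in one grasp. I stood it on the bench, toppled it image side up and gripped it again.

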